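# Scoop the large grinding balls out of the wash and seal them away

## Task

Take the loose green lid off the white dish and lay it on the white paper pad. Then use the slotted scoop to lift all the large white grinding balls out of the blue tray, letting the small orange beads fall back through the slots, and tip the white balls into the white dish (move balls and beads only with the scoop, never with the fingers, and leave every orange bead in the tray). When all the white balls are in, put the lid back on the dish and press it down until it is fully home; the scoop must finish standing upright on its rubber mat, and the timer and the roll of tape stay where they are.

Things in the scene. Friction and masses are not known exactly. Their poses are not given: they have to be found in the camera images.
- tray: Fixed blue washing tray. Origin: on the bench under it; its rim, 50 mm high, reaches from x = -104 to +120 mm and y = -72 to +72 mm of its frame; +x points away from the robot within 10 degrees. The flat inner floor (x = -75 to +115, y = -40 to +40) is level, 8 mm above the bench. The side walls lean out, 60 degrees from level; the far wall is upright.
- ramp_foot (a point): On the tray's floor at its near edge, in the middle (tray x = -75, y = 0, 8 mm above the bench); a 60 degree ramp rises from here to the near rim (24 mm farther to -x), against which balls can be scooped up. The balls and beads start in the near part of the tray, the far part is clear. Axes as the tray's.
- mat: Fixed flat black rubber mat, 130 (x) x 120 (y) x 3 mm, the scoop's parking place. Origin: centre of its underside, on the bench.
- pad: Fixed thin white paper pad, 150 x 150 x 2 mm, the clean place for the lid while the dish is open. Origin: centre of its underside, on the bench.
- dish: Fixed round white dish with a green band, covered by the loose lid at the start, outer diameter 126 mm (131 at the band), inner 118 mm, 62 mm high. Origin: centre of its underside, on the bench; inner floor at 5 mm.
- dish_rim (a point): Centre of the dish's mouth, level with the rim. Inside the rim four black sprung studs stand out 6 mm at 45, 135, 225 and 315 degrees of the dish's frame, their middles 7 mm below the rim; they grip the lid's plug.
- lid: Loose green lid with a grey plug, about 100 g, lying loose on the dish, plug down, not pressed in. Origin: centre of the plug's underside, z up. The plug is 110 mm in diameter (101 at its foot, widening over the lowest 8 mm) and 20 mm tall; above it a flange of 134 mm diameter, 5 mm thick.
- lid_knob (a point): Middle of the lid's round knob, 24 mm in diameter, from 25 to 51 mm above the lid's origin (this point: 38 mm). Laid on the dish the lid stops about 8 mm too high on the studs; pushed straight down with about 8 to 20 N it slides home, the flange on the rim (lid origin 42 mm above the dish's), and stays.
- scoop: Loose steel scoop, 130 g, standing on the mat. Origin: on its underside, mid floor; z up, the open front looks along -x (roughly to the robot). Floor: five tines 4 mm wide, 3 mm thick, x = -37 to +41 mm, 13 mm slots between, open in front, 72 mm wide in all. Side walls 17 mm high from x = -27; back wall at x = +39, 12 to 32 mm high: small beads pass under. Balls run along the tines when it is tipped.
- scoop_grip (a point): Where to grip the scoop's green handle, a straight block 78 mm long, 16 mm thick (front to back) by 26 mm wide (scoop y), rising from the back wall (scoop x = +45, z = 26) and leaning 14 degrees forward over the scoop, toward -x; this point is on its middle line at scoop x = +32, y = 0, z = 76.5 mm. Axes as the scoop's.
- ball1: Origin: centre of a large white ceramic ball, 22 mm in diameter, 20 g, in the tray (a keeper). 3 to 5 of them are there; None if absent.
- ball2: Origin: centre of a large white ceramic ball, 22 mm in diameter, 20 g, in the tray (a keeper). 3 to 5 of them are there; None if absent.
- ball3: Origin: centre of a large white ceramic ball, 22 mm in diameter, 20 g, in the tray (a keeper). 3 to 5 of them are there; None if absent.
- ball4: Origin: centre of a large white ceramic ball, 22 mm in diameter, 20 g, in the tray (a keeper). 3 to 5 of them are there; None if absent.
- ball5: Origin: centre of a large white ceramic ball, 22 mm in diameter, 20 g, in the tray (a keeper). 3 to 5 of them are there; None if absent.
- bead1: Origin: centre of a small orange bead, 10 mm in diameter, 10 g, in the tray (undersized). 3 to 6 of them are there; None if absent.
- bead2: Origin: centre of a small orange bead, 10 mm in diameter, 10 g, in the tray (undersized). 3 to 6 of them are there; None if absent.
- bead3: Origin: centre of a small orange bead, 10 mm in diameter, 10 g, in the tray (undersized). 3 to 6 of them are there; None if absent.
- bead4: Origin: centre of a small orange bead, 10 mm in diameter, 10 g, in the tray (undersized). 3 to 6 of them are there; None if absent.
- bead5: Origin: centre of a small orange bead, 10 mm in diameter, 10 g, in the tray (undersized). 3 to 6 of them are there; None if absent.
- bead6: Origin: centre of a small orange bead, 10 mm in diameter, 10 g, in the tray (undersized). 3 to 6 of them are there; None if absent.
- stand_front (a point): Bench just beyond the fixed pipette stand (x 0.27 to 0.40, y -0.13 to 0.12, 0.36 m high), an obstacle between the halves of the work area: pass over or round it. Also keep the wrist off the pipettes that hang at x = 0.53 to 0.67, y = 0.03 to 0.15, 0.20 to 0.27 and -0.30 to -0.22, from 0.32 m up, and off the cabinet at x over 0.54, y under -0.45, from 0.4 m up.
- timer: Loose kitchen-style white timer, 62 x 66 x 20 mm, lying between tray and dish: a bystander. Origin: centre of its underside.
- tape: Loose roll of beige tape, 96 mm across, 25 mm high, lying flat: a bystander. Origin: centre of its underside.
Mind the look-alikes: they are no part of the job. What is shaped like the scoop but purple is not meant.

How it is judged:
By the outcome, as a careful person would: the job done as asked, in the order asked, and still so for the second after the job is handed in, with the robot touching nothing.
Of ball1, ball2, ball3, ball4, ball5 only 3 to 5 are there at a start; the rules pass over those that are not, and their reading is None.
Of bead1, bead2, bead3, bead4, bead5, bead6 only 3 to 6 are there at a start; the rules pass over those that are not, and their reading is None.
At some moment in a run one of scoop may be knocked a few centimetres aside while the robot is not near it.
It also fails if it takes over 208 s, if anything falls off the work surface, if the arm or the gripper's body presses on something with over 40 N, if the wrist force passes 120 N, or if a joint passes its speed limit or range.

## Robot

A 6-joint arm with a two-finger parallel gripper is mounted at the origin on a cart in front of the work surface, level with it; the furniture and walls round the work are solid. World frame = base frame: x ahead of the robot, y to its left, z up, the work surface at z = 0. Lengths are in mm, angles in rad, forces in N, time in s.
With the tool pointing down it reaches from about 350 to 925 mm from the base axis. Payload 6.4 kg.
Tool frame: the origin (TCP) lies where the fingers leave the gripper's body, on its centre line; the fingertips stand 97 mm ahead of it and the grasp point (between the pads) lies 78 mm ahead of it (bot.tcp_to_tips is the distance from the TCP to the fingertips, in mm); z points along the fingers, y is the line along which they close (so a half turn about z gives the same grasp; the last joint's range is limited). The gripper opens to 94 mm and grips with 3 to 60 N. Pads are 16 mm wide; open, the fingers measure 119 mm over their backs; the gripper's body (75 mm by 177 mm) begins 78 mm behind the grasp point.
Start: joints at [-1.374, 0.245, 1.558, -0, 1.339, -0.174], TCP at [235.54, -605.835, 302.655] pointing down, gripper open.
Joint ranges: [-3.13, 3.13], [-1.02, 2.26], [0.13, 2.54], [-0.95, 4.09], [0.21, 2.88], [-2.74, 2.74]. Speed limits (rad/s): [2.57, 2.57, 3.14, 3.14, 3.14, 3.14].

## Interface

Orientations are given as a unit quaternion [x, y, z, w].
In Python, from station import bot gives the robot as it stands. The module is installed in compiled form; this text tells all that it offers.
- The arm moves only by the tool send_rows, never from a script. Its arguments are lists of equal length, an entry for each row: "slide": the shift along the tool's x, y, z in m, a list of three; "turn": the turn, a rotation vector about the tool's x, y, z in rad, a list of three. In form: {"slide": [[x, y, z], ...], "turn": [[wx, wy, wz], ...]}. A call has 1 to 5 rows; each row is the pose to reach, as a shift and turn from the pose commanded when the call began, along the tool's axes at that moment; what a row does not reach only later rows make up. A row lasts 1/12 s, in which the tool goes at most 41.7 mm and 7.16 degrees, less where a joint would pass 70% of its speed; a pose out of reach is approached as far as the arm can. A call with a gripper value outside its range is refused whole. "hand" is the finger opening in m, from 0 to 0.094, set as the call begins (left out, the last holds). The fingers move at their own pace and stop on an object; "force" is the grip in N (left out, the last holds). Time passes only in rows, so rows that repeat a pose let the fingers close. It gives the time, the measured TCP pose, the force, the opening and the grip force at its end, in the units of the state.
- bot.get_obs(): the state, without advancing time (a new reading comes with each control period).
- bot.camera(name): name is "scene" or "side" or "wrist"; returns the picture (384x512x3 uint8, red, green, blue); there is no depth.
- bot.camera_params(name): a dict with "mtx" (3x3 intrinsics, pixels), "xyz" and "orientation" of the camera in the world. Camera axes: x right, y down, z forward; pixel columns grow to the right and rows downward; lengths in mm; the calibration is good to about 2 mm. A picture is of the moment at which its call begins: read the wrist's pose just before it. camera_params takes no time and is no camera call; for the wrist camera it gives the pose at the moment of the call.
- bot.hand_in(): hands the job in; it is judged then, once.
The state is a dict: "t": time; "q": joint angles; "joint_vel": joint speeds; "tau": joint torques, N m; "eef_pos": TCP position; "ee_rot": TCP orientation; "ft_force": force on the tool from outside, world axes, zero at the start; "torque": the same for the moment, N m; "grip_width": finger opening in mm; "gripper_force": force on a finger pad.
Only numpy, scipy, OpenCV 4.12 (cv2) and the standard library are available. Lean on these libraries where they do the work, as an engineer would, in place of code of your own. Each camera call takes 0.05 s, during which the arm holds its last target. There are 200 camera calls.

## Working session

There is one attempt and no reset: what is moved stays moved. The work goes in short steps, Python scripts to look and compute and a tool call to move; the robot and the scene stay as the last step left them, time stands still between calls to the robot, and variables do not carry over. Pictures are saved under pics/ and viewed, at most 14 in all, crops included, and the job is handed in when it is done.

Besides the shell and the picture viewer there is one more tool, called after ">>>" as a command line: name --argument value ..., lists and objects as JSON in quotes. send_rows: Moves the arm, as the interface text tells. Its arguments: {"type":"object","properties":{"slide":{"type":"array","items":{"type":"array","items":{"type":"number"}}},"turn":{"type":"array","items":{"type":"array","items":{"type":"number"}}},"hand":{"type":"number"},"force":{"type":"number"}},"required":["slide","turn"]}

```bash
mkdir -p pics; ls; python3 - <<'E'
from station import bot
import cv2,numpy as np
o=bot.get_obs();print({k:np.round(v,3).tolist() for k,v in o.items()})
for n in["scene","side","wrist"]:
    p=bot.camera_params(n);print(n,{k:np.round(v,4).tolist() for k,v in p.items()})
    cv2.imwrite(f"pics/{n}0.png",cv2.cvtColor(bot.camera(n),cv2.COLOR_RGB2BGR))
a=[cv2.imread(f"pics/{n}0.png") for n in["scene","side"]]
cv2.imwrite("pics/ab.png",cv2.resize(np.vstack(a),(450,675))[:600] if 0 else a[0])
E
```

```text
pics
{'t': 0.0, 'q': [-1.374, 0.246, 1.559, -0.0, 1.339, -0.174], 'joint_vel': [-0.0, 0.001, -0.0, 0.0, 0.0, -0.001], 'tau': [0.002, -41.583, -31.461, 0.069, 0.033, -0.0], 'eef_pos': [235.468, -605.412, 301.574], 'ee_rot': [0.983, 0.184, -0.0, -0.001], 'ft_force': [-0.54, -0.684, 0.229], 'torque': [0.016, -0.037, 0.008], 'gripper_force': 0.0, 'grip_width': 93.745}
scene {'mtx': [[424.2919, 0.0, 241.5137], [0.0, 424.2919, 188.1027], [0.0, 0.0, 1.0]], 'xyz': [-274.9365, -905.6378, 1036.5231], 'orientation': [0.8562, -0.2752, 0.1426, -0.4133]}
side {'mtx': [[483.4643, 0.0, 257.62], [0.0, 483.4643, 191.0618], [0.0, 0.0, 1.0]], 'xyz': [-26.791, 1229.901, 1234.5735], 'orientation': [-0.1756, 0.8934, -0.4049, 0.0843]}
wrist {'mtx': [[277.5828, 0.0, 252.7778], [0.0, 277.5828, 190.7504], [0.0, 0.0, 1.0]], 'xyz': [299.9442, -580.7456, 382.8488], 'orientation': [0.8196, -0.5603, -0.0685, 0.0982]}
```

View pics/scene0.png

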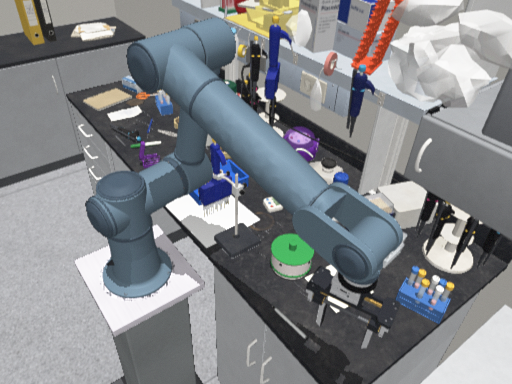

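View pics/side0.png

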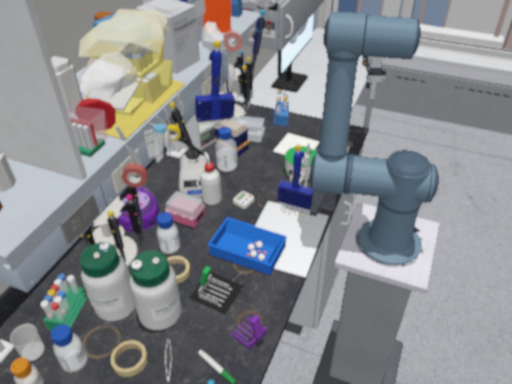

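Scene view: the lid with its green top is at (292,248), with the pad partly under the gripper at (325,290). Side view: the tray is at (247,245), the green-handled scoop at (207,278) on the black mat, and the purple look-alike at (250,330). The timer is at (243,200).

```bash
cat > h.py <<'E'
from station import bot
import cv2,numpy as np
from scipy.spatial.transform import Rotation as R
def shot(n,f=None):
    p=bot.camera_params(n);im=cv2.cvtColor(bot.camera(n),cv2.COLOR_RGB2BGR)
    if f: cv2.imwrite("pics/"+f,im)
    return im,p
def ray(p,u,v):
    d=np.linalg.inv(p["mtx"])@[u,v,1];d=R.from_quat(p["orientation"]).apply(d)
    return np.array(p["xyz"],float),d/np.linalg.norm(d)
def onz(p,u,v,z):
    c,d=ray(p,u,v);return c+d*(z-c[2])/d[2]
def proj(p,X):
    X=np.atleast_2d(X);c=R.from_quat(p["orientation"]).inv().apply(X-np.array(p["xyz"]))
    c=c@np.array(p["mtx"]).T;return c[:,:2]/c[:,2:]
def tri(*pc): # (p,u,v)...
    A=np.zeros((3,3));b=np.zeros(3);L=[]
    for p,u,v in pc:
        c,d=ray(p,u,v);M=np.eye(3)-np.outer(d,d);A+=M;b+=M@c;L.append((c,M))
    X=np.linalg.solve(A,b);return X,[np.linalg.norm(M@(X-c)) for c,M in L]
def mask(im,lo,hi): return cv2.inRange(cv2.cvtColor(im,cv2.COLOR_BGR2HSV),np.array(lo),np.array(hi))
def blobs(m,amin=20):
    n,l,s,c=cv2.connectedComponentsWithStats(m)
    return sorted([(int(s[i,4]),*np.round(c[i],1),*s[i,:4]) for i in range(1,n) if s[i,4]>=amin],key=lambda b:-b[0])
def rows(pos,rot=None):
    """shift in tool axes (m) and rotvec from the present pose to target"""
    o=bot.get_obs();r=R.from_quat(o["ee_rot"]);s=r.inv().apply(np.array(pos)-o["eef_pos"])/1000
    t=np.zeros(3) if rot is None else (r.inv()*rot).as_rotvec()
    return s.round(4).tolist(),t.round(4).tolist()
E
python3 - <<'E'
from h import *
im={n:cv2.imread(f"pics/{n}0.png") for n in["scene","side","wrist"]}
P={n:bot.camera_params(n) for n in im}
r=lambda x:np.round(x).tolist()
for n in im: print(n,"green",[(b[:3],r(onz(P[n],b[1],b[2],75))) for b in blobs(mask(im[n],[50,120,60],[80,255,255]),25)[:6]])
s=P["side"]
for nm,u,v,z in[("tray c",247,245,25),("scoop",207,278,60),("mat",217,291,0),("timer",243,200,10),("purple",250,330,20),("tapeA",178,268,12),("tapeB",128,358,12),("dish",300,160,60),("padish",295,146,0)]:
    print(nm,r(onz(s,u,v,z)))
for a in [(325,290),(240,240),(292,248)]: print(a,r(onz(P["scene"],*a,0)))
v=cv2.resize(im["side"][215:320,165:285],None,fx=4.5,fy=4.5,interpolation=cv2.INTER_CUBIC);cv2.imwrite("pics/c1.png",v)
E
```

```text
scene green [((995, np.float64(291.3), np.float64(249.4)), [404.0, -264.0, 75.0]), ((38, np.float64(232.6), np.float64(86.1)), [934.0, 805.0, 75.0])]
side green [((782, np.float64(151.0), np.float64(269.9)), [653.0, 471.0, 75.0]), ((746, np.float64(98.2), np.float64(261.4)), [825.0, 503.0, 75.0]), ((551, np.float64(69.6), np.float64(308.6)), [793.0, 681.0, 75.0]), ((114, np.float64(204.6), np.float64(274.6)), [491.0, 425.0, 75.0]), ((90, np.float64(289.7), np.float64(155.4)), [453.0, -240.0, 75.0]), ((88, np.float64(89.6), np.float64(150.0)), [1219.0, 27.0, 75.0])]
wrist green []
tray c [439.0, 223.0, 25.0]
scoop [485.0, 423.0, 60.0]
mat [459.0, 417.0, 0.0]
timer [550.0, 6.0, 10.0]
purple [302.0, 518.0, 20.0]
tapeA [612.0, 389.0, 12.0]
tapeB [582.0, 722.0, 12.0]
dish [411.0, -245.0, 60.0]
padish [486.0, -407.0, 0.0]
(325, 290) [429.0, -400.0, 0.0]
(240, 240) [343.0, -79.0, 0.0]
(292, 248) [464.0, -210.0, 0.0]
```

View pics/c1.png

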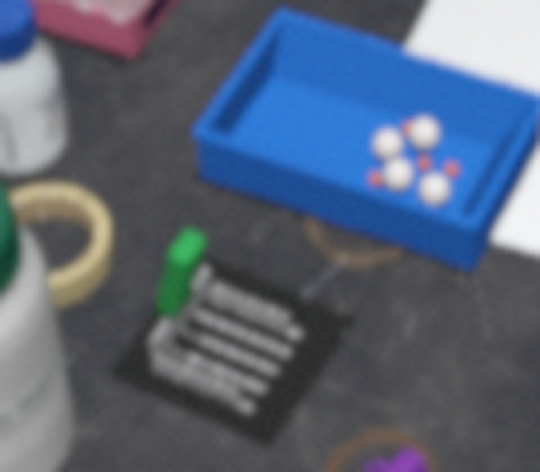

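View pics/wrist0.png

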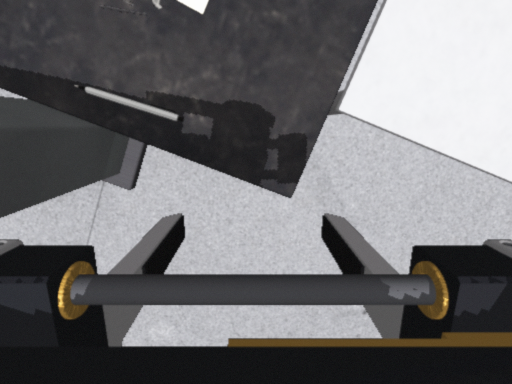

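The crop confirms it: the green-handled steel scoop on the black mat is the one meant. Purple at side (250,330) and the blue ones elsewhere are look-alikes. Four white balls and about four or five beads lie in the near part of the tray. Next I go over the dish and pad.

```bash
python3 - <<'E'
from h import *
D=R.from_quat([1,0,0,0])
print(rows([330,-390,400],D))
p=bot.camera_params("wrist");print(ray(p,252.8,190.7)[1])
E
```

```text
([0.1662, -0.1668, -0.0979], [-0.0014, 0.0, 0.3708])
[-0.22211341 -0.08447339 -0.97135466]
```

>>> send_rows --slide '[[0.166,-0.167,-0.098],[0.166,-0.167,-0.098],[0.166,-0.167,-0.098],[0.166,-0.167,-0.098],[0.166,-0.167,-0.098]]' --turn '[[0,0,0.37],[0,0,0.37],[0,0,0.37],[0,0,0.37],[0,0,0.37]]'

```text
t: 0.57
eef_pos: [312.8, -427.7, 382.9]
ee_rot: [1.0, -0.0, -0.0, -0.0]
ft_force: [1.2, -1.1, -0.1]
grip_width: 93.9
gripper_force: 0.0
```

>>> send_rows --slide '[[0,0,0],[0,0,0]]' --turn '[[0,0,0],[0,0,0]]'

```text
t: 0.73
eef_pos: [313.3, -428.5, 384.0]
ee_rot: [1.0, 0.002, 0.0, 0.001]
ft_force: [0.6, -0.1, -0.5]
grip_width: 94.0
gripper_force: 0.0
```

```bash
python3 - <<'E'
from h import *
print(rows([330,-390,400],R.from_quat([1,0,0,0])),bot.get_obs()["eef_pos"],bot.get_obs()["t"])
shot("wrist","w1.png")
E
```

```text
([0.0168, -0.0384, -0.0161], [0.0027, -0.0009, 0.0034]) [ 313.32113897 -428.48703328  383.96990566] 0.7333
```

View pics/w1.png

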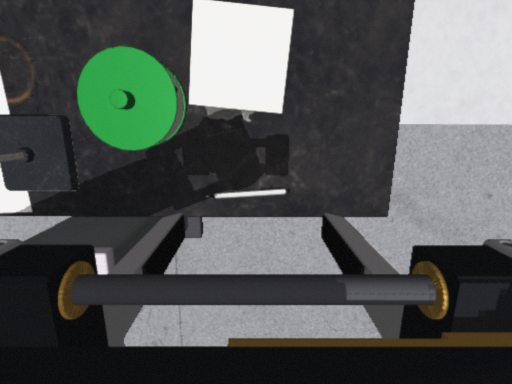

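The wrist view shows the lid at (128,98) with its knob at (120,99), the pad at (240,55), and the stand base at lower left. Next I take a second viewpoint nearer the lid.

>>> send_rows --slide '[[0.04,-0.13,0.05],[0.04,-0.13,0.05],[0.04,-0.13,0.05],[0.04,-0.13,0.05],[0.04,-0.13,0.05]]' --turn '[[0,0,0],[0,0,0],[0,0,0],[0,0,0],[0,0,0]]'

```text
t: 1.2
eef_pos: [352.1, -297.0, 329.3]
ee_rot: [1.0, 0.001, -0.002, -0.003]
ft_force: [-0.1, 0.4, -0.6]
grip_width: 93.9
gripper_force: 0.0
```

>>> send_rows --slide '[[0,0,0],[0,0,0]]' --turn '[[0,0,0],[0,0,0]]'

```text
t: 1.37
eef_pos: [352.1, -301.0, 332.8]
ee_rot: [1.0, -0.0, -0.0, 0.0]
ft_force: [0.3, -0.9, -0.3]
grip_width: 94.1
gripper_force: 0.0
```

```bash
cat > lid.py <<'E'
from h import *
def knob(im):
    # dark boundary knob: find circle inside green by edges -> crop for inspection
    g=mask(im,[50,120,60],[80,255,255]);b=blobs(g,200)[0];return b
E
python3 - <<'E'
from h import *
im2,p2=shot("wrist","w2.png")
im1=cv2.imread("pics/w1.png")
for im in(im1,im2):
    g=mask(im,[50,120,40],[80,255,255]);b=blobs(g,200)[:3];print(b)
    x,y,w,h=b[0][3:7];c=im[y:y+h,x:x+w]
    hc=cv2.HoughCircles(c[:,:,1],cv2.HOUGH_GRADIENT,1,20,param1=60,param2=10,minRadius=6,maxRadius=16)
    print(None if hc is None else (hc[0][:4]+[x,y,0]).round(1).tolist())
print(bot.get_obs()["eef_pos"],p2["xyz"])
c=cv2.resize(im2[b[0][4]-15:b[0][4]+b[0][6]+15,max(0,b[0][3]-15):b[0][3]+b[0][5]+15],None,fx=4,fy=4,interpolation=cv2.INTER_CUBIC)
cv2.imwrite("pics/c2.png",c);print(c.shape)
E
```

```text
[(8454, np.float64(128.0), np.float64(98.2), np.int32(77), np.int32(46), np.int32(110), np.int32(105))]
[[117.5, 98.5, 9.4], [161.5, 125.5, 15.4]]
[(9994, np.float64(218.0), np.float64(128.0), np.int32(163), np.int32(71), np.int32(111), np.int32(115))]
[[216.5, 131.5, 11.0]]
[ 352.09692927 -301.22307768  333.02930695] [ 421.25155011 -301.14593781  413.88648896]
(580, 564, 3)
```

View pics/c2.png

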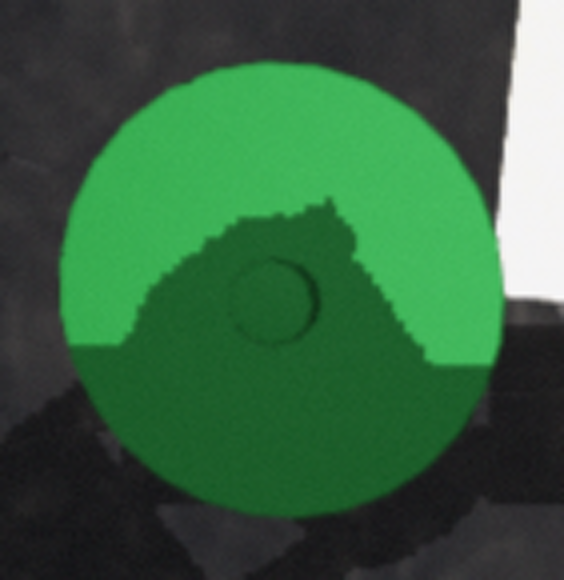

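The knob top is at (216.5,131.3) in the second view and near (117.5,98.5) in the first. The flange centre is at about (218,128).

```bash
python3 - <<'E'
from h import *
p2=bot.camera_params("wrist");p1=dict(p2);p1["xyz"]=np.array(p2["xyz"])+np.array([313.32,-428.49,383.97])-bot.get_obs()["eef_pos"]
# ring-level flange rims: fit ellipses
im1,im2=cv2.imread("pics/w1.png"),cv2.imread("pics/w2.png")
C=[]
for im,lo in((im1,120),(im2,120)):
    g=mask(im,[50,lo,40],[80,255,255]);c=max(cv2.findContours(g,0,2)[0],key=cv2.contourArea);e=cv2.fitEllipse(c);C.append(e[0]);print(e)
print("flange",tri((p1,*C[0]),(p2,*C[1])))
print("knobtop",tri((p1,119,98.5),(p2,216.5,131.3)))
for z in(101,95):print(onz(p2,216.5,131.3,z))
print(onz(p2,*C[1],75))
# pad
for im,p in((im1,p1),):
    w=mask(im,[0,0,200],[180,40,255]);b=[c for c in cv2.findContours(w,0,2)[0] if 5000<cv2.contourArea(c)<20000]
    for c in b:
        r=cv2.boxPoints(cv2.minAreaRect(c));print([onz(p,*q,2).round(1).tolist() for q in r], onz(p,*r.mean(0),2))
k=onz(p2,216.5,131.3,101)
print(rows([k[0],k[1],200]))
E
```

```text
((130.03440856933594, 98.67684936523438), (98.08163452148438, 113.2911148071289), 123.45282745361328)
((218.02503967285156, 127.98577880859375), (109.77579498291016, 114.2006607055664), 154.96607971191406)
flange (array([ 414.88761044, -258.12559532,   60.21561485]), [np.float64(0.06297342689476945), np.float64(0.06297342689466826)])
knobtop (array([ 411.96747348, -261.19004687,  100.1933724 ]), [np.float64(0.0068511733505111265), np.float64(0.006851173350678411)])
[ 411.99773725 -261.29543312  101.        ]
[ 411.82095864 -260.52805781   95.        ]
[ 415.09502932 -259.91175234   75.        ]
[[557.4, -645.2, 2.0], [557.3, -808.4, 2.0], [380.0, -847.5, 2.0], [380.1, -667.4, 2.0]] [ 473.05541754 -741.37363474    2.        ]
[[413.8, -315.6, 2.0], [560.2, -341.3, 2.0], [545.9, -488.1, 2.0], [396.9, -474.8, 2.0]] [ 482.26458767 -405.01542201    2.        ]
([0.0599, -0.0401, 0.133], [0.0, 0.0, 0.0])
```

>>> send_rows --slide '[[0.03,-0.02,0.03],[0.061,-0.04,0.06],[0.061,-0.04,0.1],[0.061,-0.04,0.13],[0.061,-0.04,0.133]]' --turn '[[0,0,0],[0,0,0],[0,0,0],[0,0,0],[0,0,0]]' --hand 0.06

```text
t: 1.83
eef_pos: [410.9, -257.8, 193.3]
ee_rot: [1.0, 0.0, -0.004, -0.004]
ft_force: [-1.1, 1.1, -0.5]
grip_width: 64.3
gripper_force: 0.0
```

>>> send_rows --slide '[[0,0,0.008],[0,0,0.016],[0,0,0.023],[0,0,0.023],[0,0,0.023]]' --turn '[[0,0,0],[0,0,0],[0,0,0],[0,0,0],[0,0,0]]'

```text
t: 2.25
eef_pos: [413.6, -260.2, 177.7]
ee_rot: [1.0, 0.0, 0.001, 0.001]
ft_force: [-0.6, 0.1, -0.2]
grip_width: 60.2
gripper_force: 0.0
```

>>> send_rows --slide '[[0,0,0],[0,0,0],[0,0,0],[0,0,0],[0,0,0]]' --turn '[[0,0,0],[0,0,0],[0,0,0],[0,0,0],[0,0,0]]' --hand 0.01 --force 25

```text
t: 2.67
eef_pos: [413.4, -259.5, 177.0]
ee_rot: [1.0, 0.0, 0.0, 0.0]
ft_force: [-0.2, -0.3, 0.1]
grip_width: 30.2
gripper_force: 0.0
```

>>> send_rows --slide '[[0,0,0],[0,0,0],[0,0,0]]' --turn '[[0,0,0],[0,0,0],[0,0,0]]'

```text
t: 2.92
eef_pos: [413.4, -259.5, 176.8]
ee_rot: [1.0, 0.0, 0.0, 0.0]
ft_force: [0.1, 0.8, 0.1]
grip_width: 23.5
gripper_force: 25.0
```

>>> send_rows --slide '[[0,0,-0.01],[0,0,-0.03],[0,0,-0.06],[0,0,-0.08],[0,0,-0.08]]' --turn '[[0,0,0],[0,0,0],[0,0,0],[0,0,0],[0,0,0]]'

```text
t: 3.33
eef_pos: [415.0, -261.0, 262.0]
ee_rot: [1.0, 0.0, 0.003, 0.003]
ft_force: [0.9, -0.8, -0.8]
grip_width: 23.6
gripper_force: 25.0
```

>>> send_rows --slide '[[0.013,0.03,0],[0.026,0.06,0],[0.04,0.09,0],[0.053,0.12,0],[0.0656,0.1455,0]]' --turn '[[0,0,0],[0,0,0],[0,0,0],[0,0,0],[0,0,0]]'

```text
t: 3.75
eef_pos: [479.1, -406.4, 255.2]
ee_rot: [1.0, 0.0, -0.001, -0.001]
ft_force: [-0.3, 0.4, -0.2]
grip_width: 23.7
gripper_force: 25.0
```

>>> send_rows --slide '[[0,0,0.02],[0,0,0.05],[0,0,0.08],[0,0,0.1],[0,0,0.11]]' --turn '[[0,0,0],[0,0,0],[0,0,0],[0,0,0],[0,0,0]]'

```text
t: 4.17
eef_pos: [477.3, -402.9, 141.7]
ee_rot: [1.0, 0.0, -0.003, -0.003]
ft_force: [-0.2, 1.2, -1.6]
grip_width: 23.1
gripper_force: 25.0
```

>>> send_rows --slide '[[0,0,0.006],[0,0,0.012],[0,0,0.017],[0,0,0.017],[0,0,0.017]]' --turn '[[0,0,0],[0,0,0],[0,0,0],[0,0,0],[0,0,0]]'

```text
t: 4.58
eef_pos: [479.4, -405.3, 130.6]
ee_rot: [1.0, 0.0, 0.0, 0.001]
ft_force: [0.9, -0.4, -2.1]
grip_width: 23.1
gripper_force: 25.0
```

>>> send_rows --slide '[[0,0,0.001],[0,0,0.002],[0,0,0.002]]' --turn '[[0,0,0],[0,0,0],[0,0,0]]'

```text
t: 4.83
eef_pos: [479.5, -405.5, 128.9]
ee_rot: [1.0, 0.0, 0.001, 0.001]
ft_force: [0.8, 0.7, 2.4]
grip_width: 23.4
gripper_force: 25.0
```

>>> send_rows --slide '[[0,0,0],[0,0,0],[0,0,0],[0,0,0],[0,0,0]]' --turn '[[0,0,0],[0,0,0],[0,0,0],[0,0,0],[0,0,0]]' --hand 0.06

```text
t: 5.25
eef_pos: [479.0, -404.9, 127.6]
ee_rot: [1.0, 0.0, -0.0, -0.0]
ft_force: [0.9, -0.1, 0.1]
grip_width: 53.2
gripper_force: 0.0
```

>>> send_rows --slide '[[0,0,-0.01],[0,0,-0.04],[0,0,-0.08],[0,0,-0.12],[0,0,-0.16]]' --turn '[[0,0,0],[0,0,0],[0,0,0],[0,0,0],[0,0,0]]'

```text
t: 5.67
eef_pos: [478.8, -404.6, 290.1]
ee_rot: [1.0, 0.0, -0.0, -0.0]
ft_force: [0.5, -0.4, 0.1]
grip_width: 60.1
gripper_force: 0.0
```

>>> send_rows --slide '[[-0.015,-0.03,-0.04],[-0.04,-0.06,-0.06],[-0.06,-0.09,-0.09],[-0.08,-0.12,-0.11],[-0.09,-0.145,-0.11]]' --turn '[[0,0,0],[0,0,0],[0,0,0],[0,0,0],[0,0,0]]'

```text
t: 6.08
eef_pos: [388.2, -259.7, 402.0]
ee_rot: [1.0, -0.0, 0.002, 0.002]
ft_force: [-0.1, 0.1, 0.1]
grip_width: 59.6
gripper_force: 0.0
```

>>> send_rows --slide '[[0,0,0],[0,0,0]]' --turn '[[0,0,0],[0,0,0]]'

```text
t: 6.25
eef_pos: [388.5, -258.8, 399.8]
ee_rot: [1.0, 0.001, 0.002, 0.002]
ft_force: [1.2, -0.1, -0.2]
grip_width: 59.9
gripper_force: 0.0
```

```bash
python3 - <<'E'
from h import *
im,p=shot("wrist","w3.png");print(bot.get_obs()["eef_pos"],p["xyz"])
E
```

```text
[ 388.84316664 -259.70378164  398.69035413] [ 457.41165212 -258.50310756  481.18025229]
```

View pics/w3.png

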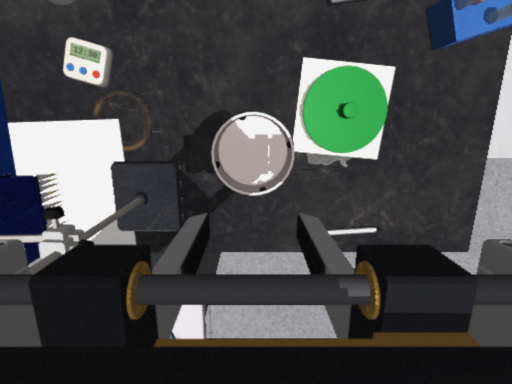

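The dish is open, with its rim centred near (253,153). The lid lies on the pad at (345,110), the timer is at (87,60), and the stand pole is at lower left. Now the dish centre, then over the tray.

```bash
python3 - <<'E'
from h import *
im=cv2.imread("pics/w3.png");p=bot.camera_params("wrist")
g=cv2.cvtColor(im,cv2.COLOR_BGR2GRAY)
m=cv2.threshold(cv2.GaussianBlur(g,(3,3),0),95,255,0)[1];m[:, :205]=0;m[:,298:]=0;m[:108]=0;m[198:]=0
c=max(cv2.findContours(m,0,2)[0],key=cv2.contourArea);h=cv2.convexHull(c);e=cv2.fitEllipse(h);print(e)
for z in(55,62):print(onz(p,*e[0],z))
# diameter check
print([np.linalg.norm(onz(p,e[0][0]+41.5*a,e[0][1]+41.5*b,62)-onz(p,e[0][0]-41.5*a,e[0][1]-41.5*b,62)) for a,b in((1,0),(0,1))])
# lid on pad
gm=mask(im,[50,120,40],[80,255,255]);c=max(cv2.findContours(gm,0,2)[0],key=cv2.contourArea);e=cv2.fitEllipse(c);print("lid",e,onz(p,*e[0],27))
s=bot.camera_params("side")
for X in([-75,-40],[-75,40],[115,40],[115,-40]): print(X,proj(s,[439+X[0],223+X[1],8]))
E
```

```text
((258.4302062988281, 147.68739318847656), (83.17545318603516, 103.25316619873047), 44.23611068725586)
[ 421.58391969 -268.71845885   55.        ]
[ 422.18127349 -268.56744193   62.        ]
[np.float64(123.94356350824731), np.float64(123.07400337766266)]
lid ((344.8167419433594, 109.01216888427734), (80.65032958984375, 87.37313079833984), 36.27302551269531) [ 479.52335443 -404.36167183   27.        ]
[-75, -40] [[272.02293572 246.4053882 ]]
[-75, 40] [[263.24736316 263.16371883]]
[115, 40] [[211.54353048 247.04936079]]
[115, -40] [[221.71732893 231.36341523]]
```

>>> send_rows --slide '[[0,0,-0.03],[-0.01,0,-0.06],[-0.02,-0.02,-0.09],[-0.02,-0.05,-0.1],[-0.02,-0.09,-0.1]]' --turn '[[0,0,0],[0,0,0],[0,0,0],[0,0,0],[0,0,0]]'

```text
t: 6.72
eef_pos: [369.4, -171.7, 500.4]
ee_rot: [1.0, -0.002, 0.001, 0.001]
ft_force: [1.4, -0.0, -0.8]
grip_width: 60.0
gripper_force: 0.0
```

>>> send_rows --slide '[[0,-0.04,0],[0,-0.08,0],[0,-0.12,0],[0,-0.16,0],[0,-0.2,0]]' --turn '[[0,0,0],[0,0,0],[0,0,0],[0,0,0],[0,0,0]]'

```text
t: 7.13
eef_pos: [369.2, 31.1, 497.2]
ee_rot: [1.0, -0.0, -0.001, -0.0]
ft_force: [0.8, -0.6, 0.5]
grip_width: 59.7
gripper_force: 0.0
```

>>> send_rows --slide '[[0,-0.04,0],[0,-0.08,0],[0,-0.12,0],[0,-0.16,0],[0,-0.2,0]]' --turn '[[0,0,0],[0,0,0],[0,0,0],[0,0,0],[0,0,0]]'

```text
t: 7.55
eef_pos: [369.2, 232.1, 497.0]
ee_rot: [1.0, 0.0, -0.001, 0.0]
ft_force: [0.4, -0.3, -0.5]
grip_width: 60.0
gripper_force: 0.0
```

>>> send_rows --slide '[[0,-0.04,0],[0,-0.07,0.03],[0,-0.07,0.06],[0,-0.07,0.08],[0,-0.07,0.08]]' --turn '[[0,0,0],[0,0,0],[0,0,0],[0,0,0],[0,0,0]]'

```text
t: 7.97
eef_pos: [368.0, 300.0, 411.2]
ee_rot: [1.0, 0.001, -0.005, 0.003]
ft_force: [-2.1, -0.6, 0.5]
grip_width: 60.0
gripper_force: 0.0
```

>>> send_rows --slide '[[0,0,0],[0,0,0]]' --turn '[[0,0,0],[0,0,0]]'

```text
t: 8.13
eef_pos: [369.6, 300.0, 418.9]
ee_rot: [1.0, -0.0, 0.001, -0.0]
ft_force: [-0.1, 0.3, 0.2]
grip_width: 59.9
gripper_force: 0.0
```

```bash
python3 - <<'E'
from h import *
import pickle
o=bot.get_obs();im,p=shot("wrist","w4.png");print(o["eef_pos"],o["ee_rot"],p["xyz"]);pickle.dump(p,open("w4.pkl","wb"))
cv2.imwrite("pics/w4.png",im)
E
```

```text
[369.5874963  299.96779674 418.94296942] [ 9.99999789e-01 -8.16290636e-05  5.90313566e-04 -2.58843450e-04] [438.6232501  299.82172397 500.16485215]
```

View pics/w4.png

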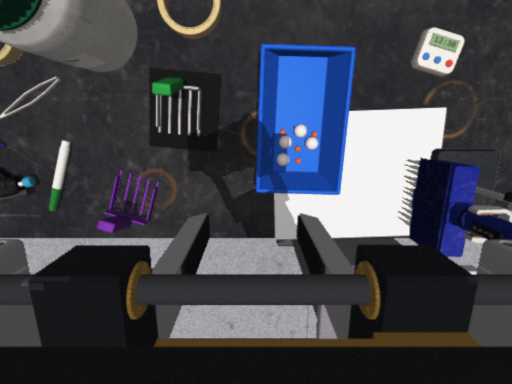

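The wrist view shows the scoop at (178,105) with its handle at (167,87) on the mat (184,109), and the purple decoy at (132,195). Tray corners are at about (260,45), (354,47), (342,193) and (257,191). The white balls are at (300,131), (285,142), (312,143) and (283,160), with four beads between them. I'll take a closer second view of the scoop.

>>> send_rows --slide '[[0.01,-0.03,0.03],[0.02,-0.06,0.06],[0.03,-0.09,0.09],[0.03,-0.12,0.11],[0.03,-0.12,0.11]]' --turn '[[0,0,0],[0,0,0],[0,0,0],[0,0,0],[0,0,0]]'

```text
t: 8.6
eef_pos: [397.8, 422.3, 302.0]
ee_rot: [1.0, 0.001, -0.004, 0.002]
ft_force: [-0.2, -1.0, -1.1]
grip_width: 59.8
gripper_force: 0.0
```

>>> send_rows --slide '[[0,0,0],[0,0,0]]' --turn '[[0,0,0],[0,0,0]]'

```text
t: 8.77
eef_pos: [399.4, 420.1, 309.8]
ee_rot: [1.0, 0.0, 0.001, -0.001]
ft_force: [1.3, 0.4, -0.3]
grip_width: 59.8
gripper_force: 0.0
```

```bash
python3 - <<'E'
from h import *
import pickle
o=bot.get_obs();im,p=shot("wrist","w5.png");print(o["eef_pos"]);pickle.dump(p,open("w5.pkl","wb"))
q=proj(p,[470,420,30])[0].astype(int);print(q)
x0,y0=max(q[0]-75,0),max(q[1]-75,0);print(x0,y0)
cv2.imwrite("pics/c5.png",cv2.resize(im[y0:y0+150,x0:x0+180],None,fx=4,fy=4,interpolation=cv2.INTER_CUBIC))
E
```

```text
[399.42126415 420.05542884 309.83600315]
[253 122]
178 47
```

View pics/c5.png

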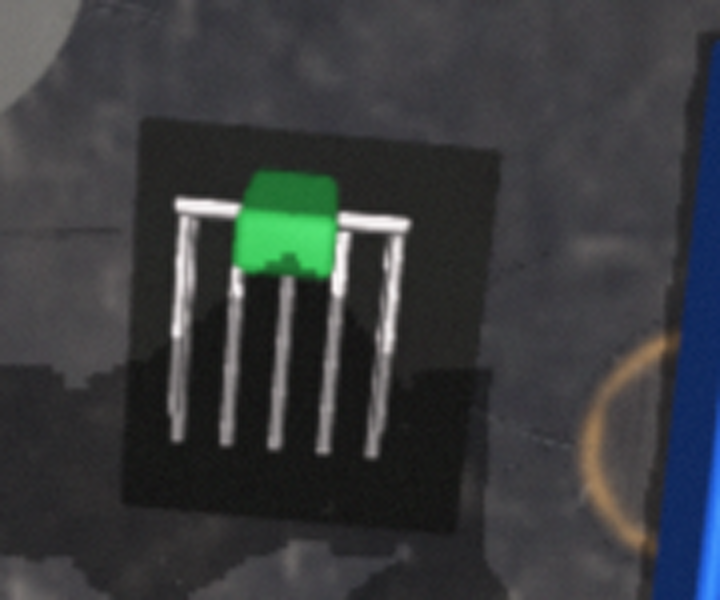

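In the crop, the tine tips run from (178,440) to (372,456). The back wall's top edge runs from (177,204) to (410,223), and the handle's top face is centred at about (286,242).

```bash
python3 - <<'E'
from h import *
import pickle
p=pickle.load(open("w5.pkl","rb"));p4=pickle.load(open("w4.pkl","rb"))
f=lambda a,b,z:onz(p,178+a/4,47+b/4,z)
L,M,Rr=f(178,441,4.5),f(275,449,4.5),f(372,457,4.5)
bl,br=f(177,205,35),f(410,224,35)
top=f(286,242,104.5)
print(L,M,Rr,np.linalg.norm(L-Rr));print(bl,br,np.linalg.norm(bl-br),top)
d=(L-Rr);print("yaw tips",np.degrees(np.arctan2(-d[0],d[1])))
d=bl-br;print("yaw back",np.degrees(np.arctan2(-d[0],d[1])))
b=(bl+br)/2;d=(b-M);print("yaw axis",np.degrees(np.arctan2(d[1],d[0])),np.linalg.norm(d[:2]))
d=top-M;print("yaw axis top",np.degrees(np.arctan2(d[1],d[0])),np.linalg.norm(d[:2]),"exp 63")
# two-view handle height: green blob
im4=cv2.imread("pics/w4.png");im5=cv2.imread("pics/w5.png")
g4=[b for b in blobs(mask(im4,[50,120,40],[80,255,255]),40) if 150<b[1]<190][0];print(g4)
g5=[b for b in blobs(mask(im5,[50,120,40],[80,255,255]),40)if 200<b[1]<300][0];print(g5)
print("handle mid",tri((p4,*g4[1:3]),(p,*g5[1:3])))
# tray in w4
m=mask(im4,[100,120,60],[130,255,255]);m[:, :240]=0;m[:,365:]=0;m[:40]=0
c=max(cv2.findContours(m,0,2)[0],key=cv2.contourArea);h=cv2.approxPolyDP(cv2.convexHull(c),6,True)[:,0];print("tray corners",h.tolist())
H=np.array([onz(p4,*q,50) for q in h]);print(H.round(1).tolist())
for u,v in((300,131),(285,142),(312,143),(283,160)):print("ball",onz(p4,u,v,19).round(1))
for u,v in((283,133),(315,134),(298,149),(298,160)):print("bead",onz(p4,u,v,13).round(1))
E
```

```text
[422.53038848 462.8475228    4.5       ] [419.77545914 429.08015317   4.5       ] [417.0121917  395.21058282   4.5       ] 67.8616691883649
[498.21185974 457.96535879  35.        ] [492.70871877 386.6726855   35.        ] 71.50475387044997 [483.66915859 423.75083866 104.5       ]
yaw tips -4.664177275007717
yaw back -4.41395619838874
yaw axis -5.104836633628775 75.98622507829838
yaw axis top -4.767951535611251 64.11557083155428 exp 63
(467, np.float64(166.7), np.float64(85.9), np.int32(151), np.int32(77), np.int32(32), np.int32(19))
(625, np.float64(249.3), np.float64(102.9), np.int32(236), np.int32(89), np.int32(27), np.int32(28))
handle mid (array([490.22891545, 424.2914373 ,  76.20764229]), [np.float64(0.26387922867689917), np.float64(0.2638792286767962)])
tray corners [[262, 43], [356, 48], [339, 193], [255, 191]]
[[553.4, 286.7, 50.0], [546.7, 147.3, 50.0], [324.9, 156.1, 50.0], [328.3, 296.6, 50.0]]
ball [425.5 220.3  19. ]
ball [407.  245.2  19. ]
ball [405.4 199.   19. ]
ball [376.2 247.8  19. ]
bead [421.9 248.4  13. ]
bead [420.2 193.3  13. ]
bead [394.6 221.6  13. ]
bead [375.4 220.8  13. ]
```

```bash
cat >> h.py <<'E'
RX=R.from_euler("x",180,degrees=True)
TY=-2.4;TO=np.array([430.3,222.0,0])
def tray(x,y,z): return TO+R.from_euler("z",TY,degrees=True).apply([x,y,z])
def scoop_tcp(o,yaw,phi,G=np.array([13.13,0,152.18]),lean=14):
    S=R.from_euler("ZY",[yaw,phi],degrees=True)
    return np.array(o)+S.apply(G), S*R.from_euler("y",-lean,degrees=True)*RX
def chain(*poses):
    """slide/turn of each pose (pos,rot) relative to the one before; first from the present pose"""
    o=bot.get_obs();p,r=np.array(o["eef_pos"]),R.from_quat(o["ee_rot"])
    for q,s in poses:
        print("slide",(r.inv().apply(np.array(q)-p)/1000).round(4).tolist(),"turn",(r.inv()*s).as_rotvec().round(4).tolist(),"->",np.round(q,1).tolist());p,r=np.array(q),s
E
python3 - <<'E'
from h import *
q,r=scoop_tcp([457,426,3],-4.7,0)
chain((q-80*r.as_matrix()[:,2],r),(q,r))
E
```

```text
slide [0.051, -0.0065, 0.0779] turn [-0.0125, 0.2405, 0.0812] -> [450.8, 426.5, 232.8]
slide [0.0, -0.0, 0.08] turn [0.0, 0.0, 0.0] -> [470.1, 424.9, 155.2]
```

>>> send_rows --slide '[[0.02,-0.002,0.02],[0.04,-0.005,0.04],[0.051,-0.0065,0.06],[0.051,-0.0065,0.078],[0.051,-0.0065,0.078]]' --turn '[[-0.004,0.08,0.027],[-0.008,0.16,0.054],[-0.0125,0.2405,0.081],[-0.0125,0.2405,0.081],[-0.0125,0.2405,0.081]]'

```text
t: 9.23
eef_pos: [448.8, 424.9, 228.2]
ee_rot: [0.992, -0.041, 0.119, 0.007]
ft_force: [0.4, -0.5, -1.6]
grip_width: 60.0
gripper_force: 0.0
```

>>> send_rows --slide '[[0,0,0.02],[0,0,0.04],[0,0,0.06],[0,0,0.075],[0,0,0.08]]' --turn '[[0,0,0],[0,0,0],[0,0,0],[0,0,0],[0,0,0]]'

```text
t: 9.65
eef_pos: [469.3, 424.1, 152.8]
ee_rot: [0.992, -0.041, 0.12, 0.006]
ft_force: [-0.3, -1.1, 0.5]
grip_width: 59.7
gripper_force: 0.0
```

>>> send_rows --slide '[[0,0,0],[0,0,0]]' --turn '[[0,0,0],[0,0,0]]'

```text
t: 9.82
eef_pos: [469.4, 425.1, 154.4]
ee_rot: [0.992, -0.04, 0.121, 0.005]
ft_force: [0.2, 0.5, 0.4]
grip_width: 60.2
gripper_force: 0.0
```

```bash
python3 - <<'E'
from h import *
o=bot.get_obs();print(o["eef_pos"],o["q"].round(2) if hasattr(o["q"],"round") else o["q"],o["ft_force"])
q,r=scoop_tcp([457,426,3],-4.7,0);chain((q,r))
im,p=shot("wrist");cv2.imwrite("pics/w6.png",np.hstack([im[150:384],shot("side")[0][200:384].copy() if 0 else im[150:384]*0])[:, :512])
E
```

```text
[469.39401035 425.06139713 154.43309888] [ 0.6   0.32  1.77 -0.2   0.87  2.37] [0.18948849 0.45132182 0.40926268]
slide [0.0009, 0.0001, -0.0006] turn [0.0005, 0.0011, 0.0007] -> [470.1, 424.9, 155.2]
```

View pics/w6.png

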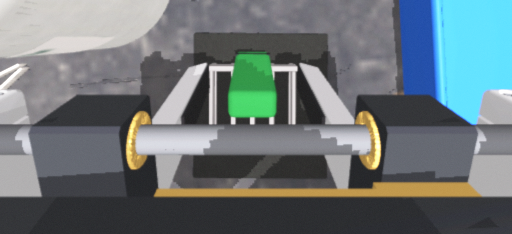

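The green handle sits centred between the fingers, so I'll grip it.

>>> send_rows --slide '[[0,0,0],[0,0,0],[0,0,0],[0,0,0],[0,0,0]]' --turn '[[0,0,0],[0,0,0],[0,0,0],[0,0,0],[0,0,0]]' --hand 0.015 --force 60

```text
t: 10.28
eef_pos: [468.4, 424.9, 152.2]
ee_rot: [0.992, -0.04, 0.12, 0.006]
ft_force: [0.0, -0.3, -0.1]
grip_width: 30.4
gripper_force: 0.0
```

>>> send_rows --slide '[[0,0,0],[0,0,0],[0,0,0],[0,0,0]]' --turn '[[0,0,0],[0,0,0],[0,0,0],[0,0,0]]'

```text
t: 10.62
eef_pos: [468.4, 424.9, 152.1]
ee_rot: [0.992, -0.04, 0.12, 0.006]
ft_force: [-0.6, 1.0, 0.4]
grip_width: 25.5
gripper_force: 60.0
```

```bash
python3 - <<'E'
from h import *
q,r=scoop_tcp([457,426,3],-4.7,0)
X=50
chain((q+[0,0,110],r),scoop_tcp(tray(X,0,130),TY,0),scoop_tcp(tray(X,0,70),TY,0),scoop_tcp(tray(X,0,12),TY,0))
E
```

```text
slide [0.0286, 0.0001, -0.1094] turn [0.0021, 0.0036, 0.0017] -> [470.1, 424.9, 265.2]
slide [0.043, 0.203, -0.0068] turn [0.0097, 0.0, -0.039] -> [493.4, 219.4, 282.2]
slide [-0.0145, -0.0, 0.0582] turn [0.0, 0.0, 0.0] -> [493.4, 219.4, 222.2]
slide [-0.014, -0.0, 0.0563] turn [0.0, 0.0, 0.0] -> [493.4, 219.4, 164.2]
```

```bash
sed -i 's/G=np.array(\[13.13,0,152.18\])/G=np.array([11.5,0,149.1])/' h.py; python3 - <<'E'
from h import *
q,r=scoop_tcp([457,426,3],-4.7,0)
chain((q+[0,0,110],r),scoop_tcp(tray(5,0,100),TY,0),scoop_tcp(tray(5,0,40),TY,0),scoop_tcp(tray(52,0,40),TY,0),scoop_tcp(tray(52,0,12),TY,0))
E
```

```text
slide [0.0263, 0.0001, -0.1068] turn [0.0021, 0.0036, 0.0017] -> [468.5, 425.1, 262.1]
slide [-0.0079, 0.2048, 0.0114] turn [0.0097, 0.0, -0.039] -> [446.8, 221.3, 249.1]
slide [-0.0145, -0.0, 0.0582] turn [0.0, 0.0, 0.0] -> [446.8, 221.3, 189.1]
slide [0.0456, 0.0, 0.0114] turn [0.0, 0.0, 0.0] -> [493.7, 219.3, 189.1]
slide [-0.0068, -0.0, 0.0272] turn [0.0, 0.0, 0.0] -> [493.7, 219.3, 161.1]
```

>>> send_rows --slide '[[0.005,0,-0.02],[0.01,0,-0.04],[0.017,0,-0.07],[0.025,0,-0.1],[0.0267,0,-0.107]]' --turn '[[0,0,0],[0,0,0],[0,0,0],[0,0,0],[0,0,0]]'

```text
t: 11.03
eef_pos: [470.6, 426.2, 268.0]
ee_rot: [0.992, -0.04, 0.124, 0.004]
ft_force: [1.5, 1.1, -0.8]
grip_width: 26.0
gripper_force: 60.0
```

```bash
python3 - <<'E'
from h import *
chain(scoop_tcp(tray(5,0,100),TY,0),scoop_tcp(tray(5,0,40),TY,0),scoop_tcp(tray(52,0,40),TY,0),scoop_tcp(tray(52,0,12),TY,0))
print(bot.get_obs()["ft_force"])
E
```

```text
slide [-0.0115, 0.2062, 0.016] turn [0.0068, -0.0035, -0.0383] -> [446.8, 221.3, 249.1]
slide [-0.0145, -0.0, 0.0582] turn [0.0, 0.0, 0.0] -> [446.8, 221.3, 189.1]
slide [0.0456, 0.0, 0.0114] turn [0.0, 0.0, 0.0] -> [493.7, 219.3, 189.1]
slide [-0.0068, -0.0, 0.0272] turn [0.0, 0.0, 0.0] -> [493.7, 219.3, 161.1]
[ 1.54943978  1.07071904 -0.84307725]
```

>>> send_rows --slide '[[-0.002,0.035,0.002],[-0.004,0.07,0.004],[-0.006,0.105,0.007],[-0.008,0.14,0.009],[-0.009,0.175,0.012]]' --turn '[[0.001,0,-0.007],[0.003,0,-0.014],[0.005,0,-0.021],[0.007,0,-0.03],[0.0085,0,-0.0385]]'

```text
t: 11.45
eef_pos: [447.5, 249.5, 247.1]
ee_rot: [0.993, -0.02, 0.119, 0.005]
ft_force: [0.8, -0.2, -0.7]
grip_width: 25.7
gripper_force: 60.0
```

>>> send_rows --slide '[[0,0.02,0],[0,0.03,0],[0,0.03,0],[0,0.03,0],[0,0.03,0]]' --turn '[[0,0,0],[0,0,0],[0,0,0],[0,0,0],[0,0,0]]'

```text
t: 11.87
eef_pos: [447.7, 221.9, 249.0]
ee_rot: [0.993, -0.02, 0.12, 0.004]
ft_force: [0.4, 0.5, -2.0]
grip_width: 25.9
gripper_force: 60.0
```

```bash
python3 - <<'E'
from h import *
chain(scoop_tcp(tray(5,0,100),TY,0),scoop_tcp(tray(5,0,40),TY,0),scoop_tcp(tray(52,0,40),TY,0),scoop_tcp(tray(52,0,12),TY,0))
im,p=shot("side","s7.png");w,_=shot("wrist")
a=cv2.resize(im[150:330,150:330],(540,540),interpolation=cv2.INTER_CUBIC);b=np.zeros((540,256,3),np.uint8);b[:192]=cv2.resize(w,(256,192));cv2.imwrite("pics/c7.png",np.hstack([a,b]))
E
```

```text
slide [-0.0009, 0.0007, -0.0003] turn [0.0029, 0.0038, 0.0019] -> [446.8, 221.3, 249.1]
slide [-0.0145, -0.0, 0.0582] turn [0.0, 0.0, 0.0] -> [446.8, 221.3, 189.1]
slide [0.0456, 0.0, 0.0114] turn [0.0, 0.0, 0.0] -> [493.7, 219.3, 189.1]
slide [-0.0068, -0.0, 0.0272] turn [0.0, 0.0, 0.0] -> [493.7, 219.3, 161.1]
```

View pics/c7.png

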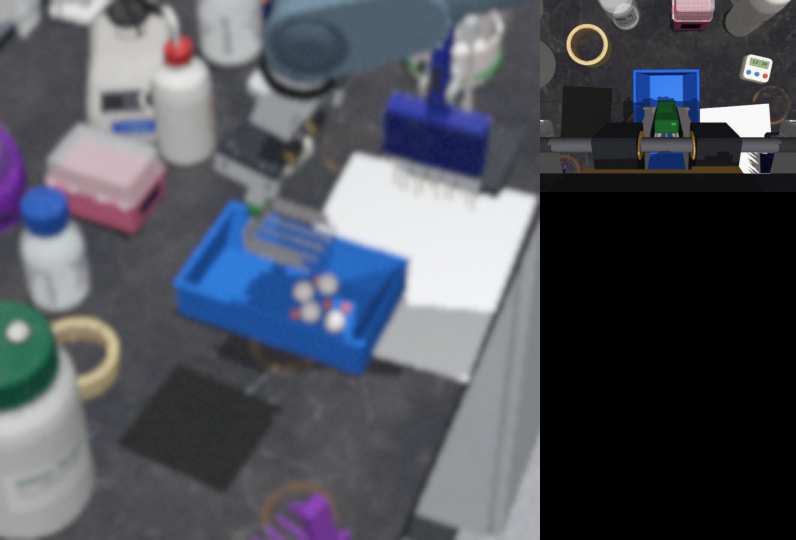

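The scoop is held level over the tray in the side crop, with the balls at about (305,290), (327,285), (311,312) and (335,320) ahead of it. Now down behind them.

>>> send_rows --slide '[[-0.004,0.0005,0.015],[-0.008,0.0005,0.03],[-0.012,0.0005,0.045],[-0.0154,0.0005,0.058],[-0.0154,0.0005,0.058]]' --turn '[[0,0.002,0],[0,0.003,0],[0.001,0.003,0],[0.002,0.003,0.001],[0.002,0.003,0.001]]'

```text
t: 12.38
eef_pos: [444.7, 220.8, 186.0]
ee_rot: [0.993, -0.02, 0.119, 0.004]
ft_force: [-0.6, 0.5, -1.8]
grip_width: 25.7
gripper_force: 60.0
```

>>> send_rows --slide '[[0.015,0,0.004],[0.03,0,0.0075],[0.0456,0,0.0114],[0.0456,0,0.0114],[0.0456,0,0.0114]]' --turn '[[0,0,0],[0,0,0],[0,0,0],[0,0,0],[0,0,0]]'

```text
t: 12.8
eef_pos: [493.9, 219.0, 189.7]
ee_rot: [0.992, -0.021, 0.122, 0.003]
ft_force: [0.1, 0.4, -0.9]
grip_width: 25.3
gripper_force: 60.0
```

>>> send_rows --slide '[[-0.0017,0,0.007],[-0.0034,0,0.014],[-0.005,0,0.02],[-0.0068,0,0.0272],[-0.0068,0,0.0272]]' --turn '[[0,0,0],[0,0,0],[0,0,0],[0,0,0],[0,0,0]]'

```text
t: 13.22
eef_pos: [491.8, 218.2, 158.6]
ee_rot: [0.993, -0.021, 0.119, 0.004]
ft_force: [-0.8, -0.5, -0.9]
grip_width: 25.7
gripper_force: 60.0
```

>>> send_rows --slide '[[0,0,0],[0,0,0],[0,0,0]]' --turn '[[0,0,0],[0,0,0],[0,0,0]]'

```text
t: 13.47
eef_pos: [493.6, 218.5, 161.4]
ee_rot: [0.992, -0.021, 0.122, 0.003]
ft_force: [0.3, 0.3, -0.3]
grip_width: 25.6
gripper_force: 60.0
```

```bash
python3 - <<'E'
from h import *
chain(scoop_tcp(tray(52,0,12),TY,0))
o=bot.get_obs();print(o["ft_force"],o["torque"])
E
```

```text
slide [0.0, -0.0009, 0.0003] turn [0.0012, -0.0, 0.0002] -> [493.7, 219.3, 161.1]
[ 0.29001808  0.29661766 -0.29662047] [ 0.03218855  0.10912656 -0.00441692]
```

>>> send_rows --slide '[[-0.0003,-0.0009,0.001],[-0.0005,-0.0009,0.002],[-0.0007,-0.0009,0.003],[-0.0007,-0.0009,0.003],[-0.0007,-0.0009,0.003]]' --turn '[[0,0,0],[0,0,0],[0,0,0],[0,0,0],[0,0,0]]'

```text
t: 13.88
eef_pos: [493.4, 219.3, 157.9]
ee_rot: [0.992, -0.021, 0.121, 0.003]
ft_force: [-0.3, -0.3, -1.4]
grip_width: 26.2
gripper_force: 60.0
```

>>> send_rows --slide '[[-0.0003,0,0.001],[-0.0003,0,0.001],[-0.0003,0,0.001]]' --turn '[[0,0,0],[0,0,0],[0,0,0]]'

```text
t: 14.13
eef_pos: [493.6, 219.4, 157.2]
ee_rot: [0.992, -0.021, 0.122, 0.003]
ft_force: [-0.3, 1.0, 1.1]
grip_width: 25.5
gripper_force: 60.0
```

>>> send_rows --slide '[[-0.0039,0,-0.001],[-0.0078,0,-0.0019],[-0.0116,0,-0.0029],[-0.0155,0,-0.0039],[-0.0194,0,-0.0048]]' --turn '[[0,0,0],[0,0,0],[0,0,0],[0,0,0],[0,0,0]]'

```text
t: 14.55
eef_pos: [473.3, 220.3, 157.2]
ee_rot: [0.992, -0.021, 0.122, 0.003]
ft_force: [1.8, 0.4, 1.6]
grip_width: 26.1
gripper_force: 60.0
```

>>> send_rows --slide '[[-0.0039,0,-0.001],[-0.0078,0,-0.0019],[-0.0116,0,-0.0029],[-0.0155,0,-0.0039],[-0.0194,0,-0.0048]]' --turn '[[0,0,0],[0,0,0],[0,0,0],[0,0,0],[0,0,0]]'

```text
t: 14.97
eef_pos: [453.4, 221.1, 157.2]
ee_rot: [0.992, -0.021, 0.122, 0.003]
ft_force: [3.3, -0.3, 2.4]
grip_width: 25.5
gripper_force: 60.0
```

>>> send_rows --slide '[[-0.0039,0,-0.001],[-0.0078,0,-0.0019],[-0.0116,0,-0.0029],[-0.0155,0,-0.0039],[-0.0194,0,-0.0048]]' --turn '[[0,0,0],[0,0,0],[0,0,0],[0,0,0],[0,0,0]]'

```text
t: 15.38
eef_pos: [433.5, 221.9, 157.2]
ee_rot: [0.992, -0.021, 0.122, 0.003]
ft_force: [2.9, 0.1, 5.0]
grip_width: 26.0
gripper_force: 60.0
```

```bash
python3 - <<'E'
from h import *
chain(scoop_tcp(tray(-8,0,8),TY,0),scoop_tcp(tray(-36,0,8),TY,0))
im,p=shot("side","s8.png");w,_=shot("wrist","w8.png");s,_=shot("scene","sc8.png")
a=cv2.resize(im[195:295,190:300],(660,600),interpolation=cv2.INTER_CUBIC);cv2.imwrite("pics/c8.png",a)
E
```

```text
slide [0.0003, 0.0001, 0.0002] turn [0.0011, -0.0004, 0.0002] -> [433.8, 221.9, 157.1]
slide [-0.0272, -0.0, -0.0068] turn [0.0, 0.0, 0.0] -> [405.8, 223.0, 157.1]
```

View pics/c8.png

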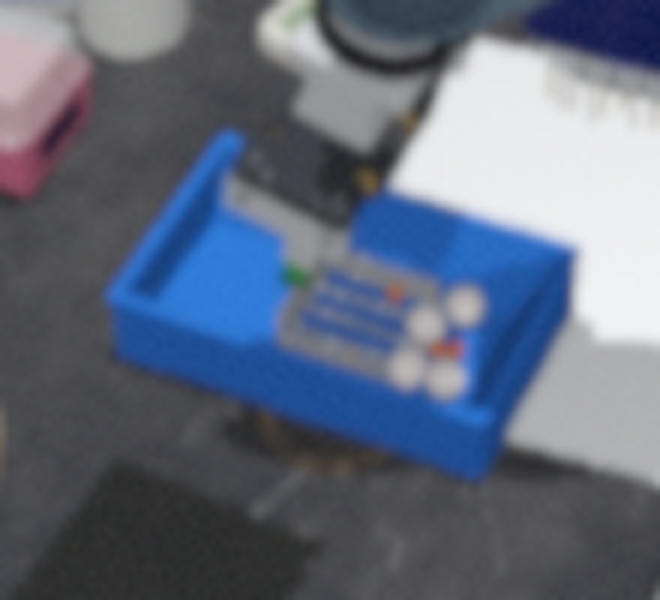

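The four balls are being pushed ahead of and onto the tine tips at (407,368), (445,378), (427,322) and (465,303). One bead is already in a slot. Continue to the ramp.

>>> send_rows --slide '[[-0.003,0,-0.001],[-0.006,0,-0.0019],[-0.009,0,-0.0026],[-0.012,0,-0.0034],[-0.015,0,-0.0041]]' --turn '[[0,0,0],[0,0,0],[0,0,0],[0,0,0],[0,0,0]]'

```text
t: 15.95
eef_pos: [417.6, 222.5, 157.1]
ee_rot: [0.992, -0.021, 0.122, 0.003]
ft_force: [3.5, 0.1, 4.0]
grip_width: 25.6
gripper_force: 60.0
```

>>> send_rows --slide '[[-0.0025,0,-0.0006],[-0.005,0,-0.0012],[-0.0075,0,-0.0018],[-0.01,0,-0.0025],[-0.012,0,-0.003]]' --turn '[[0,0,0],[0,0,0],[0,0,0],[0,0,0],[0,0,0]]'

```text
t: 16.37
eef_pos: [405.6, 223.0, 157.3]
ee_rot: [0.992, -0.02, 0.122, 0.003]
ft_force: [6.4, -1.0, 1.6]
grip_width: 25.8
gripper_force: 60.0
```

```bash
python3 - <<'E'
from h import *
chain(scoop_tcp(tray(-36,0,8),TY,0))
im,p=shot("side","s9.png");s,_=shot("scene","sc9.png")
a=cv2.resize(im[205:285,220:290],(525,600),interpolation=cv2.INTER_CUBIC)
cv2.imwrite("pics/c9.png",a)
# balls as seen
m=mask(im,[0,0,150],[180,60,255]);m[:225]=0;m[275:]=0;m[:,:235]=0;m[:,285:]=0;print(blobs(m,8))
print(proj(p,[tray(-73,y,8) for y in(-36,0,36)]).round(0).tolist())
E
```

```text
slide [0.0001, -0.0001, 0.0002] turn [0.0015, -0.0005, 0.001] -> [405.8, 223.0, 157.1]
[(166, np.float64(275.1), np.float64(228.5), np.int32(263), np.int32(225), np.int32(22), np.int32(11)), (136, np.float64(280.7), np.float64(261.6), np.int32(274), np.int32(247), np.int32(11), np.int32(24)), (121, np.float64(266.9), np.float64(251.9), np.int32(259), np.int32(245), np.int32(16), np.int32(15)), (37, np.float64(245.3), np.float64(235.5), np.int32(239), np.int32(232), np.int32(12), np.int32(8))]
[[274.0, 248.0], [269.0, 256.0], [265.0, 263.0]]
```

View pics/c9.png

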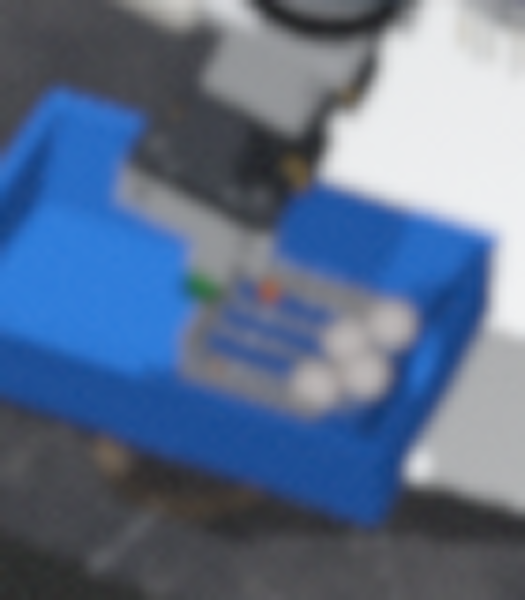

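Four balls sit at the tips in two rows: (345,340) and (315,382) on the tines, (392,322) and (362,375) against the ramp. Now I pitch the nose up along the ramp.

```bash
cat >> h.py <<'E'
def nose(x,z,phi,y=0):
    a=np.radians(phi);return scoop_tcp(tray(x+37*np.cos(a),y,z-37*np.sin(a)),TY,phi)
E
python3 - <<'E'
from h import *
L=[]
for f in(4,8,12,16,20,24):
    h=78*np.sin(np.radians(f));L.append(nose(-74-h/1.732,9+h,f))
o=bot.get_obs();p,r=np.array(o["eef_pos"]),R.from_quat(o["ee_rot"])
for q,s in L: print((r.inv().apply(q-p)/1000).round(4).tolist(),(r.inv()*s).as_rotvec().round(4).tolist(),q.round(1))
E
```

```text
[0.0068, -0.0001, -0.0009] [0.0018, -0.07, 0.0011] [412.  222.8 159.8]
[0.0137, -0.0001, -0.0002] [0.0018, -0.1398, 0.0011] [418.8 222.5 160.8]
[0.0201, -0.0001, 0.0012] [0.0018, -0.2096, 0.001] [425.4 222.2 161. ]
[0.026, -0.0001, 0.0032] [0.0019, -0.2794, 0.001] [431.6 221.9 160.5]
[0.0314, -0.0001, 0.0058] [0.0019, -0.3492, 0.0009] [437.5 221.7 159.2]
[0.0363, -0.0001, 0.0091] [0.0019, -0.419, 0.0008] [442.9 221.5 157.2]
```

```bash
python3 - <<'E'
from h import *
L=[]
for f in(0,6,12,18,24):
    h=78*np.sin(np.radians(f));L.append(nose(-74-h/1.732,9+h,f))
chain(*L)
chain(*L,nose(-95,75,24),nose(-50,110,24))
E
```

```text
slide [-0.0005, -0.0001, -0.001] turn [0.0017, -0.0001, 0.0012] -> [404.8, 223.1, 158.1]
slide [0.0108, 0.0, 0.0004] turn [0.0, -0.1047, -0.0] -> [415.4, 222.6, 160.4]
slide [0.01, -0.0, 0.0008] turn [-0.0, -0.1047, -0.0] -> [425.4, 222.2, 161.0]
slide [0.0092, 0.0, 0.0014] turn [0.0, -0.1047, -0.0] -> [434.6, 221.8, 159.9]
slide [0.0085, 0.0, 0.0021] turn [0.0, -0.1047, 0.0] -> [442.9, 221.5, 157.2]
slide [-0.0005, -0.0001, -0.001] turn [0.0017, -0.0001, 0.0012] -> [404.8, 223.1, 158.1]
slide [0.0108, 0.0, 0.0004] turn [0.0, -0.1047, -0.0] -> [415.4, 222.6, 160.4]
slide [0.01, -0.0, 0.0008] turn [-0.0, -0.1047, -0.0] -> [425.4, 222.2, 161.0]
slide [0.0092, 0.0, 0.0014] turn [0.0, -0.1047, -0.0] -> [434.6, 221.8, 159.9]
slide [0.0085, 0.0, 0.0021] turn [0.0, -0.1047, 0.0] -> [442.9, 221.5, 157.2]
slide [-0.0086, 0.0, -0.0333] turn [0.0, 0.0, 0.0] -> [440.2, 221.6, 191.5]
slide [0.0382, 0.0, -0.0423] turn [0.0, 0.0, 0.0] -> [485.2, 219.7, 226.5]
```

>>> send_rows --slide '[[-0.0005,0,-0.001],[0.0035,0,-0.001],[0.007,0,-0.0008],[0.0103,0,-0.0006],[0.0103,0,-0.0006]]' --turn '[[0,0,0],[0,-0.035,0],[0,-0.07,0],[0,-0.1047,0],[0,-0.1047,0]]'

```text
t: 16.88
eef_pos: [414.9, 222.3, 159.2]
ee_rot: [0.998, -0.022, 0.067, 0.002]
ft_force: [1.0, 0.2, -1.5]
grip_width: 25.9
gripper_force: 60.0
```

>>> send_rows --slide '[[0.0025,0,0.0002],[0.005,0,0.0004],[0.0075,0,0.0006],[0.01,0,0.0008],[0.01,0,0.0008]]' --turn '[[0,-0.026,0],[0,-0.052,0],[0,-0.078,0],[0,-0.1047,0],[0,-0.1047,0]]'

```text
t: 17.3
eef_pos: [424.6, 222.0, 159.7]
ee_rot: [1.0, -0.021, 0.015, 0.001]
ft_force: [-0.2, -0.2, -0.2]
grip_width: 25.6
gripper_force: 60.0
```

>>> send_rows --slide '[[0.0023,0,0.0003],[0.0046,0,0.0007],[0.0069,0,0.001],[0.0092,0,0.0014],[0.0092,0,0.0014]]' --turn '[[0,-0.026,0],[0,-0.052,0],[0,-0.078,0],[0,-0.1047,0],[0,-0.1047,0]]'

```text
t: 17.72
eef_pos: [434.6, 221.6, 159.0]
ee_rot: [0.999, -0.021, -0.037, 0.0]
ft_force: [0.2, -0.1, -2.0]
grip_width: 25.3
gripper_force: 60.0
```

```bash
python3 - <<'E'
from h import *
chain(nose(-88,33,18))
im,p=shot("side","s10.png");s,q=shot("scene","sc10.png")
a=cv2.resize(im[205:285,220:290],(525,600),interpolation=cv2.INTER_CUBIC)
cv2.imwrite("pics/c10.png",a)
E
```

```text
slide [-0.0001, -0.0002, -0.0008] turn [0.0017, 0.0037, -0.0008] -> [434.5, 221.8, 159.8]
```

View pics/c10.png

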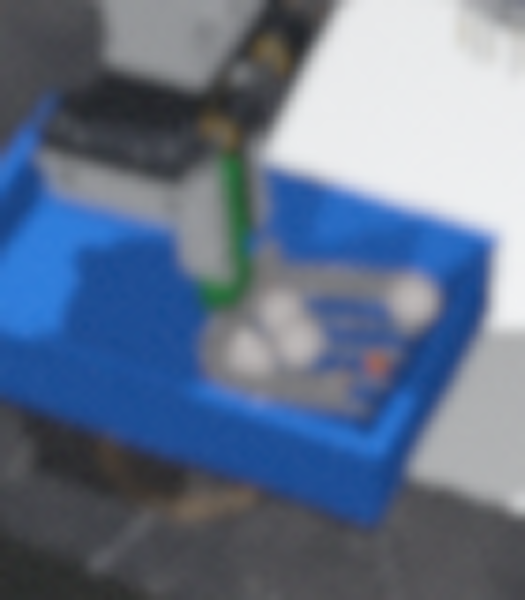

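Three balls are back on the tines at about (280,305), (300,340) and (250,350). The fourth hangs at the nose's -y corner at (412,300), and a bead lies at (375,360) by the ramp. My 14 views are used up, so from here I work from masks and numbers.

```bash
python3 - <<'E'
from h import *
p=bot.camera_params("side");Tr=lambda X:R.from_euler("z",-TY,degrees=True).apply(X-TO)
for nm,(a,b) in dict(b4=(412,300),b1=(280,305),b2=(300,340),b3=(250,350),bead=(375,360)).items():
    u,v=220+a/7.5,205+b/7.5
    print(nm,[Tr(onz(p,u,v,z)).round(0).tolist() for z in(13,20,30,40,50)])
def S(x,y,z,phi=18,nx=-88,nz=33):
    a=np.radians(phi);o=np.array([nx+37*np.cos(a),0,nz-37*np.sin(a)]);return TO+R.from_euler("z",TY,degrees=True).apply(o+R.from_euler("y",phi,degrees=True).apply([x,y,z]))
for X in([-37,-34,3],[-37,34,3],[39,-36,30],[-37,0,3]): print("scoop",X,((proj(p,S(*X))[0]-[220,205])*7.5).round())
im=cv2.imread("pics/sc10.png");q=bot.camera_params("scene");print("scene ball px",proj(q,[tray(-75,-35,40)]),im[proj(q,[tray(-75,-35,40)])[0].astype(int)[1],proj(q,[tray(-75,-35,40)])[0].astype(int)[0]])
E
```

```text
b4 [[-73.0, -48.0, 13.0], [-75.0, -42.0, 20.0], [-79.0, -33.0, 30.0], [-82.0, -25.0, 40.0], [-86.0, -16.0, 50.0]]
b1 [[-20.0, -20.0, 13.0], [-22.0, -14.0, 20.0], [-26.0, -6.0, 30.0], [-30.0, 2.0, 40.0], [-34.0, 11.0, 50.0]]
b2 [[-37.0, -5.0, 13.0], [-39.0, 1.0, 20.0], [-43.0, 9.0, 30.0], [-47.0, 17.0, 40.0], [-51.0, 26.0, 50.0]]
b3 [[-19.0, 10.0, 13.0], [-21.0, 16.0, 20.0], [-25.0, 24.0, 30.0], [-29.0, 32.0, 40.0], [-33.0, 40.0, 50.0]]
bead [[-72.0, -8.0, 13.0], [-75.0, -2.0, 20.0], [-78.0, 6.0, 30.0], [-82.0, 14.0, 40.0], [-85.0, 23.0, 50.0]]
scoop [-37, -34, 3] [430. 295.]
scoop [-37, 34, 3] [368. 401.]
scoop [39, -36, 30] [268. 235.]
scoop [-37, 0, 3] [400. 348.]
scene ball px [[200.68080571 189.62772059]] [89 32 26]
```

>>> send_rows --slide '[[0.002,0,-0.0003],[0.0042,0,0.0002],[0.0063,0,0.0008],[0.0084,0,0.0013],[0.0084,0,0.0013]]' --turn '[[0,-0.026,0],[0,-0.052,0],[0,-0.078,0],[0,-0.1,0],[0,-0.1,0]]'

```text
t: 18.23
eef_pos: [443.6, 221.3, 157.6]
ee_rot: [0.996, -0.021, -0.086, -0.001]
ft_force: [0.1, -0.1, -2.3]
grip_width: 25.9
gripper_force: 60.0
```

>>> send_rows --slide '[[0,0,0],[0,0,0],[0,0,0]]' --turn '[[0,0,0],[0,0,0],[0,0,0]]'

```text
t: 18.48
eef_pos: [442.8, 221.4, 157.8]
ee_rot: [0.996, -0.021, -0.085, -0.001]
ft_force: [-0.1, -0.3, -1.8]
grip_width: 25.7
gripper_force: 60.0
```

```bash
cat >> h.py <<'E'
def finds(x0,x1,y0,y1,name="side",save=None):
    im,p=shot(name,save);sub=im[y0:y1,x0:x1]
    big=cv2.resize(sub,None,fx=6,fy=6,interpolation=cv2.INTER_CUBIC);h=cv2.cvtColor(big,cv2.COLOR_BGR2HSV)
    w=cv2.inRange(h,np.array([0,0,135]),np.array([180,75,255]))
    o=cv2.inRange(h,np.array([0,110,110]),np.array([22,255,255]))|cv2.inRange(h,np.array([165,90,110]),np.array([180,255,255]))
    f=lambda m,a:[(b[0],round(x0+b[1]/6,1),round(y0+b[2]/6,1)) for b in blobs(m,a)]
    return f(w,300),f(o,60),p,big,w
def ascii(w,step=12,c="#"):
    for r in w[::step,::step//2]: print("".join(c if v else "." for v in r))
E
python3 - <<'E'
from h import *
w,o,p,big,m=finds(225,290,225,280,save="s11.png");print(w,o)
h=cv2.cvtColor(big,cv2.COLOR_BGR2HSV)
# class map: W white bright, g grey, B blue, O orange, k dark, G green
for r in h[::10,::6]:
    print("".join("O" if (s>100 and (H<20 or H>165)) else "B" if(s>100 and 95<H<135) else "G" if(s>90 and 45<H<90) else "W" if v>150 else "g" if v>95 else "." for H,s,v in r))
chain(nose(-92,41,24))
E
```

```text
[(21112, np.float64(280.7), np.float64(245.3)), (6624, np.float64(263.7), np.float64(247.4)), (5851, np.float64(240.0), np.float64(232.5)), (376, np.float64(255.1), np.float64(257.1))] []
g.................ggggggGG.gggWWWWWWWWWWWWWWWWWWWWWWWWWWWWWWWWWWW
gggggggg........ggggggggGGG.ggWWWWWWWWWWWWWWWWWWWWWWWWWWWWWWWWWWW
ggggggggggggggggggggggggGGG.ggWBBBWWWWWWWWWWWWWWWWWWWWWWWWWWWWWWW
WgWWWWWWWWWWWggggWWWWggggGG.gggBBBBBBBBBWWWWWWWWWWWWWWWWWWWWWWWWW
BBBWWWWWWWWWWWgggWWWWWgggGGG.ggBBBBBBBBBBBBBBBWWWWWWWWWWWWWWWWWWW
BBBBBBBBBBWWWWWWWWgWWWgggGGG.ggBBBBBBBBBBBBBBBBBBBBWWWWWWWWWWWWWW
BBBBBBBBBBBBBBBBBWWWWWWgggGGGggBBBBBBBBBBBBBBBBBBBBBBBBBWWWWWWWWW
BBBBBBBBBBBBBBBBBBWWWWWgggGGGBBBBBBBBBBBBBBBBBBBBBBBBBBBBBBBWWWWW
BBBBBBBBBBBBBBBBBBBgWWWWgggGGBBggBBBBBBBBBBBBBBBBBBBBBBBBBBBBWWWW
BBBBBBBBBBBBBBBBBBBgWWWWgggGGggggggBBBBBBBBBBBBBBWWWWBBBBBBBWWWWW
BBBBBBBBBBBBBBBBBBBBgggggggGGggggggggggggggggggggWWWWWWBBBBBWWWWW
BBBBBBBBBBBBBBBBBBBBBBBGGGGGGggggggggggggggggggggWWWWWWgBBBBWWWWW
BBBBBBBBBBBBBBBBBBBBBBBGGGGGggggWWWWWgggBBBBBBBWWWWWWWgBBBBBWWWWW
BBBBBBBBBBBBBBBBBBBBBBBBBggggggWWWWWWWggBBBBBBBBgggggg
[... 651 characters left out ...]
BBBBBBgWWWWWWWWWWWWW
.............BBBBBBBBBBBBBBBBBBBBBBBBBBBBBBBBBBBBBgWWWWWWWWWWWWWW
...................BBBBBBBBBBBBBBBBBBBBBBBBBBBBBBBWWWWWWWWWWWWWWW
........................BBBBBBBBBBBBBBBBBBBBBBBBBggWWWWWWWWWWWWWW
.............................gBBBBBBBBBBBBBBBBBBBgggggggWWWWWWWWW
................ggggggggggggg.....BBBBBBBBBBBBBBg.......ggggWWWWW
...............ggggggggg..............BBBBBBBBBg.............gggg
...........................................BBBg..................
.................................................................
.................................................................
slide [0.0005, -0.0, 0.0003] turn [0.0014, -0.0041, -0.0003] -> [443.2, 221.5, 157.5]
```

```bash
cat >> h.py <<'E'
def Tr(X): return R.from_euler("z",-TY,degrees=True).apply(np.array(X)-TO)
GV=np.array([11.5,0,149.1])
def held(X):
    "scoop-frame point -> world from measured tool pose"
    o=bot.get_obs();S=R.from_quat(o["ee_rot"])*RX.inv()*R.from_euler("y",14,degrees=True)
    return np.array(o["eef_pos"])+S.apply(np.atleast_2d(X)-GV)
def toscoop(W):
    o=bot.get_obs();S=R.from_quat(o["ee_rot"])*RX.inv()*R.from_euler("y",14,degrees=True)
    return S.inv().apply(np.atleast_2d(W)-o["eef_pos"])+GV
E
python3 - <<'E'
from h import *
p=bot.camera_params("side")
for z in(36,40,44,48,52,56):
    X=onz(p,276,243.5,z);print(z,Tr(X).round(1),toscoop(X)[0].round(1),"ramp gap",round((Tr(X)[0]+75+(z-8)/1.732)*.866,1))
for X in([-37,-34,3],[-37,34,3],[-27,-35,17],[-27,35,17],[39,36,32]):print(X,proj(p,held(X)).round(1),Tr(held(X)[0]).round(0))
E
```

```text
36 [-81.4 -35.7  36. ] [-25.3 -35.5  -0.3] ramp gap 8.4
40 [-82.8 -32.3  40. ] [-28.2 -32.1   2.8] ramp gap 9.2
44 [-84.2 -28.9  44. ] [-31.1 -28.7   5.9] ramp gap 10.0
48 [-85.6 -25.5  48. ] [-34.  -25.3   9. ] ramp gap 10.8
52 [-87.  -22.1  52. ] [-36.9 -21.9  12.1] ramp gap 11.6
56 [-88.4 -18.7  56. ] [-39.8 -18.5  15.2] ramp gap 12.4
[-37, -34, 3] [[278.4 243.1]] [-91. -34.  44.]
[-37, 34, 3] [[270.2 257.2]] [-91.  34.  44.]
[-27, -35, 17] [[274.5 239.7]] [-76. -35.  53.]
[-27, 35, 17] [[265.9 254.2]] [-76.  35.  52.]
[39, 36, 32] [[247.4 250.7]] [-10.  36.  40.]
```

```bash
python3 - <<'E'
from h import *
chain(nose(-92.2,41.5,24),nose(-95.2,42.5,24),nose(-94.5,45,32))
E
```

```text
slide [0.0002, -0.0, -0.0002] turn [0.0014, -0.0041, -0.0003] -> [443.0, 221.5, 158.0]
slide [-0.0031, -0.0, -0.0005] turn [0.0, 0.0, 0.0] -> [440.0, 221.6, 159.0]
slide [0.0179, 0.0, 0.0103] turn [-0.0, -0.1396, -0.0] -> [455.9, 220.9, 145.7]
```

>>> send_rows --slide '[[-0.001,0,-0.0004],[-0.002,0,-0.0005],[-0.003,0,-0.0007],[-0.004,0,-0.0009],[-0.004,0,-0.0009]]' --turn '[[0,0,0],[0,0,0],[0,0,0],[0,0,0],[0,0,0]]'

```text
t: 18.95
eef_pos: [439.1, 221.6, 159.6]
ee_rot: [0.996, -0.021, -0.085, -0.001]
ft_force: [1.8, -0.6, -1.9]
grip_width: 26.0
gripper_force: 60.0
```

>>> send_rows --slide '[[0,0,0],[0,0,0],[0,0,0]]' --turn '[[0,0,0],[0,0,0],[0,0,0]]'

```text
t: 19.2
eef_pos: [439.2, 221.6, 159.5]
ee_rot: [0.996, -0.021, -0.085, -0.001]
ft_force: [-0.3, -0.4, -1.7]
grip_width: 25.6
gripper_force: 60.0
```

```bash
cat >> h.py <<'E'
def cmap(x0,x1,y0,y1,name="side",sy=1.7,sx=1.0,save=None):
    im,p=shot(name,save);h=cv2.cvtColor(cv2.resize(im[y0:y1,x0:x1],None,fx=1/sx,fy=1/sy,interpolation=cv2.INTER_LINEAR),cv2.COLOR_BGR2HSV)
    for i,r in enumerate(h):
        print("%5.1f "%(y0+(i+.5)*sy)+"".join("O" if (s>100 and v>90 and (H<20 or H>165)) else "B" if(s>100 and 95<H<135) else "G" if(s>90 and 45<H<90) else "W" if v>150 else "g" if v>95 else "." for H,s,v in r))
    return p
E
python3 - <<'E'
from h import *
cmap(240,285,236,262)
print(bot.get_obs()["ft_force"])
E
```

```text
236.8 BBBBWWWWggggGGBBBBBBBBBBBBBBBBBBBBBBBBBBBBBBB
238.6 BBBBWWWWWgggGGgBgggBBBBBBBBBBBBBBBBBBBBBBBBBB
240.2 BBBBBWWWWggggGGggggggggBBBgggBBBBBWWWWWBBBBBB
241.9 BBBBBBggggggGGGgggggggggggggggggggWWWWWWgBBBB
243.7 BBBBBBBBgGGGGGggggggggggggggggggggWWWWWWgBBBB
245.3 BBBBBBBBBGGGGggggWWWWWWggBBBBBBBBWWWWWWWgBBBB
247.1 BBBBBBBBBBgggggggWWWWWWWgggBBBBBBBgggggBBBBBg
248.8 BBBBBBBBBBgggggggWWWWWWWWgBBBBBBBBBggBBBBBBBW
250.4 BBBBBBBBBgggggWWWWWWWWWWWggggggggggBBBBBBBBgW
252.2 BBBBBBBBgggggWWWWWWWWWWWWgBBggggggBBBBBBBBgWW
253.8 BBBBBBBgggggggWWWWgggggggggggggggBBBBBBBBgWWW
255.6 BBBBBBBBgggggggggggggggggggggggggBBBBBBBgWWWW
257.2 BBBBBBBBBBBBWWgggggggggggggggggBBBBBBBBgWWWWW
258.9 BBBBBBBBBBBBBBBBBBBBBBBBBgggggBBBBBBBBgWWWWWW
260.6 BBBBBBBBBBBBBBBBBBBBBBBBBBBBBBBBBBBBBgWWWWWWW
[ 0.5447174   0.17084022 -2.51028567]
```

Ball 4 appears to sit in the outer slot at the nose, stopped by the front edge of the side wall. I'll lift clear over the tray and roll the scoop toward +y so it runs past the edge.

```bash
cat >> h.py <<'E'
def pose(o,yaw,phi,rho=0,G=GV):
    S=R.from_euler("ZYX",[yaw,phi,rho],degrees=True);return np.array(o)+S.apply(G),S*R.from_euler("y",-14,degrees=True)*RX
E
python3 - <<'E'
from h import *
c=Tr(held([0,0,0])[0]);print(c)
c1=c+[28,0,28]
chain(pose(tray(*c1),TY,24),pose(tray(*c1),TY,28,-18))
E
```

```text
[-61.69886579  -0.22124555  27.6115208 ]
slide [0.0234, 0.0002, -0.0322] turn [0.0014, -0.0041, -0.0004] -> [467.7, 220.2, 187.1]
slide [0.0075, -0.0461, 0.0106] turn [-0.3021, -0.0692, -0.0866] -> [475.2, 266.0, 175.4]
```

>>> send_rows --slide '[[0.002,0,-0.008],[0.008,0,-0.016],[0.015,0,-0.024],[0.0234,0,-0.032],[0.0234,0,-0.032]]' --turn '[[0,0,0],[0,0,0],[0,0,0],[0,0,0],[0,0,0]]'

```text
t: 19.67
eef_pos: [470.9, 220.5, 189.6]
ee_rot: [0.996, -0.021, -0.082, -0.002]
ft_force: [1.0, -0.3, -1.7]
grip_width: 25.8
gripper_force: 60.0
```

```bash
python3 - <<'E'
from h import *
p=cmap(238,285,232,262)
print(proj(p,held([[-37,-34,3],[-37,34,3],[39,36,32],[39,-36,32],[-31,-24,12]])).round(1).tolist())
E
```

```text
232.8 WggggGGGgggggggggggggggggggWWWWWWWBWWWWWWWWWWWW
234.6 BgGGGGGggggggggggggggggggggWWWWWWWBBBBBBBWWWWWW
236.2 BBGGGGggggWWWWWWWBBBBBBBBBWWWWWWWBBBBBBBBBBBBBW
237.9 BBBgggggggWWWWWWWgBBBBBBBBBWWWWWBBBBBBBBBBBBBBB
239.7 BBggggggggWWWWWWWWgBBBBBBBBBBBBBBBBBBBBBBBBBBBB
241.3 BgggggWWWWWWWWWWWWgggBBBBBBBBBBBBBBBBBBBBBBBBBB
243.1 BgggggWWWWWWWWWWWWgggBBBBBBBBBBBBBBBBBBBBBBBBBB
244.8 BBggggWWWWWggggggggggBBBBBBBBBBBBBBBBBBBBBBBBBB
246.4 BBBggggggggggggggggggBBBBBBBBBBBBBBBBBBBBBBBBBB
248.2 BBBBggggggggggggggggggBBBBBBBBBBBBBBBBBBBBBBBBg
249.8 BBBBBBBBBBBBBgggggBgBBBBBBBBBBBBBBBBBBBBBBBBBgW
251.6 BBBBBBBBBBBBBBBBBBBBBBBBBBBBBBBggBBBBBBBBBBBgWW
253.2 BBBBBBBBBBggBBBBBBBBBBBBBBBBBBggggBBBBBBBBBgWWW
254.9 BBBBBBBBBggggBBBBBBBBBBBBBggggBgggBBBBBBBBgWWWW
256.6 BBBBBBBBBBBBBBBBBBBBBBBBBBgggBBBBBBBBBBBBBWWWWW
258.4 BBBBBBBBBBBBBBBBBBBBBBBBBBBBBBBBBBBBBBBBBWWWWWW
260.1 BBBBBBBBBBBBBBBBBBBBBBBBBBBBBBBBBBBBBBBBWWWWWWW
261.8 BBBBBBBBBBBBBBBBBBBBBBBBBBBBBBBBBBBBBBBWWWWWWWW
[[271.0, 234.4], [262.5, 248.4], [239.6, 241.9], [249.2, 227.6], [267.3, 234.4]]
```

>>> send_rows --slide '[[0.0015,-0.009,0.002],[0.003,-0.018,0.004],[0.0045,-0.028,0.0063],[0.006,-0.037,0.0085],[0.0075,-0.046,0.0106]]' --turn '[[-0.06,-0.014,-0.017],[-0.12,-0.028,-0.034],[-0.18,-0.042,-0.052],[-0.24,-0.055,-0.07],[-0.302,-0.069,-0.0866]]'

```text
t: 20.13
eef_pos: [475.0, 266.6, 174.8]
ee_rot: [0.981, 0.035, -0.122, 0.146]
ft_force: [-0.2, 0.1, -2.5]
grip_width: 25.7
gripper_force: 60.0
```

>>> send_rows --slide '[[0,0,0],[0,0,0],[0,0,0],[0,0,0]]' --turn '[[0,0,0],[0,0,0],[0,0,0],[0,0,0]]'

```text
t: 20.47
eef_pos: [475.1, 265.5, 175.3]
ee_rot: [0.982, 0.034, -0.121, 0.144]
ft_force: [-0.0, -0.2, -2.1]
grip_width: 25.4
gripper_force: 60.0
```

```bash
python3 - <<'E'
from h import *
p=cmap(238,285,228,262)
print(proj(p,held([[-37,-34,3],[-37,34,3],[39,36,32],[39,-36,32],[-31,-24,12]])).round(1).tolist())
E
```

```text
228.8 GGG.ggWBBBBBBBBBBBBBBBBWWWWWWWWWWWWWWWWWWWWWWWW
230.6 GGGGGgWBWWWBBBBBBBBBBBBWWWWWWWWWWWWWWWWWWWWWWWW
232.2 gGGGGgBWWWWWWWWggggggggggggWWWWWWWWWWWWWWWWWWWW
233.9 ggGGGGGgWWWWWWggWWWWWWWWWWWBBBWWBBBBBBBWWWWWWWW
235.7 gggGGGGggWWWWWWWWWWWWWBBBBBBBBBBBBBBBBBBBBBBBWW
237.3 ggggGGGggWWWWWWWWWWWWWWWWBWWWBBBBBBBBBBBBBBBBBB
239.1 WggggGGggWWWWWWWWWWWWWWWBBBBBBBBBBBBBBBBBBBBBBB
240.8 BBgGGGggWWWWWWWWWWWWWBBBBBBBBBBBBBBBBBBBBBBBBBB
242.4 BBBBgggWWWWWWWWWWWWWWWWBBWWWWBBBBBBBBBBBBBBBBBB
244.2 BBBBggWWWWWWWWWWWWWWBBBBBBBBBBBBBBBBBBBBBBBBBBB
245.8 BBBgggWWWWWWWWWWWWWWBBBBBBBBBBBBBBBBBBBBBBBBBBB
247.6 BBBgggWWWWWWWWggggWBBBBBBBBBBBBBBBBBBBBBBBBBBBW
249.2 BBBBgggggWWggggggggggBBBBBBBBBBBBBBBBBBBBBBBBWW
250.9 BBBBBgggggggggggggggggWBBBBBBBBBBBBBBBBBBBBBWWW
252.7 BBBBBBBBgggggggBBBBBBBBBBBBBBBBWWWBBBBBBBBBWWWW
254.3 BBBBBBBBBggggBBBBBBBBBBBBBBWWBBWWgBBBBBBBBWWWWW
256.1 BBBBBBBBBBggBBBBBBBBBBBBBBgggBBBBBBBBBBBBgWWWWW
257.8 BBBBBBBBBBBBBBBBBBBBBBBBBBBBBBBBBBBBBBBBBWWWWWW
259.4 BBBBBBBBBBBBBBBBBBBBBBBBBBBBBBBBBBBBBBBBgWWWWWW
261.1 BBBBBBBBBBBBBBBBBBBBBBBBBBBBBBBBBBBBBBBgWWWWWWW
[[269.8, 232.2], [264.4, 250.4], [240.8, 247.4], [247.0, 228.6], [266.1, 233.5]]
```

```bash
python3 - <<'E'
from h import *
c=Tr(held([0,0,0])[0]);print(c)
chain(pose(tray(c[0],0,c[2]),TY,25))
E
```

```text
[-33.23030157  -0.76275449  55.32681614]
slide [-0.0085, 0.0454, 0.0048] turn [0.3033, 0.0476, 0.0817] -> [470.5, 220.3, 185.6]
```

>>> send_rows --slide '[[-0.0017,0.009,0.001],[-0.0034,0.018,0.002],[-0.005,0.027,0.003],[-0.007,0.036,0.004],[-0.0085,0.0454,0.0048]]' --turn '[[0.06,0.0095,0.016],[0.12,0.019,0.032],[0.18,0.028,0.049],[0.24,0.038,0.065],[0.3033,0.0476,0.0817]]'

```text
t: 20.93
eef_pos: [470.4, 220.1, 185.8]
ee_rot: [0.995, -0.021, -0.095, -0.003]
ft_force: [-0.8, -0.5, -2.0]
grip_width: 25.6
gripper_force: 60.0
```

>>> send_rows --slide '[[0,0,0],[0,0,0],[0,0,0],[0,0,0]]' --turn '[[0,0,0],[0,0,0],[0,0,0],[0,0,0]]'

```text
t: 21.27
eef_pos: [470.5, 221.5, 185.3]
ee_rot: [0.995, -0.02, -0.096, -0.001]
ft_force: [0.1, -1.2, -2.4]
grip_width: 26.2
gripper_force: 60.0
```

```bash
cat >> h.py <<'E'
def reds(name="side",box=(215,295,205,285),smin=70):
    im,p=shot(name);x0,x1,y0,y1=box
    big=cv2.resize(im[y0:y1,x0:x1],None,fx=4,fy=4,interpolation=cv2.INTER_CUBIC);h=cv2.cvtColor(big,cv2.COLOR_BGR2HSV)
    m=cv2.inRange(h,np.array([0,smin,90]),np.array([20,255,255]))|cv2.inRange(h,np.array([150,smin,90]),np.array([180,255,255]))
    return [(b[0],round(x0+b[1]/4,1),round(y0+b[2]/4,1)) for b in blobs(m,12)],p
E
python3 - <<'E'
from h import *
r,p=reds();print(r)
for a,u,v in r: print(Tr(onz(p,u,v,13)).round(0),toscoop(onz(p,u,v,55))[0].round(0))
cmap(236,285,228,260)
print(proj(p,held([[-37,-34,3],[-37,34,3],[39,36,32],[39,-36,32],[-31,-24,12],[25,-24,14],[25,0,14],[25,24,14],[3,24,14],[3,0,14],[3,-24,14]])).round(1).tolist())
E
```

```text
[(94, np.float64(270.2), np.float64(253.3)), (86, np.float64(265.4), np.float64(255.5)), (67, np.float64(248.8), np.float64(254.3))]
[-73.  -7.  13.] [-49.  27. -23.]
[-63.   9.  13.] [-40.  42. -19.]
[-10.  27.  13.] [ 6. 59.  3.]
228.8 WWWWgggGGGBBBBBBBBBBBBBBBWWWWWWWWWWWWWWWWWWWWWWWW
230.6 WWWWWgggGGBBBggBBBBBBBBBBBBBBBWWWWWWWWWWWWWWWWWWW
232.2 WWWWWgggGGGggggWBBBBWWWBBBBBBBBBBBBWWWWWWWWWWWWWW
233.9 BBBWggggGGGggggggggWWWWWggggggggBBBBBBBBBWWWWWWWW
235.7 BBBBgGGGGGGgggggggWWWWWWWgggggggWBBBBBBBBBBBBBWWW
237.3 BBBBBGGGGggggWWWWWWWWWWWWBBBBBBBBBBBBBBBBBBBBBBBB
239.1 BBBBBBgggggggWWWWWWWWWWWBBBBBBBBWBBBBBBBBBBBBBBBB
240.8 BBBBBBgggggggWWWWWWWWgBBBBBBBBBBBBBBBBBBBBBBBBBBB
242.4 BBBBBgggggWWWWWWWWWWWggBBggggggBBBBBBBBBBBBBBBBBB
244.2 BBBBgggggWWWWWWWWWWWgggBBggWWBBBBBBBBBBBBBBBBBBBB
245.8 BBBBBggggWWWWWgggggggggggggggBBBBBBBBBBBBBBBBBBBB
247.6 BBBBBBggggggggggggggggggggBBBBBBBBBBBBBBBBBBBBBBg
249.2 BBBBBBBggggggggggggggggggggBBBBBBBBBBBBBBBBBBBBgW
250.9 BBBBBBBBBBBBBBBBBBBBBBBBBBBBBBBBBBBBBBBBBBBBBBgWW
252.7 BBBBBBBBBBBBggBBBBBBBBBBBBBBBBBBBgggBBBBBBBBBBWWW
254.3 BBBBBBBBBBBggggBBBBBBBBBBBBBgggBBgggBBBBBBBBBWWWW
256.1 BBBBBBBBBBBBWgBBBBBBBBBBBBBBgggBBBBBBBBBBBBBgWWWW
257.8 BBBBBBBBBBBBBBBBBBBBBBBBBBBBBBBBBBBBBBBBBBBgWWWWW
259.4 BBBBBBBBBBBBBBBBBBBBBBBBBBBBBBBBBBBBBBBBBBgWWWWWW
[[271.5, 234.9], [263.0, 248.9], [240.1, 242.9], [249.6, 228.5], [267.7, 234.9], [253.6, 234.8], [250.5, 239.6], [247.4, 244.5], [252.8, 244.4], [255.9, 239.5], [259.0, 234.6]]
```

Four balls now sit at the rear of the scoop and three beads are visible in the tray. I back toward the robot, lift, and recount the beads.

```bash
python3 - <<'E'
from h import *
o=bot.get_obs();r=R.from_quat(o["ee_rot"]);p=np.array(o["eef_pos"])
P=[p+[0,0,25],p+[-60,0,35],p+[-105,0,60],p+[-105,0,215],p+[-105,0,355]]
chain(*[(x,r) for x in P])
E
```

```text
slide [-0.0048, 0.0, -0.0245] turn [0.0, 0.0, 0.0] -> [470.5, 221.6, 210.1]
slide [-0.0608, 0.0024, 0.0017] turn [0.0, 0.0, 0.0] -> [410.5, 221.6, 220.1]
slide [-0.0489, 0.0018, -0.0159] turn [0.0, 0.0, 0.0] -> [365.5, 221.6, 245.1]
slide [-0.0297, 0.0002, -0.1521] turn [0.0, 0.0, 0.0] -> [365.5, 221.6, 400.1]
slide [-0.0268, 0.0002, -0.1374] turn [0.0, 0.0, 0.0] -> [365.5, 221.6, 540.1]
```

>>> send_rows --slide '[[-0.001,0,-0.006],[-0.0024,0,-0.012],[-0.0036,0,-0.018],[-0.0048,0,-0.0245],[-0.0048,0,-0.0245]]' --turn '[[0,0,0],[0,0,0],[0,0,0],[0,0,0],[0,0,0]]'

```text
t: 21.78
eef_pos: [471.5, 221.4, 212.4]
ee_rot: [0.995, -0.02, -0.094, -0.002]
ft_force: [-0.4, 0.4, -1.7]
grip_width: 25.7
gripper_force: 60.0
```

>>> send_rows --slide '[[-0.008,0.0004,0],[-0.02,0.0008,0],[-0.034,0.0013,0.001],[-0.048,0.0019,0.0015],[-0.061,0.0024,0.0017]]' --turn '[[0,0,0],[0,0,0],[0,0,0],[0,0,0],[0,0,0]]'

```text
t: 22.2
eef_pos: [408.8, 221.0, 219.9]
ee_rot: [0.995, -0.02, -0.097, -0.001]
ft_force: [0.1, -0.7, -1.8]
grip_width: 25.4
gripper_force: 60.0
```

>>> send_rows --slide '[[-0.013,0.0004,-0.002],[-0.025,0.0008,-0.006],[-0.036,0.0012,-0.011],[-0.045,0.0016,-0.018],[-0.05,0.0018,-0.03]]' --turn '[[0,0,0],[0,0,0],[0,0,0],[0,0,0],[0,0,0]]'

```text
t: 22.62
eef_pos: [364.6, 220.9, 258.3]
ee_rot: [0.995, -0.02, -0.098, -0.001]
ft_force: [-0.3, -0.6, -2.2]
grip_width: 25.3
gripper_force: 60.0
```

>>> send_rows --slide '[[-0.005,0,-0.02],[-0.01,0,-0.045],[-0.014,0,-0.07],[-0.02,0,-0.1],[-0.025,0,-0.125]]' --turn '[[0,0,0],[0,0,0],[0,0,0],[0,0,0],[0,0,0]]'

```text
t: 23.03
eef_pos: [365.5, 221.1, 388.3]
ee_rot: [0.995, -0.02, -0.096, -0.002]
ft_force: [1.3, 0.3, -1.6]
grip_width: 25.4
gripper_force: 60.0
```

>>> send_rows --slide '[[-0.005,0,-0.03],[-0.011,0,-0.06],[-0.017,0,-0.09],[-0.023,0,-0.12],[-0.029,0,-0.148]]' --turn '[[0,0,0],[0,0,0],[0,0,0],[0,0,0],[0,0,0]]'

```text
t: 23.45
eef_pos: [365.2, 221.2, 538.9]
ee_rot: [0.995, -0.02, -0.096, -0.002]
ft_force: [1.0, 1.1, -1.8]
grip_width: 25.4
gripper_force: 60.0
```

>>> send_rows --slide '[[0,0,0],[0,0,0],[0,0,0]]' --turn '[[0,0,0],[0,0,0],[0,0,0]]'

```text
t: 23.7
eef_pos: [365.7, 221.2, 535.8]
ee_rot: [0.995, -0.02, -0.097, -0.001]
ft_force: [-0.8, 0.7, -1.7]
grip_width: 25.2
gripper_force: 60.0
```

```bash
python3 - <<'E'
from h import *
r,p=reds();print(r)
for a,u,v in r: print(Tr(onz(p,u,v,13)).round(0))
P=proj(p,held([[39,0,30],[0,0,14],[-37,0,3],[-37,-34,3],[39,36,32]]));print(P.round(0).tolist())
a=P.mean(0).astype(int);cmap(a[0]-35,a[0]+35,a[1]-25,a[1]+30)
im=shot("wrist","w12.png")[0]
print(bot.get_obs()["eef_pos"],bot.get_obs()["ft_force"])
E
```

```text
[(110, np.float64(270.2), np.float64(253.2)), (84, np.float64(265.4), np.float64(255.5)), (78, np.float64(248.8), np.float64(254.4)), (51, np.float64(256.0), np.float64(243.9))]
[-73.  -7.  13.]
[-63.   9.  13.]
[-10.  27.  13.]
[-12. -25.  13.]
[[277.0, 159.0], [291.0, 162.0], [304.0, 164.0], [308.0, 157.0], [271.0, 166.0]]
136.8 WWWWWWWggWWWWWWgggGGGgggg...GGGGGGGGGGGGGGGGGGGGGGGGGGGg..............
138.6 WWWWWWggggWWWWWgggGGG.gggggGGGGGGGGGGGGGGGGGGGGGGGGGGGGGGg............
140.2 WWWWWWgggggWWWWWggGGG.gggggGGGGGGGGGGGGGGGGGGGGGGGGGGGGGGWWWWWggg.....
141.9 ggggggg..ggWWWWWgggGGG.ggWWGGGGGGGGGGGGGGGGGGGGGGGGGGGGGWWWWWWWWg.....
143.7 .........gggWWWWgggGGG.gWWWWGGGGGGGGGGGGGGWWWGGGGGGGWWWGWWWWWWWWg.....
145.3 ..........ggWWWWWgggGG.gWWWWGGGGGGGGGGGGWWWWWWWGGGGGWWWWWWWWWWWg......
147.1 ..........ggWWWWWgggGG.gWWWWWWGGGGGGGGGGWWWWWWWGGGGGWWWWWWWWWWg.......
148.8 ..........gggWWWWgggGGggWWWWWWWWGGGGGGGWWWWWWWWWWWWWWWWWWWWWWgg.......
150.4 ...........ggWWWWWggGGWWWWWWWWWWWgWWWWWWWgWWggggWWWWWWWWWWWWgggg......
152.2 ...........ggWWWWWgggGWWWWWWWWWWWWWWWWWWWWgggBBBgWWWWggWWWWggg........
153
[... 1069 characters left out ...]
.....
177.7 ..................................ggWg...BBBgWWWWggWggggg.............
179.3 ..........................gg......gggg...BBggWWWgggggg................
181.1 .........................ggBBBggggggggBBBBBgWWWgggggg.................
182.8 ........................gBBBBBBBBBBggBBBBBBgggg..gggg.................
184.4 .......................gBBBBBBBBBBBBBBBBBBBBggggggggg.................
186.2 .......................BBBBBBBBBBBBBBBBBBBBBBBBggWWggg................
187.8 ......................gBBBBBBBBBBBBBBBBBBBBBBBBBBBBBBBBBggg...........
189.6 .......................BBBBBBBBBBBBBBBBBBBBBBBBBBBBBBBBBBBgg..........
[365.80572703 221.26723046 535.43071068] [-0.09633191 -0.84086689 -1.79697826]
```

All four beads are in the tray and the balls are in the scoop. I'll work out the dish centre and the pouring path.

```bash
cat > dump.py <<'E'
from h import *
def nz(D,dx,z,phi,yaw):
    a=np.radians(phi);S=R.from_euler("z",yaw,degrees=True)
    return pose(np.array([D[0],D[1],z])+S.apply([dx+37*np.cos(a),0,-37*np.sin(a)]),yaw,phi)
E
python3 - <<'E'
from dump import *
p=dict(bot.camera_params("wrist"));p["xyz"]=np.array([457.41,-258.5,481.18]);
p0=bot.camera_params("wrist")
# nominal camera orientation for a straight-down tool: remove present tool tilt
T=R.from_quat(bot.get_obs()["ee_rot"]);p["orientation"]=(RX*T.inv()*R.from_quat(p0["orientation"])).as_quat()
print("cam off",T.inv().apply(np.array(p0["xyz"])-bot.get_obs()["eef_pos"]))
im=cv2.imread("pics/w3.png");g=cv2.GaussianBlur(cv2.cvtColor(im,cv2.COLOR_BGR2GRAY),(3,3),0)
pts=[]
for a in np.radians(np.arange(0,360,4)):
    rr=np.arange(34,56,.25);u=253+rr*np.cos(a);v=153.5+rr*np.sin(a)
    s=cv2.remap(g,u.astype(np.float32)[None],v.astype(np.float32)[None],1)[0].astype(float);d=-(np.roll(s,-4)-np.roll(s,4))[4:-4]
    i=d.argmax()
    if d[i]>40: pts.append((u[i+4],v[i+4]))
pts=np.array(pts,np.float32);X=np.array([onz(p,*q,60)[:2] for q in pts])
c=np.median(X,0)
for _ in range(6):
    A=np.c_[2*X,np.ones(len(X))];k=np.linalg.lstsq(A,(X**2).sum(1),rcond=None)[0];c=k[:2];rad=np.sqrt(k[2]+c@c)
    e=abs(np.linalg.norm(X-c,axis=1)-rad);X=X[e<max(2,2*np.median(e))]
print("dish",c,rad,len(X))
r=R.from_quat(bot.get_obs()["ee_rot"])
D=c;a=nz(D,20,110,25,TY);print(a[0]);chain((np.array([365,-262,536]),r),a,nz(D,20,80,0,TY),nz(D,20,55,-30,TY))
# tray must hold no white ball
im,q=shot("side");m=cv2.inRange(cv2.cvtColor(im,cv2.COLOR_BGR2HSV),np.array([0,0,140]),np.array([180,60,255]))
f=proj(q,[tray(x,y,15) for x,y in((-75,-40),(-75,40),(112,40),(112,-40))]).astype(np.int32);k=np.zeros_like(m);cv2.fillPoly(k,[f],255);print("white in tray",blobs(m&k,5))
E
```

```text
cam off [ 6.93141072e+01  7.59506674e-02 -8.11974924e+01]
dish [ 410.31034952 -257.9335526 ] 63.10274710412721 84
[ 537.16728724 -263.25043361  224.63350535]
slide [0.0185, 0.4829, -0.0034] turn [0.0, 0.0, 0.0] -> [365, -262, 536]
slide [0.2294, -0.0063, 0.2719] turn [0.002, 0.0039, 0.001] -> [537.2, -263.3, 224.6]
slide [-0.0582, -0.0, 0.0068] turn [0.0, 0.4363, 0.0] -> [478.8, -260.8, 229.1]
slide [-0.0837, 0.0, 0.0005] turn [-0.0, 0.5236, 0.0] -> [397.8, -257.4, 208.4]
white in tray []
```

```bash
cat >> dump.py <<'E'
D=np.array([411,-258.5]);Y=20
def via(x,y,z,yaw,phi): return np.array([x,y,z]),R.from_euler("ZY",[yaw,phi],degrees=True)*R.from_euler("y",-14,degrees=True)*RX
E
python3 - <<'E'
from dump import *
a=nz(D,-30,90,12,Y)
chain(via(365,-240,536,TY,25),via(390,-245,500,Y,12),(a[0]+[0,0,100],a[1]),a,nz(D,0,82,0,Y),nz(D,8,68,-15,Y),nz(D,15,58,-32,Y))
E
```

```text
slide [0.0176, 0.4609, -0.003] turn [0.0019, 0.0035, 0.0011] -> [365, -240, 536]
slide [0.0316, 0.0039, 0.0305] turn [-0.0307, 0.224, -0.3906] -> [390, -245, 500]
slide [0.0574, 0.0199, 0.1764] turn [0.0, 0.0, 0.0] -> [456.5, -241.9, 325.8]
slide [-0.0035, -0.0, 0.0999] turn [0.0, 0.0, 0.0] -> [456.5, -241.9, 225.8]
slide [0.0002, -0.0, -0.0053] turn [0.0, 0.2094, 0.0] -> [456.6, -241.9, 231.1]
slide [-0.0329, 0.0, -0.0015] turn [-0.0, 0.2618, 0.0] -> [426.3, -252.9, 224.6]
slide [-0.0412, -0.0, -0.0064] turn [0.0, 0.2967, -0.0] -> [389.5, -266.3, 210.1]
```

>>> send_rows --slide '[[0,0.006,0],[0.001,0.016,0],[0.001,0.03,0],[0.002,0.046,0],[0.0025,0.064,0]]' --turn '[[0,0,0],[0,0,0],[0,0,0],[0,0,0],[0,0,0]]'

```text
t: 24.32
eef_pos: [365.8, 156.1, 536.9]
ee_rot: [0.995, -0.02, -0.096, -0.002]
ft_force: [-0.1, -1.0, -1.7]
grip_width: 25.7
gripper_force: 60.0
```

>>> send_rows --slide '[[0.001,0.021,0],[0.0015,0.043,0],[0.0025,0.065,-0.0005],[0.0035,0.087,-0.001],[0.004,0.11,-0.001]]' --turn '[[0,0,0],[0,0,0],[0,0,0],[0,0,0],[0,0,0]]'

```text
t: 24.73
eef_pos: [365.2, 45.6, 537.4]
ee_rot: [0.995, -0.02, -0.096, -0.002]
ft_force: [0.1, -0.7, -2.0]
grip_width: 25.7
gripper_force: 60.0
```

>>> send_rows --slide '[[0.001,0.024,0],[0.002,0.048,0],[0.003,0.072,-0.0005],[0.004,0.096,-0.001],[0.0045,0.12,-0.001]]' --turn '[[0,0,0],[0,0,0],[0,0,0],[0,0,0],[0,0,0]]'

```text
t: 25.15
eef_pos: [364.7, -74.6, 537.6]
ee_rot: [0.995, -0.021, -0.096, -0.002]
ft_force: [0.8, -0.2, -1.8]
grip_width: 25.7
gripper_force: 60.0
```

>>> send_rows --slide '[[0.001,0.023,0],[0.002,0.045,0],[0.003,0.067,-0.0005],[0.0035,0.089,-0.001],[0.004,0.11,-0.001]]' --turn '[[0,0,0],[0,0,0],[0,0,0],[0,0,0],[0,0,0]]'

```text
t: 25.57
eef_pos: [364.2, -184.6, 537.8]
ee_rot: [0.995, -0.021, -0.096, -0.002]
ft_force: [0.4, 0.5, -1.7]
grip_width: 25.6
gripper_force: 60.0
```

>>> send_rows --slide '[[0.001,0.018,0],[0.001,0.032,0],[0.002,0.043,0],[0.002,0.051,0],[0.0025,0.057,0]]' --turn '[[0,0,0],[0,0,0],[0,0,0],[0,0,0],[0,0,0]]'

```text
t: 25.98
eef_pos: [365.0, -240.7, 537.4]
ee_rot: [0.995, -0.02, -0.096, -0.002]
ft_force: [0.1, -0.1, -2.8]
grip_width: 25.6
gripper_force: 60.0
```

>>> send_rows --slide '[[0,0,0],[0,0,0],[0,0,0]]' --turn '[[0,0,0],[0,0,0],[0,0,0]]'

```text
t: 26.23
eef_pos: [365.2, -239.5, 537.6]
ee_rot: [0.995, -0.02, -0.096, -0.002]
ft_force: [0.2, -0.3, -1.8]
grip_width: 25.6
gripper_force: 60.0
```

```bash
python3 - <<'E'
from dump import *
a=nz(D,-30,90,12,Y)
chain(via(390,-245,500,Y,12),(a[0]+[0,0,100],a[1]))
print(bot.get_obs()["ft_force"],bot.get_obs()["q"])
E
```

```text
slide [0.0317, 0.0045, 0.0322] turn [-0.03, 0.2242, -0.3885] -> [390, -245, 500]
slide [0.0574, 0.0199, 0.1764] turn [0.0, 0.0, 0.0] -> [456.5, -241.9, 325.8]
[ 0.19365959 -0.29613202 -1.81645921] [-0.78527138 -0.28493033  1.66865355 -0.13759635  1.89650892  0.79026637]
```

>>> send_rows --slide '[[0.003,0.0005,0.003],[0.007,0.001,0.007],[0.011,0.0015,0.011],[0.015,0.002,0.015],[0.019,0.0027,0.0195]]' --turn '[[-0.003,0.022,-0.039],[-0.007,0.05,-0.087],[-0.01,0.078,-0.136],[-0.014,0.106,-0.185],[-0.018,0.1345,-0.233]]'

```text
t: 26.65
eef_pos: [380.2, -242.6, 514.8]
ee_rot: [0.995, 0.098, -0.028, -0.002]
ft_force: [-0.3, -0.0, -2.5]
grip_width: 25.9
gripper_force: 60.0
```

```bash
python3 - <<'E'
from dump import *
a=nz(D,-30,90,12,Y)
chain(via(390,-245,500,Y,12),(a[0]+[0,0,100],a[1]))
E
```

```text
slide [0.0099, 0.0044, 0.0143] turn [-0.0114, 0.0884, -0.1525] -> [390, -245, 500]
slide [0.0574, 0.0199, 0.1764] turn [0.0, 0.0, 0.0] -> [456.5, -241.9, 325.8]
```

>>> send_rows --slide '[[0.003,0.001,0.003],[0.006,0.002,0.007],[0.009,0.003,0.01],[0.0112,0.0035,0.0135],[0.0112,0.0035,0.0135]]' --turn '[[-0.003,0.025,-0.043],[-0.006,0.05,-0.085],[-0.009,0.072,-0.125],[-0.0115,0.088,-0.154],[-0.0115,0.088,-0.154]]'

```text
t: 27.07
eef_pos: [390.8, -243.9, 500.0]
ee_rot: [0.985, 0.173, 0.016, -0.004]
ft_force: [-0.9, 0.0, -1.8]
grip_width: 25.7
gripper_force: 60.0
```

>>> send_rows --slide '[[0.004,0.0015,0.012],[0.009,0.0035,0.03],[0.015,0.0055,0.05],[0.022,0.0075,0.07],[0.029,0.01,0.09]]' --turn '[[0,0,0],[0,0,0],[0,0,0],[0,0,0],[0,0,0]]'

```text
t: 27.48
eef_pos: [424.7, -242.6, 410.1]
ee_rot: [0.985, 0.172, 0.016, -0.003]
ft_force: [-0.6, -1.1, -1.4]
grip_width: 25.5
gripper_force: 60.0
```

>>> send_rows --slide '[[0.0065,0.0023,0.02],[0.013,0.0045,0.04],[0.019,0.0066,0.06],[0.025,0.0085,0.075],[0.0284,0.01,0.086]]' --turn '[[0,0,0],[0,0,0],[0,0,0],[0,0,0],[0,0,0]]'

```text
t: 27.9
eef_pos: [457.1, -240.9, 324.0]
ee_rot: [0.985, 0.173, 0.015, -0.004]
ft_force: [1.0, 1.3, -2.1]
grip_width: 25.5
gripper_force: 60.0
```

>>> send_rows --slide '[[0,0,0],[0,0,0],[0,0,0]]' --turn '[[0,0,0],[0,0,0],[0,0,0]]'

```text
t: 28.15
eef_pos: [457.2, -242.0, 327.6]
ee_rot: [0.985, 0.173, 0.017, -0.002]
ft_force: [0.4, 0.5, -1.8]
grip_width: 25.8
gripper_force: 60.0
```

```bash
python3 - <<'E'
from dump import *
a=nz(D,-30,90,12,Y)
chain((a[0]+[0,0,100],a[1]),a,nz(D,0,82,0,Y),nz(D,8,68,-15,Y),nz(D,15,58,-32,Y))
chain(a)
print(bot.get_obs()["ft_force"],bot.get_obs()["q"])
# scene-camera check of dish centre / scoop over it
im,p=shot("scene","sc20.png");print(proj(p,[[411,-258.5,62]]).round(1),proj(p,held([[-37,0,3],[39,0,30],[32,0,76]])).round(1).tolist())
q=proj(p,[[411,-258.5,100]])[0].astype(int);cmap(q[0]-40,q[0]+40,q[1]-40,q[1]+40,"scene",sy=2.4,sx=1.2)
E
```

```text
slide [-0.0007, -0.0003, 0.0018] turn [0.0009, 0.0013, -0.0023] -> [456.5, -241.9, 325.8]
slide [-0.0035, -0.0, 0.0999] turn [0.0, 0.0, 0.0] -> [456.5, -241.9, 225.8]
slide [0.0002, -0.0, -0.0053] turn [0.0, 0.2094, 0.0] -> [456.6, -241.9, 231.1]
slide [-0.0329, 0.0, -0.0015] turn [-0.0, 0.2618, 0.0] -> [426.3, -252.9, 224.6]
slide [-0.0412, -0.0, -0.0064] turn [0.0, 0.2967, -0.0] -> [389.5, -266.3, 210.1]
slide [-0.004, -0.0004, 0.1018] turn [0.0009, 0.0013, -0.0023] -> [456.5, -241.9, 225.8]
[ 0.35339501  0.47838429 -1.84113574] [-0.71679008 -0.10203028  1.87813629  0.02969263  1.34848781  0.50091483]
[[291.4 250.4]] [[290.8, 224.6], [304.0, 207.1], [306.1, 194.6]]
202.2 .........gWWWWWWWWWWWWWWg................GGGGGGggggg........gggWWWW
204.6 .........gWWWWWWWWWWWWWWWW.........gggg..GGGGGGggg..........gggggWW
207.0 ...........gWWWWWWWWWWWWWW........gggggg.GGGGGGG............gggWWWW
209.4 ............gWWWWWWWWWWWWg......ggWWWWgggggggG.............gggggWWW
211.8 .............ggWgggg.........ggggWWWWWWgggggggggggggg......gWWWWWWW
214.2 WWg........................ggggg.gWWWWWggWWWWWgg
[... 1317 characters left out ...]
WWWWWWWWWWWWgggWW.................
259.8 ...............GgggWWWWWWWWWWWWWWWWWWWWWWWWWWWgWWg.................
262.2 ...............GggWWWWWWWWWWWWWWWWWWWWWWWWWWWWWWgg.................
264.6 ................GgWWWWWggWWWWWWWWWWWWWWWWWWWWWWWW...........gGGGGGG
267.0 ................GGWWWWWWWWWWWWWWWWWWWWWWWWWWWWWWG........gGGGGGGGGG
269.4 ..................GWWWWWWWWWWWWWWWWWWWWWWWWWWWWGG.......GGGGGGGGGGG
271.8 ...................ggGWWWWWWWWWWWWWWWWWWWWWWWWG.....gWWGGGGGGGGGGGG
274.2 .....................gggGWWWWWWWWWWWWWWWWWWGGG..gWWWWWWGGGGGGGGGGGG
276.6 .......................gggggGGGGGGGGGGGGggg.gWWWWWWWWWWGGGGGGGGGGGG
279.0 ...........................ggggggWWggggg....WWWWWWWWWWWGGGGGGGGGGGG
```

The scoop with its balls is over the dish, and the scene view agrees with the dish centre to within 1 px. Descending, then pouring.

>>> send_rows --slide '[[-0.0005,0,0.012],[-0.001,0,0.03],[-0.002,0,0.05],[-0.0028,0,0.068],[-0.0032,0,0.08]]' --turn '[[0,0,0],[0,0,0],[0,0,0],[0,0,0],[0,0,0]]'

```text
t: 28.67
eef_pos: [455.6, -241.6, 244.3]
ee_rot: [0.985, 0.172, 0.015, -0.004]
ft_force: [0.5, -0.6, -2.7]
grip_width: 25.8
gripper_force: 60.0
```

>>> send_rows --slide '[[-0.0003,0,0.009],[-0.0006,0,0.016],[-0.0008,0,0.021],[-0.0008,0,0.021],[-0.0008,0,0.021]]' --turn '[[0,0,0],[0,0,0],[0,0,0],[0,0,0],[0,0,0]]'

```text
t: 29.08
eef_pos: [456.6, -242.2, 225.9]
ee_rot: [0.985, 0.172, 0.016, -0.003]
ft_force: [-0.2, -0.6, -0.9]
grip_width: 25.6
gripper_force: 60.0
```

>>> send_rows --slide '[[0,0,-0.001],[0,0,-0.002],[0,0,-0.003],[0.0001,0,-0.004],[0.0002,0,-0.0053]]' --turn '[[0,0.04,0],[0,0.08,0],[0,0.12,0],[0,0.165,0],[0,0.2094,0]]'

```text
t: 29.5
eef_pos: [456.8, -242.4, 232.0]
ee_rot: [0.978, 0.172, 0.121, -0.02]
ft_force: [0.8, 0.5, -2.8]
grip_width: 25.5
gripper_force: 60.0
```

>>> send_rows --slide '[[-0.0065,0,-0.0003],[-0.013,0,-0.0006],[-0.02,0,-0.001],[-0.0265,0,-0.0013],[-0.0329,0,-0.0015]]' --turn '[[0,0.052,0],[0,0.105,0],[0,0.157,0],[0,0.21,0],[0,0.2618,0]]'

```text
t: 29.92
eef_pos: [426.0, -253.6, 225.6]
ee_rot: [0.953, 0.168, 0.247, -0.042]
ft_force: [0.4, -0.3, -1.6]
grip_width: 25.6
gripper_force: 60.0
```

>>> send_rows --slide '[[-0.008,0,-0.0013],[-0.016,0,-0.0026],[-0.025,0,-0.0038],[-0.033,0,-0.005],[-0.0412,0,-0.0064]]' --turn '[[0,0.06,0],[0,0.12,0],[0,0.18,0],[0,0.24,0],[0,0.2967,0]]'

```text
t: 30.33
eef_pos: [389.0, -267.2, 211.2]
ee_rot: [0.906, 0.159, 0.385, -0.066]
ft_force: [-0.2, -0.1, -2.4]
grip_width: 25.5
gripper_force: 60.0
```

>>> send_rows --slide '[[0,0,0],[0,0,0],[0,0,0],[0,0,0],[0,0,0]]' --turn '[[0,0,0],[0,0,0],[0,0,0],[0,0,0],[0,0,0]]'

```text
t: 30.75
eef_pos: [389.7, -266.3, 210.7]
ee_rot: [0.907, 0.16, 0.384, -0.067]
ft_force: [0.9, -0.2, -1.3]
grip_width: 25.9
gripper_force: 60.0
```

```bash
python3 - <<'E'
from dump import *
chain(nz(D,15,58,-32,Y),nz(D,15,110,-32,Y),nz(D,15,110,-55,Y))
print(bot.get_obs()["ft_force"],bot.get_obs()["q"])
im,p=shot("side","s21.png");q=proj(p,[[411,-258.5,80]])[0].astype(int);print(q,proj(p,held([[-37,0,3],[39,0,30]])).round(0).tolist());cmap(q[0]-25,q[0]+35,q[1]-22,q[1]+16,"side",sy=1.7,sx=.8)
E
```

```text
slide [-0.0006, -0.0001, 0.0003] turn [0.0013, 0.0025, -0.0001] -> [389.5, -266.3, 210.1]
slide [0.0374, 0.0, -0.0361] turn [0.0, 0.0, 0.0] -> [389.5, -266.3, 262.1]
slide [-0.0586, 0.0, -0.0219] turn [0.0, 0.4014, 0.0] -> [336.5, -285.6, 235.2]
[ 0.94442433 -0.20730728 -1.3138977 ] [-1.14109815 -0.14036496  2.25530457  0.90193848  1.14711257 -0.36272764]
[301 154] [[298.0, 158.0], [286.0, 145.0]]
132.8 .............gggggggggWWWWGGGgggWWWWWWWWggWWWWggg.................ggggggggg
134.6 ...........ggWWWWWWWWWWGGGWWWWWWWWWWWWWWWWWWWWWWggg..............gggggggggg
136.2 .........gGGGGGGWWWWWGGGWWWWWWWWWWWWWWWWWWWWWWWWWWggg.............ggggggggg
137.9 .......gGGGGGGGGGGGGGWWWWWWWWWWWWWWGGGGGWWWWWWWWWWWWgggg.........gggggggggg
139.7 ......gGGGGGGGGGGGWWWWWWWWWWWWWWGGGGGGGGGGGWWWWWWWgggggggg.......gggggggggg
141.3 ....ggWWGGGGGGGGWWWWWWWWWWWggWGGGGGGGGGGGGGGWWWWWWggggggggg......gggggggggg
143.1 ..ggWWWWWGGGGGGGgggWWWWWWWWWGGGGGGGGGGGGWWGGWWWWWWWWgggg........ggggggggggg
144.8 ggWWWWWWWgGGGGGGGggWWWWWWWWWWWWWGGGGGGGWWWWWWWWWWWWWgg.........gggggggggggg
146.4 WWWWWWWWgggggggggggWWGGGWWWWWWWWGGGGG
[... 404 characters left out ...]
BBBgWWWWWWWWWWWWWggggggg........gggggggggggg
156.7 .......ggggggggggggggggBBBBBBBBBBggWWWWWWWWWWWWggggggg........ggggggggggggg
158.3 ...........gggggggggggBBBBBBBBBBgggWWWWWWWWWWWWgggggg........gggggggggggggg
160.1 ...........ggggggggggggBBBBBBBBggWWWWWWWWWWWWWgggggggg.......gggggggggggggg
161.8 ...........ggWWWWWWWWWgBBBBBBBBgWWWWWWWWWWWWWWggggggggg......gggggggggggggg
163.4 ...........gggWWWWWWWWWgBBBBBBBgWWWWWWWWWWWWWWggggggggg......gggggggggggggg
165.2 ...........gggWWWWWWWWgBBBBBBBBgWWWWWWWWWWWWWWggggggggg.....ggggggggggggggg
166.8 ...........ggggWWWWWWWgBBBBBBBggWWWWWWWWWWWWWggg.ggggg......ggggggggggggggg
168.6 ...........ggggWWWWWgggBBBBBBBggWWWWWWWWWWWWWggg..ggg.......ggggggggggggggg
```

```bash
python3 - <<'E'
from dump import *
chain(nz(D,12,58,-45,Y),nz(D,12,110,-45,Y))
chain(nz(D,12,110,-45,Y))
E
```

```text
slide [-0.0344, 0.0002, -0.0173] turn [0.0011, 0.2292, -0.0005] -> [355.4, -278.7, 197.7]
slide [0.0446, 0.0, -0.0268] turn [0.0, 0.0, 0.0] -> [355.4, -278.7, 249.7]
slide [0.0029, 0.0002, -0.0535] turn [0.0011, 0.2292, -0.0005] -> [355.4, -278.7, 249.7]
```

>>> send_rows --slide '[[-0.009,0,-0.0043],[-0.018,0,-0.0086],[-0.027,0,-0.013],[-0.0344,0,-0.0173],[-0.0344,0,-0.0173]]' --turn '[[0,0.06,0],[0,0.12,0],[0,0.18,0],[0,0.2292,0],[0,0.2292,0]]'

```text
t: 31.27
eef_pos: [354.0, -278.8, 196.2]
ee_rot: [0.857, 0.148, 0.485, -0.086]
ft_force: [0.1, 0.1, -1.3]
grip_width: 25.7
gripper_force: 60.0
```

>>> send_rows --slide '[[0,0.006,0],[0,-0.006,0],[0,0.006,0],[0,-0.006,0],[0,0,0]]' --turn '[[0,0,0],[0,0,0],[0,0,0],[0,0,0],[0,0,0]]'

```text
t: 31.68
eef_pos: [355.4, -277.4, 197.4]
ee_rot: [0.857, 0.151, 0.484, -0.086]
ft_force: [0.2, 0.2, -1.7]
grip_width: 25.6
gripper_force: 60.0
```

>>> send_rows --slide '[[0.009,0,-0.005],[0.018,0,-0.011],[0.027,0,-0.016],[0.036,0,-0.021],[0.0446,0,-0.0268]]' --turn '[[0,0,0],[0,0,0],[0,0,0],[0,0,0],[0,0,0]]'

```text
t: 32.1
eef_pos: [355.3, -278.9, 250.6]
ee_rot: [0.857, 0.15, 0.485, -0.085]
ft_force: [0.3, -0.6, -1.4]
grip_width: 25.8
gripper_force: 60.0
```

>>> send_rows --slide '[[0,0,0],[0,0,0],[0,0,0]]' --turn '[[0,0,0],[0,0,0],[0,0,0]]'

```text
t: 32.35
eef_pos: [354.9, -278.5, 249.1]
ee_rot: [0.857, 0.15, 0.485, -0.085]
ft_force: [0.1, 0.1, -1.1]
grip_width: 25.6
gripper_force: 60.0
```

```bash
python3 - <<'E'
from dump import *
F=[]
for n in("scene","side","wrist","scene","side"):
    im,p=shot(n,f"{n}22.png");F.append(bot.get_obs()["ft_force"][2])
print(F,bot.get_obs()["eef_pos"])
p=bot.camera_params("scene");print("nose",proj(p,held([[-37,-34,3],[-37,34,3],[39,-36,32],[39,36,32],[5,-24,12]])).round(0).tolist())
q=proj(p,[[411,-258.5,62]])[0].astype(int);cmap(q[0]-40,q[0]+50,q[1]-50,q[1]+28,"scene",sy=2,sx=1)
p=bot.camera_params("side");print("nose",proj(p,held([[-37,-34,3],[-37,34,3],[39,-36,32],[39,36,32],[5,-24,12]])).round(0).tolist())
E
```

```text
[np.float64(-1.8587816186529746), np.float64(-1.6116960042979882), np.float64(-1.2308987440504626), np.float64(-1.103650587340141), np.float64(-0.9913928806847008)] [ 354.83920884 -278.51756881  248.94426765]
nose [[304.0, 242.0], [285.0, 233.0], [312.0, 218.0], [291.0, 209.0], [306.0, 228.0]]
201.0 ggggggWWWggggggggggggggggWWWWg...........................................gWWWWWWWWWWWWWWWW
203.0 .gggggggWWgggggggggggggggg...............................................ggggWWWWWWWWWWWWW
205.0 ...gggggggWWgggggggggggggggg.....O......................................ggggWWWWWWWWWWWWWW
207.0 ....ggWggggWWgggggggggggggggg...ggg.....................................ggggWWWWWWWWWWWWWW
209.0 ......gggggggWWgggggggggggggggg.gggggggggg.......G......................ggWgWWWWWWWWWWWWWW
211.0 ...gggggggggggWWWggggggggggggggggWgggg.gg........GGGGG..................gWWWWWWWWWWWWWWWWW
213.0 gggggggggggggggggWWgggggggggggg...gWWW..........gOgGGWGG................WWWWWWWWWWWWWWWWWW
215.0 ggggggWWggggggggggggggggggggggg...gggg..........WgggWWWWg...............gWWWWWWWWWWWWWWWWW
217.0 ggggWWWWggggggggggggggg
[... 2363 characters left out ...]
WWg............GGGGGGGGGGGGGGGGG
267.0 .....................GggWWWWWWWWWWWWWWWWWWWWWWWWWWWWWWWWWWWG..........GGGGGGGGGGGGGGGGGGGG
269.0 ......................gGgWWWWWWWWWWWWWWWWWWWWWWWWWWWWWWWWWGG........gGGGGGGGGGGGGGGGGGGGGG
271.0 .......................ggGgWWWWWWWWWWWWWWWWWWWWWWWWWWWWWGGG......gWgGGGGGGGGGGGGGGGGGGGGGG
273.0 ........................ggggggWWWWWWWWWWWWWWWWWWWWWWWWGGG....gWWWWWGGGGGGGGGGGGGGGGGGGGGGG
275.0 ..........................ggggggggggWWWWWWWWWWWWWWWgGgg..gWWWWWWWWWGGGGGGGGGGGGGGGGGGGGGGG
277.0 ..............................ggWgggggGGGGGGGGgggggg..WWWWWWWWWWWWWGGGGGGGGGGGGGGGGGGGGGGG
nose [[299.0, 143.0], [300.0, 153.0], [292.0, 127.0], [292.0, 137.0], [294.0, 137.0]]
```

```bash
python3 - <<'E'
from dump import *
chain(via(350,-270,330,Y,-20),via(350,-262,450,Y,-3))
E
```

```text
slide [0.0686, -0.0098, -0.0431] turn [0.0006, -0.4366, -0.0028] -> [350, -270, 330]
slide [0.0694, -0.0075, -0.098] turn [0.0, -0.2967, -0.0] -> [350, -262, 450]
```

>>> send_rows --slide '[[0.017,-0.002,-0.013],[0.034,-0.005,-0.025],[0.051,-0.007,-0.035],[0.0686,-0.0098,-0.0431],[0.0686,-0.0098,-0.0431]]' --turn '[[0,-0.1,0],[0,-0.2,0],[0,-0.32,0],[0,-0.4366,0],[0,-0.4366,0]]'

```text
t: 33.07
eef_pos: [351.9, -270.9, 336.6]
ee_rot: [0.941, 0.168, 0.289, -0.046]
ft_force: [0.6, -1.1, -0.0]
grip_width: 25.6
gripper_force: 60.0
```

>>> send_rows --slide '[[0.016,-0.002,-0.023],[0.03,-0.004,-0.045],[0.045,-0.005,-0.067],[0.06,-0.007,-0.085],[0.0694,-0.0075,-0.098]]' --turn '[[0,-0.06,0],[0,-0.12,0],[0,-0.18,0],[0,-0.24,0],[0,-0.2967,0]]'

```text
t: 33.48
eef_pos: [350.3, -262.1, 451.0]
ee_rot: [0.974, 0.171, 0.146, -0.027]
ft_force: [0.0, 0.1, -0.8]
grip_width: 25.6
gripper_force: 60.0
```

>>> send_rows --slide '[[0,0,0],[0,0,0],[0,0,0],[0,0,0]]' --turn '[[0,0,0],[0,0,0],[0,0,0],[0,0,0]]'

```text
t: 33.82
eef_pos: [349.6, -262.1, 447.6]
ee_rot: [0.974, 0.17, 0.145, -0.028]
ft_force: [0.1, -0.1, -2.0]
grip_width: 25.4
gripper_force: 60.0
```

```bash
python3 - <<'E'
from dump import *
import pickle
im,p=shot("wrist","w23.png");print(bot.get_obs()["eef_pos"],bot.get_obs()["ft_force"])
q=proj(p,[[411,-258.5,62],[411,-258.5,16]]);print(q.round(1),proj(p,held([[-37,0,3],[39,0,3],[39,36,32],[39,-36,32]])).round(0).tolist())
u,v=q[1].astype(int);g=cv2.cvtColor(im,cv2.COLOR_BGR2GRAY)
x0,y0=max(u-50,0),max(v-50,0);big=cv2.resize(g[y0:v+50,x0:u+50],None,fx=4,fy=4,interpolation=cv2.INTER_CUBIC)
c=proj(p,[[411+11,-258.5,16],[411-11,-258.5,16]]);rp=np.linalg.norm(c[0]-c[1])/2;print("ball r px",rp)
h=cv2.HoughCircles(cv2.GaussianBlur(big,(7,7),0),cv2.HOUGH_GRADIENT,1,rp*6,param1=60,param2=14,minRadius=int(rp*3.3),maxRadius=int(rp*4.8))
if h is not None:
    for a,b,r in h[0][:10]:
        X=onz(p,x0+a/4,y0+b/4,16);print((round(x0+a/4,1),round(y0+b/4,1),round(r/4,1)),(X[:2]-D).round(0),round(np.linalg.norm(X[:2]-D)))
s=g[v-36:v+36:2,u-40:u+40]
for r in s: print("".join(" .:-=+*#%@"[min(9,int(t)//26)] for t in r))
E
```

```text
[ 349.66066825 -262.13114681  448.00301063] [ 0.87574106  0.62163868 -1.15829646]
[[264.1 196.9]
 [263.3 197.7]] [[253.0, 302.0], [253.0, 214.0], [206.0, 218.0], [300.0, 218.0]]
ball r px 5.764632041946176
(np.float64(287.4), np.float64(207.1), np.float32(6.0)) [ -1. -49.] 49
(np.float64(270.1), np.float64(217.9), np.float32(6.6)) [-32. -25.] 40
..:::::...................::::::::---=+**#*++===--::............................
....::....................::-+#%%%@@@%%%#*####%%@%%%%#+-:...............::......
.....:.................:=#%%@%%#+==-==---......--==+*#%@@%*-:...................
....................:=#%@%#+==-----=====---------------=+#%%%#+-:....:....:....:
....:::..........:-*%@%#+=--===*#%%%@@@%##%@@@@%%#*==------=*#@%*-:....:..::....
................=#@%#+=--=*%%@@@@@@@@@@@@@@@@@@@@@@@@%#+=-----=*%%#=:.:::....:.:
..............-#@@#=--=*%@@@@@@@@@@@@@@@@@@@@@@@@@@@@@@@@%*=----=*%%#=:::::.....
::.:::.:....:+%@#+--+%@@@@@@@@@@@@@@@@@@@@@@@@@@@@@@@@@@@@@@#+-----*%%#-::::....
...:.......-#@%+--=#@@@@@@@@@@@@@@@@@@@@@@@@@@@@@@@@@@@@@@@@@@#+----+#@#=:..:...
.:..::...:=%@#=-=#%@@@@
[... 1463 characters left out ...]
:.:::::::::.:::::......:-=------------------++++=:::
---====-:. ...:::::::::::::::::::::::::::::::..... .:---------------===*####=-::
---====-. ....:::::::::::::::::::.:::::::::::.....  :-----------------+**+++=:::
--====-:. ...:::::::::.:::::::::.::::::::::::.....  .:-----------------=-:::::::
----==-. ...::::::::::::::::::::::.::::::::.:......  :-------------------::.::::
----=-:. ...::::::::::.:.:::::::..:.:::::::::......  .:------------------:::::::
---==-.  ...:::::.::.::::::.:::::::::::.:::::::....   :------------------::..:::
-----:. ....:::::::......::::::::::::::.::::::.::...  .:-----------------::::...
----:.  .........::.........::::::....:.:::::..::...  .:------------------::::::
```

```bash
python3 - <<'E'
from dump import *
chain(via(350,-262,540,Y,-3),via(345,-130,540,Y,-3))
E
```

```text
slide [0.0273, -0.0005, -0.0879] turn [-0.0039, -0.0005, -0.0041] -> [350, -262, 540]
slide [0.0387, -0.1257, 0.0118] turn [0.0, 0.0, 0.0] -> [345, -130, 540]
```

>>> send_rows --slide '[[0.007,0,-0.022],[0.014,0,-0.044],[0.021,0,-0.066],[0.0273,0,-0.088],[0.0273,0,-0.088]]' --turn '[[0,0,0],[0,0,0],[0,0,0],[0,0,0],[0,0,0]]'

```text
t: 34.28
eef_pos: [350.6, -262.5, 546.4]
ee_rot: [0.974, 0.171, 0.147, -0.023]
ft_force: [-0.3, 0.8, -0.4]
grip_width: 25.5
gripper_force: 60.0
```

>>> send_rows --slide '[[0.01,-0.03,0.003],[0.02,-0.06,0.006],[0.03,-0.09,0.009],[0.0387,-0.126,0.0118],[0.0387,-0.126,0.0118]]' --turn '[[0,0,0],[0,0,0],[0,0,0],[0,0,0],[0,0,0]]'

```text
t: 34.7
eef_pos: [345.1, -125.8, 541.8]
ee_rot: [0.974, 0.173, 0.146, -0.027]
ft_force: [-0.5, -0.3, -0.7]
grip_width: 25.8
gripper_force: 60.0
```

>>> send_rows --slide '[[0,0,0],[0,0,0],[0,0,0]]' --turn '[[0,0,0],[0,0,0],[0,0,0]]'

```text
t: 34.95
eef_pos: [345.8, -130.7, 541.3]
ee_rot: [0.974, 0.17, 0.145, -0.027]
ft_force: [-0.2, -0.2, -0.8]
grip_width: 25.8
gripper_force: 60.0
```

```bash
cat > seedish.py <<'E'
from dump import *
im,p=shot("wrist","w24.png")
q=proj(p,[[411,-258.5,62],[411,-258.5,5]]);print(q.round(1))
u,v=q.mean(0).astype(int);g=im.min(2)
s=cv2.resize(g[max(v-34,0):v+34,max(u-38,0):u+38],None,fx=1.4,fy=.75,interpolation=cv2.INTER_AREA)
lo,hi=np.percentile(s,8),s.max();print(lo,hi)
for r in s: print("".join(" .:-=+*#%@"[int(np.clip((float(t)-lo)/(hi-lo)*9.99,0,9))] for t in r))
E
python3 seedish.py
```

```text
[[322.3 217.8]
 [316.1 216.8]]
46.0 250
                                   ...                                                                    
                                  ....                                                                    
                                  ....                                                                    
                                              ...:--===+++========-:..                                    
                                          .:-+**#%%@@@@%%%%%%%%@@@%#**+=-:..                              
                                      .-=+#%%@@%%#####*+---====**###%@@%%##+=:.                           
                                  .:=*@@@@@@@@@@%**###%%*=-:...::----=+**#%%@%#+-:.                       
                               .:=+#%@@@@@@@@@@@@@@@@@@@@@%##***+=-:::::-==+#%%@%*+=..                    
                             .:=#%@@@@@@@@@@@@@@@@@@@@@@@@@@@@@@@%#*=-::::::-=+#%@%%*=:                   
                          ..-+#@@@@@@@@@@@@@@@@@@@@@@@@@@@@@@@@@@@@@@%*+=:::::::-+*%@%#=:.       
[... 3617 characters left out ...]
:::::=+#@@%#=:.           ..::
.::::::::::::::::::::::::::::..:+#%@@%#+===+**+++=+*##*+++===--:::::::::::::::=+#%%%#*+:.                .
..:::::::::::::::::::::::::::.   .:+*#%%#*-::::::::::..  .................:--*#%%#*=..                    
..:::::::::::::::::::::::::.        .:-==-:.                              .::-==-:.                       
 ..:::::::::::::::::::::::..                                                                              
  .:::::::::::::::::::::::.                                                                               
  .:::::::::::::::::::::::.                                                                               
   .::::::::::::::::::::::.
```

Four balls are visible as separate discs in the lower part of the dish, so all are in. The scoop goes back to the mat.

```bash
python3 - <<'E'
from dump import *
import pickle
p=pickle.load(open("w5.pkl","rb"))
C=np.array([onz(p,178+a/4,47+b/4,3) for a,b in((143,117),(500,150),(457,532),(122,505))]);print(C.round(0).tolist(),C.mean(0))
M=C.mean(0)
o=R.from_euler("z",-4.7,degrees=True).apply([-4,0,0])+[M[0],M[1],3]
print("scoop origin",o);a=pose(o,-4.7,0)
chain(via(345,60,541,-4.7,0),via(350,390,541,-4.7,0),(a[0]+[0,0,130],a[1]),(a[0]+[0,0,12],a[1]),a)
E
```

```text
[[528.0, 472.0, 3.0], [518.0, 355.0, 3.0], [390.0, 364.0, 3.0], [400.0, 483.0, 3.0]] [459.04620192 418.5759131    3.        ]
scoop origin [455.05965237 418.90366713   3.        ]
slide [0.0607, -0.1799, 0.0196] turn [-0.1166, -0.0502, 0.4111] -> [345, 60, 541]
slide [-0.0214, -0.3293, -0.0053] turn [0.0, 0.0, 0.0] -> [350, 390, 541]
slide [0.0478, -0.0374, 0.2787] turn [0.0, 0.0, 0.0] -> [466.5, 418.0, 282.1]
slide [-0.0285, -0.0, 0.1145] turn [0.0, 0.0, 0.0] -> [466.5, 418.0, 164.1]
slide [-0.0029, -0.0, 0.0116] turn [0.0, 0.0, 0.0] -> [466.5, 418.0, 152.1]
```

>>> send_rows --slide '[[0.012,-0.036,0.004],[0.024,-0.072,0.008],[0.036,-0.108,0.012],[0.048,-0.144,0.016],[0.0607,-0.18,0.0196]]' --turn '[[-0.023,-0.01,0.082],[-0.046,-0.02,0.164],[-0.07,-0.03,0.247],[-0.093,-0.04,0.329],[-0.1166,-0.05,0.411]]'

```text
t: 35.42
eef_pos: [345.1, 40.9, 541.3]
ee_rot: [0.992, -0.028, 0.123, 0.003]
ft_force: [0.3, 0.5, -1.6]
grip_width: 25.6
gripper_force: 60.0
```

>>> send_rows --slide '[[-0.002,-0.038,-0.0005],[-0.005,-0.076,-0.001],[-0.007,-0.114,-0.0015],[-0.01,-0.152,-0.002],[-0.012,-0.19,-0.003]]' --turn '[[0,0,0],[0,0,0],[0,0,0],[0,0,0],[0,0,0]]'

```text
t: 35.83
eef_pos: [342.3, 232.4, 540.9]
ee_rot: [0.992, -0.025, 0.123, 0.003]
ft_force: [0.7, -1.3, -0.7]
grip_width: 25.6
gripper_force: 60.0
```

>>> send_rows --slide '[[-0.002,-0.036,-0.0005],[-0.004,-0.07,-0.001],[-0.006,-0.1,-0.0015],[-0.008,-0.125,-0.002],[-0.0094,-0.139,-0.0023]]' --turn '[[0,0,0],[0,0,0],[0,0,0],[0,0,0],[0,0,0]]'

```text
t: 36.25
eef_pos: [340.2, 372.2, 539.7]
ee_rot: [0.992, -0.024, 0.122, 0.004]
ft_force: [0.2, 0.2, -1.1]
grip_width: 25.7
gripper_force: 60.0
```

>>> send_rows --slide '[[0.005,-0.004,0.03],[0.01,-0.009,0.065],[0.018,-0.014,0.1],[0.025,-0.019,0.14],[0.032,-0.024,0.175]]' --turn '[[0,0,0],[0,0,0],[0,0,0],[0,0,0],[0,0,0]]'

```text
t: 36.67
eef_pos: [415.8, 389.6, 376.2]
ee_rot: [0.992, -0.025, 0.122, 0.004]
ft_force: [1.2, 0.7, -2.1]
grip_width: 25.8
gripper_force: 60.0
```

>>> send_rows --slide '[[0.006,-0.005,0.035],[0.011,-0.01,0.07],[0.0158,-0.0134,0.0925],[0.0158,-0.0134,0.1037],[0.0158,-0.0134,0.1037]]' --turn '[[0,0,0],[0,0,0],[0,0,0],[0,0,0],[0,0,0]]'

```text
t: 37.08
eef_pos: [455.8, 400.1, 278.6]
ee_rot: [0.992, -0.025, 0.12, 0.005]
ft_force: [-0.3, -0.3, -1.3]
grip_width: 25.6
gripper_force: 60.0
```

>>> send_rows --slide '[[0,0,0],[0,0,0],[0,0,0]]' --turn '[[0,0,0],[0,0,0],[0,0,0]]'

```text
t: 37.33
eef_pos: [456.3, 402.0, 285.5]
ee_rot: [0.992, -0.025, 0.125, 0.002]
ft_force: [-0.8, 0.7, -0.8]
grip_width: 25.8
gripper_force: 60.0
```

```bash
python3 - <<'E'
from dump import *
a=pose([455.06,418.9,3],-4.7,0)
chain((a[0]+[0,0,10],a[1]));print(bot.get_obs()["eef_pos"],bot.get_obs()["q"])
E
```

```text
slide [-0.0214, -0.0162, 0.1219] turn [-0.0101, -0.006, 0.0308] -> [466.5, 418.0, 162.1]
[456.26702941 401.97625643 285.45908436] [ 0.57990041  0.09575243  1.77017719 -0.16445878  1.07626577  2.264362  ]
```

>>> send_rows --slide '[[-0.002,-0.008,0.025],[-0.006,-0.014,0.055],[-0.013,-0.0162,0.085],[-0.018,-0.0162,0.107],[-0.0214,-0.0162,0.121]]' --turn '[[-0.003,-0.002,0.01],[-0.006,-0.004,0.02],[-0.01,-0.006,0.031],[-0.01,-0.006,0.031],[-0.01,-0.006,0.031]]'

```text
t: 37.75
eef_pos: [464.8, 417.2, 159.0]
ee_rot: [0.992, -0.04, 0.12, 0.006]
ft_force: [-0.1, 0.4, -0.9]
grip_width: 25.6
gripper_force: 60.0
```

>>> send_rows --slide '[[0,0,0],[0,0,0],[0,0,0],[0,0,0]]' --turn '[[0,0,0],[0,0,0],[0,0,0],[0,0,0]]'

```text
t: 38.08
eef_pos: [466.5, 418.1, 163.1]
ee_rot: [0.992, -0.041, 0.122, 0.005]
ft_force: [-0.1, 0.4, -1.4]
grip_width: 25.8
gripper_force: 60.0
```

```bash
python3 - <<'E'
from dump import *
a=pose([455.06,418.9,3],-4.7,0)
chain(a);print(bot.get_obs()["eef_pos"],bot.get_obs()["ft_force"])
E
```

```text
slide [-0.0027, 0.0001, 0.0107] turn [-0.0005, -0.0005, -0.0003] -> [466.5, 418.0, 152.1]
[466.53709177 418.06679878 163.14536888] [-0.09104423  0.42805399 -1.42363417]
```

>>> send_rows --slide '[[-0.0007,0,0.0025],[-0.0013,0,0.005],[-0.002,0,0.0075],[-0.0025,0,0.0097],[-0.0025,0,0.0097]]' --turn '[[0,0,0],[0,0,0],[0,0,0],[0,0,0],[0,0,0]]'

```text
t: 38.5
eef_pos: [465.8, 417.5, 152.1]
ee_rot: [0.992, -0.041, 0.121, 0.006]
ft_force: [-4.6, -1.8, 9.1]
grip_width: 25.7
gripper_force: 60.0
```

>>> send_rows --slide '[[-0.0003,0,0.001],[-0.0003,0,0.0013],[-0.0003,0,0.0013]]' --turn '[[0,0,0],[0,0,0],[0,0,0]]'

```text
t: 38.75
eef_pos: [465.9, 417.6, 152.0]
ee_rot: [0.992, -0.041, 0.121, 0.006]
ft_force: [-7.1, -5.3, 15.8]
grip_width: 25.2
gripper_force: 60.0
```

>>> send_rows --slide '[[0.0003,0,-0.001],[0.0004,0,-0.0017],[0.0004,0,-0.0017]]' --turn '[[0,0,0],[0,0,0],[0,0,0]]'

```text
t: 39.0
eef_pos: [465.9, 417.5, 152.0]
ee_rot: [0.992, -0.041, 0.121, 0.006]
ft_force: [-0.9, -1.2, 8.6]
grip_width: 26.0
gripper_force: 60.0
```

>>> send_rows --slide '[[0,0,0],[0,0,0],[0,0,0],[0,0,0],[0,0,0]]' --turn '[[0,0,0],[0,0,0],[0,0,0],[0,0,0],[0,0,0]]' --hand 0.06

```text
t: 39.42
eef_pos: [465.3, 417.1, 150.5]
ee_rot: [0.992, -0.041, 0.12, 0.006]
ft_force: [-0.5, -0.0, 0.0]
grip_width: 55.8
gripper_force: 0.0
```

>>> send_rows --slide '[[0,0,-0.006],[0,0,-0.02],[0,0,-0.04],[0,0,-0.065],[0,0,-0.09]]' --turn '[[0,0,0],[0,0,0],[0,0,0],[0,0,0],[0,0,0]]'

```text
t: 39.83
eef_pos: [443.5, 419.2, 240.1]
ee_rot: [0.992, -0.041, 0.12, 0.006]
ft_force: [-0.4, 0.8, -0.1]
grip_width: 60.3
gripper_force: 0.0
```

>>> send_rows --slide '[[-0.02,0,-0.035],[-0.035,0,-0.07],[-0.04,0,-0.1],[-0.04,0,-0.1],[-0.04,0,-0.1]]' --turn '[[0,-0.08,0],[0,-0.16,0],[0,-0.244,0],[0,-0.244,0],[0,-0.244,0]]'

```text
t: 40.25
eef_pos: [381.9, 425.1, 329.3]
ee_rot: [0.999, -0.041, 0.001, -0.001]
ft_force: [-0.1, -0.5, -0.8]
grip_width: 60.0
gripper_force: 0.0
```

```bash
cat > mat.py <<'E'
from dump import *
im,p=shot("wrist","wm%d.png"%int(bot.get_obs()["t"]*10));print(bot.get_obs()["eef_pos"],bot.get_obs()["ee_rot"])
M=np.array([459,418.6,3]);
for b in blobs(mask(im,[50,120,40],[80,255,255]),60): 
    X=onz(p,b[1],b[2],90)
    if np.linalg.norm(X[:2]-M[:2])<150: print("handle",b[:3],X.round(0),b[5:7])
g=cv2.cvtColor(im,cv2.COLOR_BGR2HSV);m=cv2.inRange(g,np.array([0,0,110]),np.array([180,70,255]))
c=proj(p,[[459+x,418.6+y,5] for x,y in((-70,-65),(-70,65),(75,65),(75,-65))]).astype(np.int32);k=np.zeros_like(m);cv2.fillPoly(k,[c],255)
for b in blobs(m&k,10)[:8]: print("metal",b[:3],onz(p,b[1],b[2],5).round(0))
print("expected",proj(p,[[418.2,421.9,4.5],[481,416.7,104]]).round(0).tolist())
x0,y0=c.min(0);x1,y1=c.max(0);cmap(max(x0-5,0),x1+5,max(y0-5,0),y1+5,"wrist",sy=3,sx=1.5)
E
python3 mat.py
```

```text
[381.48546429 424.61005442 326.91612472] [ 9.99156983e-01 -4.10491816e-02 -1.88571716e-04  5.02651215e-04]
handle (448, np.float64(262.2), np.float64(60.7)) [515. 405.  90.] (np.int32(26), np.int32(19))
metal (203, np.float64(272.4), np.float64(95.8)) [486. 390.   5.]
metal (160, np.float64(285.6), np.float64(97.2)) [482. 372.   5.]
metal (146, np.float64(235.0), np.float64(90.8)) [496. 441.   5.]
metal (143, np.float64(260.0), np.float64(99.9)) [482. 408.   5.]
metal (116, np.float64(248.0), np.float64(97.4)) [486. 424.   5.]
metal (66, np.float64(240.8), np.float64(62.5)) [532. 430.   5.]
metal (58, np.float64(281.8), np.float64(62.5)) [527. 375.   5.]
expected [[253.0, 146.0], [254.0, 93.0]]
 51.5 ....................................GGGGGGGGGGGGGGG......................
 54.5 ...................................GGGGGGGGGGGGGGGGGG....................
 57.5 ...................................GGGGGGGGGGGGGGGGGG....................
 60.5 .......................gWWWWWWWWWWWGGGGGGGGGGGGGGGGGWWWWWWWWWg...........
 63.5 ........................gggggggggg.GGGGGGGGGGGGGGGGG..................
[... 2183 characters left out ...]
............................................................
150.5 .........................................................................
153.5 .........................................................................
156.5 .........................................................................
159.5 .........................................................................
162.5 .........................................................................
165.5 .........................................................................
168.5 .........................................................................
171.5 .........................................................................
```

The scoop now stands about 30 mm farther away than I set it, so it has been knocked aside. Measuring its position and that of the mat.

```bash
python3 - <<'E'
from dump import *
import glob
f=sorted(glob.glob("pics/wm*.png"))[-1];im=cv2.imread(f);p=bot.camera_params("wrist")
xs=None
h=cv2.cvtColor(im,cv2.COLOR_BGR2HSV);m=cv2.inRange(h,np.array([0,0,95]),np.array([180,80,255]))
sub=m[112:135,215:300]
n,l,s,c=cv2.connectedComponentsWithStats(sub)
tips=[]
for i in range(1,n):
    if s[i,4]>6:
        ys,xx=np.where(l==i);yb=ys.max();tips.append((215+xx[ys>=yb-3].mean(),112+yb));
tips=sorted(tips);print(tips);T=[onz(p,*t,4.5) for t in tips];print(np.round(T,1).tolist())
g=[b for b in blobs(mask(im,[50,120,40],[80,255,255]),60) if 240<b[1]<285][0]
gm=mask(im,[50,120,40],[80,255,255]);v=cv2.cvtColor(im,cv2.COLOR_BGR2GRAY)
for y in range(48,76): print(y,"".join("%4d"%(v[y,x] if gm[y,x] else 0) for x in range(246,280,2)))
# mat outline (darker than bench)
k=[onz(p,u,w,35) for u,w in((233,60.5),(289,62.5))];print("backwall",np.round(k,1))
E
```

```text
[(np.float64(235.3), np.int64(115)), (np.float64(236.5), np.int64(123)), (np.float64(248.5), np.int64(123)), (np.float64(260.38461538461536), np.int64(124)), (np.float64(272.2857142857143), np.int64(124)), (np.float64(284.1538461538462), np.int64(124))]
[[461.6, 441.5, 4.5], [450.6, 440.8, 4.5], [449.2, 424.0, 4.5], [446.5, 407.4, 4.5], [445.1, 390.7, 4.5], [443.8, 374.1, 4.5]]
48    0   0   0   0   0   0   0   0   0   0   0   0   0   0   0   0   0
49    0   0   0   0   0   0   0   0   0   0   0   0   0   0   0   0   0
50    0   0   0   0   0   0   0   0   0   0   0   0   0   0   0   0   0
51    0   0   0   0   0   0   0   0   0   0   0   0   0   0   0   0   0
52    0   0   0  51  59  58  59  59  58  60  59  58  52   0   0   0   0
53    0   0   0  71  81  82  82  83  83  85  85  87  85  84   0   0   0
54    0   0   0  97 108 108 108 108 110 109 110 112 110 109  74   0   0
55    0   0  62 113 121 122 122 122 124 124 127 124 126 128  91   0   0
56    0   0  68 118 126 127 129 130 132 131 134 134 134 132  98   0   0
57    0   0  67 117 129 129 129 133 131 131 132 135 133 135 101   0   0
[... 648 characters left out ...]

67    0   0  57 101 110 111 110 111 109 111 111 109 109 109  71   0   0
68    0   0   0  84  93  93  94  92  90  91  91  90  91  91  57   0   0
69    0   0   0  56  67  68  66  76  70  64  64  64  66   0   0   0   0
70    0   0   0   0  35  35   0   0   0  35  34   0   0   0   0   0   0
71    0   0   0   0   0   0   0   0   0   0   0   0   0   0   0   0   0
72    0   0   0   0   0   0   0   0   0   0   0   0   0   0   0   0   0
73    0   0   0   0   0   0   0   0   0   0   0   0   0   0   0   0   0
74    0   0   0   0   0   0   0   0   0   0   0   0   0   0   0   0   0
75    0   0   0   0   0   0   0   0   0   0   0   0   0   0   0   0   0
backwall [[525.6 436.3  35. ]
 [517.7 367.5  35. ]]
```

```bash
python3 - <<'E'
from dump import *
a=pose([483.8,404,3],-6,0);z=a[1].as_matrix()[:,2]
b=pose([455,419,3],-5,0)
chain((a[0]-80*z,a[1]),(a[0]+[0,0,1],a[1]),(a[0]+[0,0,16],a[1]),(b[0]+[0,0,15],b[1]),(b[0]+[0,0,1.5],b[1]))
E
```

```text
slide [0.0963, 0.0114, 0.0955] turn [0.0001, 0.2468, 0.0227] -> [476.0, 404.8, 229.7]
slide [0.0002, 0.0, 0.079] turn [0.0, 0.0, 0.0] -> [495.2, 402.8, 153.1]
slide [0.0036, 0.0, -0.0146] turn [0.0, 0.0, 0.0] -> [495.2, 402.8, 168.1]
slide [-0.0296, -0.0121, -0.0063] turn [0.0042, -0.0, -0.0169] -> [466.5, 418.0, 167.1]
slide [-0.0033, -0.0, 0.0131] turn [0.0, 0.0, 0.0] -> [466.5, 418.0, 153.6]
```

>>> send_rows --slide '[[0.03,0.004,0.025],[0.06,0.008,0.05],[0.085,0.0114,0.075],[0.0963,0.0114,0.0955],[0.0963,0.0114,0.0955]]' --turn '[[0,0.08,0.0075],[0,0.16,0.015],[0,0.2468,0.0227],[0,0.2468,0.0227],[0,0.2468,0.0227]]'

```text
t: 40.77
eef_pos: [474.8, 402.5, 222.6]
ee_rot: [0.992, -0.053, 0.117, 0.01]
ft_force: [-0.8, -0.2, -1.1]
grip_width: 60.0
gripper_force: 0.0
```

>>> send_rows --slide '[[0,0,0.018],[0,0,0.036],[0,0,0.055],[0,0,0.072],[0.0002,0,0.079]]' --turn '[[0,0,0],[0,0,0],[0,0,0],[0,0,0],[0,0,0]]'

```text
t: 41.18
eef_pos: [494.2, 402.5, 151.0]
ee_rot: [0.991, -0.052, 0.12, 0.007]
ft_force: [-0.2, -0.4, -0.3]
grip_width: 60.2
gripper_force: 0.0
```

>>> send_rows --slide '[[0,0,0],[0,0,0],[0,0,0]]' --turn '[[0,0,0],[0,0,0],[0,0,0]]'

```text
t: 41.43
eef_pos: [495.7, 403.6, 155.0]
ee_rot: [0.991, -0.052, 0.122, 0.006]
ft_force: [0.7, -0.1, -0.3]
grip_width: 60.4
gripper_force: 0.0
```

```bash
python3 - <<'E'
from dump import *
a=pose([483.8,404,3],-6,0);chain((a[0]+[0,0,1],a[1]))
im,p=shot("wrist");print([b[:3] for b in blobs(mask(im,[50,120,40],[80,255,255]),60) if b[2]>150],bot.get_obs()["ft_force"])
E
```

```text
slide [-0.0008, 0.0009, 0.0017] turn [-0.0017, -0.0014, -0.0002] -> [495.2, 402.8, 153.1]
[(2672, np.float64(246.8), np.float64(234.2))] [1.18499947 0.58038652 0.38134172]
```

>>> send_rows --slide '[[0,-0.0025,0.001],[0,-0.0025,0.001]]' --turn '[[0,0,0],[0,0,0]]'

```text
t: 41.65
eef_pos: [496.2, 406.2, 153.5]
ee_rot: [0.991, -0.052, 0.122, 0.006]
ft_force: [-0.0, 0.4, -0.2]
grip_width: 60.2
gripper_force: 0.0
```

>>> send_rows --slide '[[0,0,0],[0,0,0],[0,0,0],[0,0,0],[0,0,0]]' --turn '[[0,0,0],[0,0,0],[0,0,0],[0,0,0],[0,0,0]]' --hand 0.015 --force 40

```text
t: 42.07
eef_pos: [495.9, 405.5, 152.5]
ee_rot: [0.991, -0.052, 0.122, 0.006]
ft_force: [-0.9, -0.8, -0.2]
grip_width: 30.6
gripper_force: 0.0
```

>>> send_rows --slide '[[0,0,0],[0,0,0],[0,0,0],[0,0,0]]' --turn '[[0,0,0],[0,0,0],[0,0,0],[0,0,0]]'

```text
t: 42.4
eef_pos: [496.0, 405.6, 152.5]
ee_rot: [0.991, -0.052, 0.122, 0.006]
ft_force: [0.2, 0.6, -0.1]
grip_width: 25.8
gripper_force: 40.0
```

```bash
python3 - <<'E'
from dump import *
o=bot.get_obs();r=R.from_quat(o["ee_rot"]);p=np.array(o["eef_pos"]);print(p,o["grip_width"],o["ft_force"])
b=R.from_euler("z",1.5,degrees=True)*r
d=np.array([455-483.8,419-404.5,0])
chain((p+[0,0,12],r),(p+d+[0,0,12],b),(p+d+[0,0,0],b))
E
```

```text
[496.00497464 405.61406943 152.54489331] 25.757235642967554 [ 0.21869085  0.60844171 -0.1172223 ]
slide [0.0029, -0.0, -0.0116] turn [0.0, 0.0, 0.0] -> [496.0, 405.6, 164.5]
slide [-0.0293, -0.0114, -0.0073] turn [0.0063, -0.0, -0.0254] -> [467.2, 420.1, 164.5]
slide [-0.0029, 0.0, 0.0116] turn [0.0, 0.0, 0.0] -> [467.2, 420.1, 152.5]
```

>>> send_rows --slide '[[0.001,0,-0.004],[0.002,0,-0.008],[0.0029,0,-0.0116],[0.0029,0,-0.0116]]' --turn '[[0,0,0],[0,0,0],[0,0,0],[0,0,0]]'

```text
t: 42.73
eef_pos: [496.4, 405.9, 165.7]
ee_rot: [0.991, -0.052, 0.122, 0.006]
ft_force: [0.6, -0.1, -1.5]
grip_width: 25.7
gripper_force: 40.0
```

>>> send_rows --slide '[[-0.01,-0.004,-0.0025],[-0.02,-0.008,-0.005],[-0.0293,-0.0114,-0.0073],[-0.0293,-0.0114,-0.0073],[-0.0293,-0.0114,-0.0073]]' --turn '[[0.002,0,-0.008],[0.004,0,-0.017],[0.0063,0,-0.0254],[0.0063,0,-0.0254],[0.0063,0,-0.0254]]'

```text
t: 43.15
eef_pos: [466.0, 420.5, 164.2]
ee_rot: [0.992, -0.038, 0.122, 0.005]
ft_force: [0.2, 1.0, -1.2]
grip_width: 25.7
gripper_force: 40.0
```

>>> send_rows --slide '[[-0.001,0,0.004],[-0.002,0,0.008],[-0.0028,0,0.0112],[-0.0028,0,0.0112],[-0.0028,0,0.0112]]' --turn '[[0,0,0],[0,0,0],[0,0,0],[0,0,0],[0,0,0]]'

```text
t: 43.57
eef_pos: [467.3, 419.9, 152.5]
ee_rot: [0.992, -0.039, 0.122, 0.005]
ft_force: [0.2, 0.8, -1.5]
grip_width: 25.9
gripper_force: 40.0
```

>>> send_rows --slide '[[0,0,0],[0,0,0]]' --turn '[[0,0,0],[0,0,0]]'

```text
t: 43.73
eef_pos: [467.1, 419.9, 152.6]
ee_rot: [0.992, -0.039, 0.122, 0.005]
ft_force: [1.1, -0.3, -0.1]
grip_width: 25.6
gripper_force: 40.0
```

Touching down. I release, back off along the handle, and look.

>>> send_rows --slide '[[-0.0001,0,0.0004],[-0.0001,0,0.0004],[-0.0001,0,0.0004],[-0.0001,0,0.0004],[-0.0001,0,0.0004]]' --turn '[[0,0,0],[0,0,0],[0,0,0],[0,0,0],[0,0,0]]' --hand 0.06

```text
t: 44.15
eef_pos: [467.2, 420.2, 152.7]
ee_rot: [0.992, -0.039, 0.122, 0.004]
ft_force: [-0.5, 0.1, -1.1]
grip_width: 55.6
gripper_force: 0.0
```

>>> send_rows --slide '[[0,0,-0.004],[0,0,-0.018],[0,0,-0.04],[0,0,-0.065],[0,0,-0.09]]' --turn '[[0,0,0],[0,0,0],[0,0,0],[0,0,0],[0,0,0]]'

```text
t: 44.57
eef_pos: [444.9, 421.8, 241.7]
ee_rot: [0.992, -0.039, 0.122, 0.004]
ft_force: [-0.2, 0.2, 0.9]
grip_width: 60.1
gripper_force: 0.0
```

>>> send_rows --slide '[[-0.02,0,-0.035],[-0.035,0,-0.07],[-0.04,0,-0.1],[-0.04,0,-0.1],[-0.04,0,-0.1]]' --turn '[[0,-0.08,0],[0,-0.16,0],[0,-0.244,0],[0,-0.244,0],[0,-0.244,0]]'

```text
t: 44.98
eef_pos: [383.0, 427.2, 330.7]
ee_rot: [0.999, -0.039, 0.003, -0.002]
ft_force: [1.0, 0.1, 0.3]
grip_width: 59.9
gripper_force: 0.0
```

>>> send_rows --slide '[[0,0,0],[0,0,0]]' --turn '[[0,0,0],[0,0,0]]'

```text
t: 45.15
eef_pos: [382.2, 426.2, 325.8]
ee_rot: [0.999, -0.039, -0.001, 0.001]
ft_force: [-0.4, -0.8, 0.2]
grip_width: 59.9
gripper_force: 0.0
```

```bash
cat > tips.py <<'E'
from dump import *
o=bot.get_obs();im,p=shot("wrist","wt%d.png"%int(o["t"]*10));print(o["eef_pos"],o["ee_rot"])
g=[b[:3] for b in blobs(mask(im,[50,120,40],[80,255,255]),60)];print("green",g,"exp",proj(p,[[481,417,104],[418,422,4.5]]).round(0).tolist())
h=cv2.cvtColor(im,cv2.COLOR_BGR2HSV);m=cv2.inRange(h,np.array([0,0,95]),np.array([180,80,255]))
c=proj(p,[[459+x,418.6+y,3] for x,y in((-60,-55),(-60,55),(20,55),(20,-55))]).astype(np.int32);k=np.zeros_like(m);cv2.fillPoly(k,[c],255);m&=k
n,l,s,_=cv2.connectedComponentsWithStats(m)
for i in range(1,n):
    if s[i,4]>12:
        ys,xx=np.where(l==i);yb=ys.max();print((xx[ys>=yb-2].mean().round(1),yb),onz(p,xx[ys>=yb-2].mean(),yb,4.5).round(1))
E
python3 tips.py
```

```text
[382.18975977 426.20763726 325.75388839] [ 9.99224765e-01 -3.93588064e-02 -6.09677905e-04  6.18118404e-04]
green [(531, np.float64(252.1), np.float64(87.2)), (337, np.float64(63.4), np.float64(13.1)), (237, np.float64(101.8), np.float64(233.0))] exp [[254.0, 92.0], [254.0, 146.0]]
(np.float64(276.3), np.int64(144)) [418.4 389.2   4.5]
(np.float64(253.0), np.int64(144)) [421.  422.6   4.5]
(np.float64(264.5), np.int64(144)) [419.7 406.1   4.5]
(np.float64(227.0), np.int64(125)) [450.3 457.    4.5]
(np.float64(241.0), np.int64(144)) [422.4 439.7   4.5]
```

The scoop stands on the mat near its middle, with its origin at about (458,419). Now the lid.

```bash
python3 - <<'E'
from dump import *
Z=R.from_quat([1,0,0,0])
chain((np.array([365,330,500]),Z))
E
```

```text
slide [-0.0099, 0.0975, -0.1743] turn [0.0015, 0.0017, -0.0789] -> [365, 330, 500]
```

>>> send_rows --slide '[[-0.002,0,-0.035],[-0.004,0.015,-0.07],[-0.006,0.04,-0.105],[-0.008,0.065,-0.14],[-0.01,0.0975,-0.174]]' --turn '[[0,0,-0.016],[0,0,-0.032],[0,0,-0.047],[0,0,-0.063],[0.001,0.001,-0.079]]'

```text
t: 45.62
eef_pos: [365.4, 335.0, 495.8]
ee_rot: [1.0, 0.001, 0.0, -0.0]
ft_force: [0.9, 0.4, 1.1]
grip_width: 60.1
gripper_force: 0.0
```

>>> send_rows --slide '[[0,0.04,0],[0,0.08,0],[0,0.12,0],[0,0.16,0],[0,0.2,0]]' --turn '[[0,0,0],[0,0,0],[0,0,0],[0,0,0],[0,0,0]]'

```text
t: 46.03
eef_pos: [365.3, 134.1, 493.7]
ee_rot: [1.0, 0.001, -0.0, -0.0]
ft_force: [0.6, -0.1, -0.5]
grip_width: 60.1
gripper_force: 0.0
```

>>> send_rows --slide '[[0,0.04,0],[0,0.08,0],[0,0.12,0],[0,0.16,0],[0,0.2,0]]' --turn '[[0,0,0],[0,0,0],[0,0,0],[0,0,0],[0,0,0]]'

```text
t: 46.45
eef_pos: [365.2, -66.3, 493.6]
ee_rot: [1.0, -0.0, 0.0, -0.001]
ft_force: [0.7, -0.6, 0.4]
grip_width: 60.2
gripper_force: 0.0
```

>>> send_rows --slide '[[0,0.04,0],[0,0.08,0],[0,0.12,0],[0,0.16,0],[0,0.2,0]]' --turn '[[0,0,0],[0,0,0],[0,0,0],[0,0,0],[0,0,0]]'

```text
t: 46.87
eef_pos: [365.2, -266.6, 493.1]
ee_rot: [1.0, -0.0, 0.0, -0.001]
ft_force: [1.3, 0.5, 0.5]
grip_width: 60.2
gripper_force: 0.0
```

>>> send_rows --slide '[[0,0.02,0.02],[0,0.05,0.05],[0,0.06,0.08],[0,0.06,0.11],[0,0.06,0.11]]' --turn '[[0,0,0],[0,0,0],[0,0,0],[0,0,0],[0,0,0]]'

```text
t: 47.28
eef_pos: [364.3, -322.9, 376.0]
ee_rot: [1.0, -0.001, -0.004, -0.007]
ft_force: [-0.5, 1.3, -0.5]
grip_width: 60.4
gripper_force: 0.0
```

>>> send_rows --slide '[[0,0,0],[0,0,0],[0,0,0]]' --turn '[[0,0,0],[0,0,0],[0,0,0]]'

```text
t: 47.53
eef_pos: [366.6, -324.4, 386.8]
ee_rot: [1.0, 0.0, 0.002, 0.001]
ft_force: [0.2, 0.2, 0.7]
grip_width: 60.1
gripper_force: 0.0
```

```bash
cat > lidsee.py <<'E'
from dump import *
o=bot.get_obs();im,p=shot("wrist","wl%d.png"%int(o["t"]*10));p["xyz"]=o["eef_pos"]+R.from_quat(o["ee_rot"]).apply([69.31,.08,-81.2])
print(o["eef_pos"],o["ee_rot"])
m=mask(im,[50,120,40],[80,255,255]);c=max(cv2.findContours(m,0,2)[0],key=cv2.contourArea);e=cv2.fitEllipse(c);print("lid",e[0],onz(p,*e[0],27).round(1))
g=cv2.GaussianBlur(im.max(2),(3,3),0)
u0,v0=proj(p,[[411,-258.5,62]])[0];pts=[];s0=63*277.6/(p["xyz"][2]-62);print("dish px",u0,v0,s0)
for a in np.radians(np.arange(0,360,3)):
    rr=np.arange(s0-10,s0+12,.25);u=u0+rr*np.cos(a);v=v0+rr*np.sin(a)
    s=cv2.remap(g,u.astype(np.float32)[None],v.astype(np.float32)[None],1)[0].astype(float);d=-(s[8:]-s[:-8]);i=d.argmax()
    if d[i]>50: pts.append((u[i+4],v[i+4]))
X=np.array([onz(p,*q,62)[:2] for q in pts])
for _ in range(12):
    A=np.c_[2*X,np.ones(len(X))];k=np.linalg.lstsq(A,(X**2).sum(1),rcond=None)[0];c=k[:2];rad=np.sqrt(k[2]+c@c);e=abs(np.linalg.norm(X-c,axis=1)-rad);X=X[e<max(1,2.2*np.median(e))]
print("dish",c.round(1),rad.round(1),len(X))
E
python3 lidsee.py; python3 seedish.py | tail -52
```

```text
[ 366.63627305 -324.40580541  386.83765301] [9.99997758e-01 4.47475312e-04 1.82143579e-03 9.83359748e-04]
lid (305.8032531738281, 93.37850952148438) [ 480.2 -404.8   27. ]
dish px 206.8036361888893 141.22966802700697 43.04516423814371
dish [ 412.2 -259.8] 62.9 112
90.0 245
        .-#@@@#+-.           .:-+#@@@@@@@@@@@@@@@@@@@@@@@@@@@@@@@@@@@@@@@@@@@@@@@%%#%%@@@%*:              
       =*%@@%*-.           .=*#%@@@@@@@@@@@@@@@@@@@@@@@@@@@@@@@@@@@@@@@@@@@@@@@@@@%%##%%@@@%+-            
     -+%@@%*=:           :=*@@@@@@@@@@@@@@@@@@@@@@@@@@@@@@@@@@@@@@@@@@@@@@@@@@@@@%#*%@@@%%@@@#=           
   :*%@@%*-.           .=#%@@@@@@@@@@@@@@@@@@@@@@@@@@@@@@@@@@@@@@@@@@@@@@@@%#****+++*#%@@%%@@@@*=.        
  -#@@@*=:           :=*%@@@@@@@@@@@@@@@@@@@@@@@@@@@@@@@@@@@@%%%%%%#*******++=++====++**%@@@@@@@%*.       
 =#@@%*:.          .-#%@@@@@@@@@@@@@@@@@@@@@@@@@@@@@@@@@@@%#**++++++==================++#%@@@@@@@@#=.     
+#@@#=:           -+%@@@@@@@@@@@@@@@@@@@@@@@@@@@@@@@@%##%#*+============================+*%@@@@@@@@%*-    
%@%#-.           :*%@@@@@@@@@@@@@@@@@@@@@@@@@@@@@@@@@#+++++==================
[... 3916 characters left out ...]
==--:----====----::.::-::-----------:....:::::.::--======-::. ..---.    
     -**=-:                 ..:--===--:---======----:...::----=====---:::.:------========--.   .:--:      
      .:---:.                  .::----:---======---::....:---======---:::.--==========--:..   .---.       
         .---:.                  ..:::::-----=-----::...::----=====---:::.--=======--::.   ..:--::        
           .:--:.                     ..::-------:::..::--:----------::...--===---:..    .:----.          
             .----:.                    ..:::::::....:----::::-----:::...:---:::..     .:---:.            
               .:----..                    ...... ..::-----::::::::...   ....        ..:--:.
```

All four balls lie in the dish, centred at about (411.7,-259.8), and the lid is at (479.5,-405) on the pad. Gripping the lid.

>>> send_rows --slide '[[0.022,0.016,0.03],[0.045,0.032,0.06],[0.068,0.048,0.09],[0.09,0.065,0.12],[0.113,0.0807,0.15]]' --turn '[[0,0,0],[0,0,0],[0,0,0],[0,0,0],[0,0,0]]'

```text
t: 48.05
eef_pos: [480.9, -405.6, 234.4]
ee_rot: [1.0, 0.0, 0.001, 0.0]
ft_force: [-0.2, -1.0, 0.5]
grip_width: 59.9
gripper_force: 0.0
```

>>> send_rows --slide '[[0,0,0.03],[0,0,0.06],[0,0,0.09],[0,0,0.1],[0,0,0.1]]' --turn '[[0,0,0],[0,0,0],[0,0,0],[0,0,0],[0,0,0]]'

```text
t: 48.47
eef_pos: [478.7, -403.3, 132.0]
ee_rot: [1.0, 0.0, -0.001, -0.003]
ft_force: [0.5, -0.2, -0.9]
grip_width: 60.3
gripper_force: 0.0
```

>>> send_rows --slide '[[0,0,0],[0,0,0]]' --turn '[[0,0,0],[0,0,0]]'

```text
t: 48.63
eef_pos: [480.5, -405.6, 137.2]
ee_rot: [1.0, 0.0, 0.002, 0.001]
ft_force: [0.0, 0.2, -0.3]
grip_width: 60.1
gripper_force: 0.0
```

```bash
python3 - <<'E'
from dump import *
chain((np.array([479.3,-405,128.8]),R.from_quat([1,0,0,0])))
E
```

```text
slide [-0.0013, -0.0007, 0.0084] turn [0.0022, -0.0043, 0.0005] -> [479.3, -405.0, 128.8]
```

>>> send_rows --slide '[[-0.001,-0.0005,0.004],[-0.001,-0.0005,0.0075],[-0.001,-0.0005,0.0075],[-0.001,-0.0005,0.0075]]' --turn '[[0,-0.002,0],[0,-0.002,0],[0,-0.002,0],[0,-0.002,0]]'

```text
t: 48.97
eef_pos: [478.4, -403.9, 127.1]
ee_rot: [1.0, 0.0, -0.0, -0.001]
ft_force: [0.6, 0.1, 0.9]
grip_width: 59.8
gripper_force: 0.0
```

>>> send_rows --slide '[[0,0,0],[0,0,0],[0,0,0],[0,0,0],[0,0,0]]' --turn '[[0,0,0],[0,0,0],[0,0,0],[0,0,0],[0,0,0]]' --hand 0.01 --force 40

```text
t: 49.38
eef_pos: [478.4, -403.9, 126.8]
ee_rot: [1.0, 0.0, -0.0, -0.001]
ft_force: [-0.3, 0.5, 0.4]
grip_width: 29.9
gripper_force: 0.0
```

>>> send_rows --slide '[[0,0,0],[0,0,0],[0,0,0],[0,0,0]]' --turn '[[0,0,0],[0,0,0],[0,0,0],[0,0,0]]'

```text
t: 49.72
eef_pos: [478.5, -404.0, 126.9]
ee_rot: [1.0, 0.0, -0.0, -0.001]
ft_force: [-0.9, 0.1, -0.1]
grip_width: 23.1
gripper_force: 40.0
```

```bash
python3 - <<'E'
from dump import *
o=bot.get_obs();print(o["eef_pos"],o["ee_rot"])
r=R.from_quat(o["ee_rot"]);z=o["eef_pos"][2]
chain((np.array([*o["eef_pos"][:2],z+110]),r),(np.array([411.7,-259.8,z+110]),RX),(np.array([411.7,-259.8,z-2+52]),RX))
E
```

```text
[ 478.45340514 -404.03036835  126.8559082 ] [ 9.99999782e-01  1.81905171e-04 -3.00438392e-04 -5.58515758e-04]
slide [-0.0001, -0.0001, -0.11] turn [0.0, 0.0, 0.0] -> [478.5, -404.0, 236.9]
slide [-0.0667, -0.1443, 0.0002] turn [-0.0011, 0.0006, 0.0004] -> [411.7, -259.8, 236.9]
slide [0.0, -0.0, 0.06] turn [0.0, 0.0, 0.0] -> [411.7, -259.8, 176.9]
```

>>> send_rows --slide '[[0,0,-0.015],[0,0,-0.045],[0,0,-0.075],[0,0,-0.1],[0,0,-0.11]]' --turn '[[0,0,0],[0,0,0],[0,0,0],[0,0,0],[0,0,0]]'

```text
t: 50.13
eef_pos: [479.5, -405.1, 241.0]
ee_rot: [1.0, 0.0, 0.002, 0.002]
ft_force: [0.7, 0.0, 0.3]
grip_width: 23.2
gripper_force: 40.0
```

>>> send_rows --slide '[[-0.013,-0.03,0],[-0.028,-0.06,0],[-0.042,-0.092,0],[-0.056,-0.122,0],[-0.0667,-0.1443,0]]' --turn '[[0,0,0],[0,0,0],[0,0,0],[0,0,0],[0,0,0]]'

```text
t: 50.55
eef_pos: [410.2, -257.2, 235.3]
ee_rot: [1.0, 0.0, -0.001, -0.002]
ft_force: [-0.3, -0.1, -0.1]
grip_width: 23.1
gripper_force: 40.0
```

>>> send_rows --slide '[[0,0,0.015],[0,0,0.03],[0,0,0.045],[0,0,0.05],[0,0,0.05]]' --turn '[[0,0,0],[0,0,0],[0,0,0],[0,0,0],[0,0,0]]'

```text
t: 50.97
eef_pos: [410.7, -258.7, 184.9]
ee_rot: [1.0, 0.0, -0.002, -0.002]
ft_force: [-0.1, -0.1, -0.5]
grip_width: 23.2
gripper_force: 40.0
```

>>> send_rows --slide '[[0,0,0],[0,0,0]]' --turn '[[0,0,0],[0,0,0]]'

```text
t: 51.13
eef_pos: [412.0, -260.1, 187.7]
ee_rot: [1.0, 0.0, 0.0, -0.0]
ft_force: [-0.2, 0.2, -0.8]
grip_width: 23.1
gripper_force: 40.0
```

```bash
python3 - <<'E'
from dump import *
o=bot.get_obs();print(o["eef_pos"],o["ee_rot"],o["ft_force"])
chain((np.array([411.7,-259.8,176.9]),RX))
E
```

```text
[ 412.04342226 -260.12761245  187.69462171] [ 9.99999940e-01  1.24264815e-04  5.92923423e-06 -3.24051330e-04] [-0.21451632  0.15250143 -0.77741046]
slide [-0.0003, -0.0003, 0.0108] turn [-0.0006, -0.0, 0.0002] -> [411.7, -259.8, 176.9]
```

>>> send_rows --slide '[[0,0,0.003],[0,0,0.006],[0,0,0.009],[0,0,0.011],[0,0,0.011]]' --turn '[[0,0,0],[0,0,0],[0,0,0],[0,0,0],[0,0,0]]'

```text
t: 51.55
eef_pos: [411.7, -259.6, 175.6]
ee_rot: [1.0, 0.0, -0.0, -0.001]
ft_force: [0.7, 0.0, -1.5]
grip_width: 23.0
gripper_force: 40.0
```

>>> send_rows --slide '[[0,0,0.001],[0,0,0.002],[0,0,0.003],[0,0,0.003]]' --turn '[[0,0,0],[0,0,0],[0,0,0],[0,0,0]]'

```text
t: 51.88
eef_pos: [411.9, -259.9, 173.2]
ee_rot: [1.0, 0.0, -0.0, -0.0]
ft_force: [1.5, 0.5, 0.5]
grip_width: 23.3
gripper_force: 40.0
```

>>> send_rows --slide '[[0,0,0.001],[0,0,0.002],[0,0,0.003],[0,0,0.003]]' --turn '[[0,0,0],[0,0,0],[0,0,0],[0,0,0]]'

```text
t: 52.22
eef_pos: [411.8, -259.8, 169.9]
ee_rot: [1.0, 0.0, -0.0, -0.001]
ft_force: [1.1, -0.1, 0.3]
grip_width: 23.1
gripper_force: 40.0
```

>>> send_rows --slide '[[0,0,0.001],[0,0,0.002],[0,0,0.003],[0,0,0.003]]' --turn '[[0,0,0],[0,0,0],[0,0,0],[0,0,0]]'

```text
t: 52.55
eef_pos: [411.7, -259.7, 166.8]
ee_rot: [1.0, 0.0, -0.0, -0.001]
ft_force: [1.8, -0.3, -0.0]
grip_width: 23.3
gripper_force: 40.0
```

>>> send_rows --slide '[[0,0,0.001],[0,0,0.002],[0,0,0.002],[0,0,0.002]]' --turn '[[0,0,0],[0,0,0],[0,0,0],[0,0,0]]'

```text
t: 52.88
eef_pos: [411.9, -259.8, 166.7]
ee_rot: [1.0, 0.0, -0.001, -0.001]
ft_force: [-4.7, 5.0, 14.2]
grip_width: 23.7
gripper_force: 40.0
```

>>> send_rows --slide '[[0,0,0.001],[0,0,0.0015],[0,0,0.0015],[0,0,0.0015]]' --turn '[[0,0,0],[0,0,0],[0,0,0],[0,0,0]]'

```text
t: 53.22
eef_pos: [412.0, -259.9, 166.7]
ee_rot: [1.0, 0.0, -0.001, -0.001]
ft_force: [-8.0, 8.7, 25.8]
grip_width: 23.2
gripper_force: 40.0
```

>>> send_rows --slide '[[0,0,-0.0035],[0,0,-0.0035],[0,0,-0.0035]]' --turn '[[0,0,0],[0,0,0],[0,0,0]]'

```text
t: 53.47
eef_pos: [411.8, -259.7, 167.1]
ee_rot: [1.0, 0.0, -0.0, -0.001]
ft_force: [0.4, 0.8, 1.1]
grip_width: 23.2
gripper_force: 40.0
```

>>> send_rows --slide '[[0,0,0],[0,0,0],[0,0,0],[0,0,0],[0,0,0]]' --turn '[[0,0,0],[0,0,0],[0,0,0],[0,0,0],[0,0,0]]' --hand 0.06

```text
t: 53.88
eef_pos: [411.5, -259.6, 166.7]
ee_rot: [1.0, 0.0, -0.001, -0.001]
ft_force: [0.2, 0.5, -0.7]
grip_width: 53.2
gripper_force: 0.0
```

>>> send_rows --slide '[[0,0,-0.01],[0,0,-0.04],[0,0,-0.08],[-0.02,0.02,-0.12],[-0.04,0.03,-0.155]]' --turn '[[0,0,0],[0,0,0],[0,0,0],[0,0,0],[0,0,0]]'

```text
t: 54.3
eef_pos: [375.1, -288.1, 318.7]
ee_rot: [1.0, 0.001, -0.0, -0.0]
ft_force: [-0.5, -0.1, -0.5]
grip_width: 60.2
gripper_force: 0.0
```

>>> send_rows --slide '[[0,0,0],[0,0,0],[0,0,0]]' --turn '[[0,0,0],[0,0,0],[0,0,0]]'

```text
t: 54.55
eef_pos: [375.0, -287.8, 316.0]
ee_rot: [1.0, 0.0, -0.0, -0.001]
ft_force: [-0.3, 0.9, -0.7]
grip_width: 60.2
gripper_force: 0.0
```

```bash
cat > lidh.py <<'E'
from dump import *
import pickle
o=bot.get_obs();t=int(o["t"]*10);im,p=shot("wrist",f"lh{t}.png");p["xyz"]=o["eef_pos"]+R.from_quat(o["ee_rot"]).apply([69.31,.08,-81.2])
m=mask(im,[50,110,40],[80,255,255]);c=max(cv2.findContours(m,0,2)[0],key=cv2.contourArea);e=cv2.fitEllipse(cv2.convexHull(c))
print(o["eef_pos"].round(1),"lid",np.round(e[0],1),np.round(e[1],1))
for z in(67,71,75):
    X=np.array([onz(p,*q[0],z)[:2] for q in cv2.convexHull(c)]);A=np.c_[2*X,np.ones(len(X))];k=np.linalg.lstsq(A,(X**2).sum(1),rcond=None)[0];print(z,k[:2].round(1),"diam",round(2*np.sqrt(k[2]+k[:2]@k[:2]),1))
pickle.dump((p,e[0]),open(f"lh{t}.pkl","wb"))
E
python3 lidh.py
```

```text
[ 375.  -287.8  316. ] lid [229.2 148.1] [111.8 114.2]
67 [ 411.7 -259.5] diam 133.1
71 [ 412.1 -259.8] diam 131.5
75 [ 412.5 -260.1] diam 129.9
```

The lid's flange measures 133 mm at z=67 (true size 134), so it looks home. I'll confirm with closed fingers pressing on the knob top, which should stop the TCP at about 190 mm.

>>> send_rows --slide '[[0.015,-0.01,0.02],[0.03,-0.02,0.05],[0.0368,-0.028,0.08],[0.0368,-0.028,0.105],[0.0368,-0.028,0.112]]' --turn '[[0,0,0],[0,0,0],[0,0,0],[0,0,0],[0,0,0]]' --hand 0.0

```text
t: 55.02
eef_pos: [410.1, -256.5, 198.0]
ee_rot: [1.0, 0.001, -0.004, -0.005]
ft_force: [-0.9, 0.4, 0.0]
grip_width: 29.7
gripper_force: 0.0
```

>>> send_rows --slide '[[0,0,0],[0,0,0],[0,0,0],[0,0,0.003],[0,0,0.003]]' --turn '[[0,0,0],[0,0,0],[0,0,0],[0,0,0],[0,0,0]]'

```text
t: 55.43
eef_pos: [412.1, -260.4, 202.1]
ee_rot: [1.0, -0.0, 0.0, 0.0]
ft_force: [-0.2, -0.2, 0.7]
grip_width: 0.6
gripper_force: 0.0
```

>>> send_rows --slide '[[0,0,0.002],[0,0,0.004],[0,0,0.006],[0,0,0.006]]' --turn '[[0,0,0],[0,0,0],[0,0,0],[0,0,0]]'

```text
t: 55.77
eef_pos: [411.7, -259.7, 194.7]
ee_rot: [1.0, 0.0, -0.001, -0.001]
ft_force: [-0.4, -0.7, -0.7]
grip_width: 0.5
gripper_force: 0.0
```

>>> send_rows --slide '[[0,0,0.002],[0,0,0.004],[0,0,0.004],[0,0,0.004]]' --turn '[[0,0,0],[0,0,0],[0,0,0],[0,0,0]]'

```text
t: 56.1
eef_pos: [411.8, -259.8, 190.9]
ee_rot: [1.0, 0.0, -0.001, -0.001]
ft_force: [0.6, 1.4, 0.2]
grip_width: 0.3
gripper_force: 0.0
```

>>> send_rows --slide '[[0,0,0.001],[0,0,0.002],[0,0,0.0025],[0,0,0.0025]]' --turn '[[0,0,0],[0,0,0],[0,0,0],[0,0,0]]'

```text
t: 56.43
eef_pos: [412.1, -260.1, 190.4]
ee_rot: [1.0, 0.0, -0.001, -0.001]
ft_force: [-5.3, 3.8, 12.4]
grip_width: 0.7
gripper_force: 6.2
```

>>> send_rows --slide '[[0,0,0.0005],[0,0,0.001],[0,0,0.001]]' --turn '[[0,0,0],[0,0,0],[0,0,0]]'

```text
t: 56.68
eef_pos: [412.2, -260.1, 190.3]
ee_rot: [1.0, 0.0, -0.001, -0.001]
ft_force: [-7.1, 6.2, 19.2]
grip_width: 0.5
gripper_force: 9.5
```

The fingers stop firmly at 190.3 mm, so the knob top is at 93 mm and the lid is home. I'll retreat and check the scoop, timer and beads from the side camera.

>>> send_rows --slide '[[0,0,-0.01],[0,0,-0.04],[0,0,-0.08],[-0.02,0.03,-0.12],[-0.04,0.06,-0.155]]' --turn '[[0,0,0],[0,0,0],[0,0,0],[0,0,0],[0,0,0]]'

```text
t: 57.1
eef_pos: [380.3, -307.6, 330.3]
ee_rot: [1.0, 0.002, 0.0, 0.0]
ft_force: [-0.2, -1.6, -0.4]
grip_width: 0.8
gripper_force: 0.0
```

>>> send_rows --slide '[[0,0,0],[0,0,0],[0,0,0]]' --turn '[[0,0,0],[0,0,0],[0,0,0]]'

```text
t: 57.35
eef_pos: [379.9, -307.4, 327.0]
ee_rot: [1.0, -0.0, -0.001, -0.001]
ft_force: [0.8, -0.1, -0.9]
grip_width: 0.5
gripper_force: 0.0
```

```bash
python3 lidh.py; python3 - <<'E'
from dump import *
r,p=reds();print("beads",[Tr(onz(p,u,v,13)).round(0).tolist() for a,u,v in r])
im,_=shot("side","send.png")
g=[(b[:3],onz(p,b[1],b[2],75).round(0)) for b in blobs(mask(im,[50,110,50],[80,255,255]),40) if 190<b[1]<225 and b[2]>255];print("handle",g,"expected",proj(p,[[490,417,76]]).round(0))
a=cv2.imread("pics/side0.png");print("timer diff",cv2.absdiff(a,im)[190:212,230:256].mean().round(1),"tape diff",cv2.absdiff(a,im)[255:290,160:192].mean().round(1))
print(proj(p,[[418,422,4],[498,415,4]]).round(0).tolist());cmap(190,245,255,315,"side",sy=2.4,sx=1.2)
E
```

```text
[ 379.9 -307.4  327. ] lid [214.3 151.5] [107.2 110.9]
67 [ 411.5 -259.5] diam 133.3
71 [ 412. -260.] diam 131.7
75 [ 412.4 -260.6] diam 130.2
beads [[-63.0, 9.0, 13.0], [-74.0, -6.0, 13.0], [-10.0, 27.0, 13.0], [-11.0, -26.0, 13.0]]
handle [((118, np.float64(205.6), np.float64(273.3)), array([491., 419.,  75.]))] expected [[206. 273.]]
timer diff 0.9 tape diff 1.0
[[228.0, 296.0], [206.0, 286.0]]
256.2 ...................BBBBBBBBBBBBBBBBBBBBBBBBBBB
258.6 .........................BBBBBBBBBBBBBBBBBBBBB
261.0 ...............................BBBBBBBBBBBBBBB
263.4 .....................................gBBBBBBBB
265.8 g............GGGGG..................gg....BBBB
268.2 g..........gGGGGGG...................gg.......
270.6 ...........GGGGGGG......................ggg...
273.0 ...........GGGGGggg......................ggggg
275.4 ..........GGGGGgggg...........................
277.8 ..........GGGGGgggggggg.......................
280.2 .........GGGGGGgg.gggggggggg..................
282.6 .........GGGG..gg......gggggggggg.............
285.0 ..........gggg...gggggg....ggggggg............
287.4 ........gggggg.......ggggggg....gggg..........
289.8 ........gggg.....ggggg...gggggggg.............
292.2 ........ggggg.ggg...gggggggg...ggg............
294.6 ........gggggggggggggg...gggggg...............
297.0 ...........gggggggggggggggg...................
299.4 ................ggggggggggggg.................
301.8 .....................gggg.....................
304.2 ........................ggg...................
306.6 ..............................................
309.0 ..............................................
311.4 ..............................................
313.8 ...........................................ggg
```

Everything checks out: the scoop stands on its mat, four beads are in the tray, the timer and tape are unmoved and the lid is home. Handing in.

```bash
python3 -c "
from station import bot
print(bot.hand_in())"
```

```text
the job is handed in; nothing more can be done
None
```

The job is handed in: all four white balls are in the dish with its lid pressed fully home, the four orange beads are in the tray, the scoop stands on its mat (put back after it was knocked about 3 cm aside), and the timer and tape are unmoved.

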